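# Uncover the light port and square a gauge plate into the fence corner

### The job

On the inspection stage under the magnifier, swing the port's dust cover right round on its pin as far as it goes. Then pick up the brass push block and use it, never your fingers, to push the steel plate along the stage until it lies flat and square in the fence corner, touching both fences, so that its hole is over the port. Finally stand the push block upright on the bench again, off the stage, and leave the other things on the bench alone.

Things in the scene. Friction and masses are not known exactly. Their poses are not given: they have to be found in the camera images.
- stage: Grey inspection stage fixed to the bench: a slab 290 (x) by 226 (y) mm, 30 mm high, its flat top 30 mm above the bench. Origin: centre of its underside; its x axis points away from the robot (turned up to 17 degrees), y to the left. On top, at its far left, two low steel fences make a square corner; a magnifier hangs above that.
- corner (a point): The inside corner of the two fences, at the height of the stage top, 83 mm in x and 73 mm in y from the stage's centre; axes as the stage's. Far fence: its face is the plane x = 0 here, from y = -63 mm to +12 mm; left fence: its face is the plane y = 0, from x = -72 mm to 0. Both are 12 mm thick and stand 10 mm above the stage top.
- port (a point): Centre of the round light port (38 mm rim, flush, no obstacle) in the stage top, at x = -40, y = -35 mm from the corner in the stage's axes. The seated plate is centred on it.
- pin (a point): Vertical pin of the dust cover, at stage-top height, at x = -20, y = -95 mm from the corner (stage axes). Boss of 20 mm diameter, 13 mm high.
- magnifier (a point): Centre of the underside of the fixed round magnifier (100 mm across, 20 mm thick), 180 mm above the stage top, at x = -16, y = -35 mm from the corner. It overhangs the closed cover, so a gripper must come in tilted from the robot's side. Its arm (up to 25 mm above its underside) runs to a 16 mm column, 215 mm above the stage top, foot 32 mm wide, at x = +42, y = +22 mm.
- cover (a joint): Angle of the aluminium dust cover about its vertical pin, rad: 0 = closed, centred over the port (start 0 to 0.3, arm from pin to port), growing counter-clockwise seen from above (the knob first comes towards the robot, then goes right) to a stop at 2.5 = fully aside. It stays where it is left; light friction, under 1 N at the knob.
- knob (a point): Centre of the top of the cover's knob: an upright round steel post, 13 mm in diameter, from 6 to 38 mm above the stage top, 63.2 mm from the pin, in the middle of the cover's disc (44 mm across). The cover is this disc on a flat arm 18 mm wide, its upper face 6 mm over the stage; it sweeps a circle of 85 mm radius about the pin.
- plate: Loose flat steel-grey plate 80 (x) by 70 (y) by 8 mm thick, 0.1 to 0.3 kg, with an 18 mm hole in its middle, lying on the near part of the stage, turned up to 17 degrees. Origin: centre of its underside. Seated, its 80 mm sides run along the stage's x and its origin is at x = -40, y = -35 mm from the corner.
- push_block: Loose brass push block standing on the bench: square foot 36 by 36 by 14 mm, and on its middle an upright square handle 14 by 14 mm, up to 70 mm above the underside, sides parallel to the foot's; 0.2 to 0.35 kg. Origin: centre of its underside, z up along the handle. Any yaw.
- vee_block: Bystander: dark steel vee block 45 by 45 mm, 38 mm tall, loose. Origin: centre of its underside. Leave alone.
- jar: Bystander: white jar with a metal cap, 48 mm in diameter, 55 mm tall, loose. Origin: centre of its underside. Leave alone.
- bin: Bystander: open parts bin 160 by 110 by 65 mm, fixed, left of the stage. Origin: centre of its underside.
Not all that is in view belongs to the job. Several things look just like the push_block: the one meant starts farthest from the robot's base. Of the things that look like the plate, the smaller one is meant.

How it is judged:
By the outcome, as a careful person would: the job done as asked, in the order asked, and still so for the second after the job is handed in, with the robot touching nothing.
It also fails if it takes over 72 s, if anything falls off the work surface, if the arm or the gripper's body presses on something with over 40 N, if the wrist force passes 120 N, or if a joint passes its speed limit or range.

### The arm

A 6-joint arm with a two-finger parallel gripper is mounted at the origin on the work surface. World frame = base frame: x ahead of the robot, y to its left, z up, the work surface at z = 0. Lengths are in m, angles in rad, forces in N, time in s.
With the tool pointing down it reaches from about 0.325 to 0.925 m from the base axis. Payload 3.1 kg.
Tool frame: the origin (TCP) lies midway between the tips of the shut fingers; the grasp point (between the pads) lies 19 mm behind it; z points along the fingers, y is the direction in which the jaws open and shut (so a half turn about z gives the same grasp; the last joint's range is limited). The gripper opens to 85 mm and grips with 20 to 120 N. Pads are 22 mm wide; open, the fingers measure 114 mm over their backs; the gripper's body (76 mm by 85 mm) begins 54 mm behind the grasp point. The pads swing forward as they close: fully open they stand 13 mm farther back than shut.
Start: joints at [1.089, 0.217, 1.613, -0, 1.311, -0.112], TCP at [0.226, 0.583, 0.231] pointing down, gripper open.
Joint ranges: [-2.75, 2.75], [-0.78, 2.1], [0.31, 2.55], [-1.13, 4.27], [0.13, 2.63], [-2.58, 2.58]. Speed limits (rad/s): [2.79, 2.79, 3.14, 3.14, 3.14, 3.14].

### API

Orientations are given as a rotation vector (axis times angle).
In Python, from plant import robot gives the robot as it stands.
- The arm moves only by the tool send_rows, never from a script. Its argument "moves" is a list that holds one entry, the list of rows, each a list of 7 numbers: the shift along the tool's x, y, z in cm, then the turn, a rotation vector about the tool's x, y, z in rad, then the opening in per cent of the stroke, from 0 (shut) to 100 (fully open). In form: [[[dx, dy, dz, rx, ry, rz, fingers], ...]]. A call has 1 to 12 rows; each row shifts and turns the pose as measured when the row begins, along the tool's axes as they then stand; what a row does not reach is not made up. A row lasts 1/10 s, in which the tool goes at most 50 mm and 8.59 degrees, less where a joint would pass 70% of its speed; a pose out of reach is approached as far as the arm can. A call with a gripper value outside its range is refused whole. The fingers move at their own pace and stop on an object; "newtons" is the grip in N (left out, the last holds). Time passes only in rows, so rows that do not move let the fingers close. It gives the time, the measured TCP pose, the force and the opening at its end, in the units of the state.
- robot.sense(): the state, without advancing time (a new reading comes with each control period).
- robot.read_camera(name): name is "side" or "top"; returns the picture (384x512x3 uint8, blue, green, red); there is no depth.
- robot.camera_info(name): a dict with "intrinsics" (3x3 intrinsics, pixels), "eye" and "attitude" of the camera in the world. Camera axes: x right, y up, looking along -z (the intrinsics and any distortion apply to the point x, -y, -z); pixel columns grow to the right and rows downward; lengths in m; the calibration is good to about 2 mm. A picture is of the moment at which its call begins. camera_info takes no time and is no camera call.
- robot.close_job(): hands the job in, once; it reports no verdict.
Trained networks look in the newest picture that a camera, given by its name, has taken for a name from the list of things; names that differ only in an ending like _2 or _b are one class to them, and where a whole thing is asked for, a point or a joint stands for the part that bears it (a point fixed in the world has none). Each returns a list of dicts, best first, with "conf" (0 to 1); they miss things now and then, are a little off and sometimes report something else, mostly with a low value. They report only what shows in the picture. A call takes as long as a camera call. They do not tell look-alikes from the thing itself.
- robot.outline_of(thing, camera): "mask" (384x512 bool, what is visible of it) and "box" ([left, top, width, height] in pixels, round what is visible of it).
- robot.pinpoint(thing, camera): "uv" ([column, row] in pixels: a listed point, or the origin of a listed thing).
The state is a dict: "clock": time; "q": joint angles; "joint_velocities": joint speeds; "joint_efforts": joint torques, N m; "tool_pos": TCP position; "ee_rot": TCP orientation; "force": force on the tool from outside, world axes, zero at the start; "ft_torque": the same for the moment, N m; "grip_width": opening from 0.0 (shut) to 1.0 (fully open).
Only numpy, scipy, OpenCV 4.12 (cv2) and the standard library are available. Lean on these libraries where they do the work, as an engineer would, in place of code of your own. Each camera call takes 0.05 s, during which the arm holds its last target.

## Working session

There is one attempt and no reset: what is moved stays moved. The work goes in short steps, Python scripts to look and compute and a tool call to move; the robot and the scene stay as the last step left them, time stands still between calls to the robot, and variables do not carry over. Pictures are saved under pics/ and viewed, and the job is handed in when it is done.

Besides the shell and the picture viewer there is one more tool, called as name([rows], argument=value, ...), one row to a line, values as JSON. send_rows: Moves the arm, as the interface text tells. Its arguments: {"type":"object","properties":{"moves":{"type":"array","items":{"type":"array","items":{"type":"array","items":{"type":"number"}}}},"newtons":{"type":"number"}},"required":["moves"]}

```bash
ls; mkdir -p pics; python3 - <<'E'
from plant import robot
import cv2
for n in("side","top"):
    im=robot.read_camera(n); cv2.imwrite(f"pics/{n}0.png",im)
    i=robot.camera_info(n); print(n,i)
print(robot.sense())
for n in("side","top"):
    for t in["stage","corner","port","pin","knob","plate","push_block","vee_block","jar","bin","magnifier"]:
        try: print(n,t,[( [round(float(x),1) for x in d["uv"]],round(d["conf"],2)) for d in robot.pinpoint(t,n)])
        except Exception as e: print(n,t,e)
print(robot.sense()["clock"])
E
```

```text
pics
side {'intrinsics': array([[465.40812213,   0.        , 257.5616303 ],
       [  0.        , 465.40812213, 192.57729304],
       [  0.        ,   0.        ,   1.        ]]), 'eye': array([ 0.36484563, -0.91965733,  0.94976775]), 'attitude': array([ 0.87528414, -0.07015382, -0.13971076])}
top {'intrinsics': array([[377.79675163,   0.        , 252.55009703],
       [  0.        , 377.79675163, 188.44477887],
       [  0.        ,   0.        ,   1.        ]]), 'eye': array([0.3531761 , 0.00999889, 1.11985419]), 'attitude': array([ 0.13825449, -0.12567151, -1.57370549])}
{'clock': 0.1, 'q': array([ 1.08879560e+00,  2.17691295e-01,  1.61478556e+00, -2.22668884e-05,
        1.31126910e+00, -1.12190514e-01]), 'joint_velocities': array([-1.68616388e-03, -1.17307827e-03, -3.80329838e-03, -8.23996543e-05,
       -2.50040806e-04,  1.34875260e-03]), 'joint_efforts': array([-1.30919205e-03, -3.98078585e+01, -3.04970706e+01, -2.12178275e-04,
        4.24297090e-03, -8.49299767e-06]), 'tool_pos': array([0.22553902, 0.58210539, 0.23008482]), 'ee_rot': array([-0.57747077, -3.08744074,  0.00324
[... 445 characters left out ...]
311.8], 0.6)]
side vee_block [([283.5, 359.5], 0.73)]
side jar []
side bin [([256.2, 147.5], 0.62)]
side magnifier [([318.2, 161.6], 0.94), ([286.7, 358.4], 0.32)]
top stage [([240.4, 166.6], 0.69)]
top corner [([221.4, 133.1], 0.81), ([230.7, 148.1], 0.33)]
top port [([228.1, 150.1], 0.59), ([106.8, 179.8], 0.28), ([383.4, 197.2], 0.18)]
top pin [([250.3, 142.5], 0.55)]
top knob [([232.3, 148.9], 0.72)]
top plate [([230.7, 192.2], 0.96), ([224.5, 255.0], 0.6)]
top push_block [([316.5, 201.2], 0.61), ([340.2, 171.6], 0.56)]
top vee_block [([226.2, 118.3], 0.74), ([383.7, 194.2], 0.62)]
top jar [([340.3, 214.6], 0.53)]
top bin [([106.5, 178.6], 0.66)]
top magnifier [([225.6, 119.3], 0.8)]
1.2
```

```bash
python3 - <<'E'
import cv2
for n in("side","top"):
    im=cv2.imread(f"pics/{n}0.png"); 
    im=im[100:384,130:430] if n=="side" else im[80:300,60:420]
    s=min(800/im.shape[1],600/im.shape[0]); cv2.imwrite(f"pics/{n}0c.png",cv2.resize(im,None,fx=s,fy=s,interpolation=cv2.INTER_CUBIC)); print(n,s)
E
```

```text
side 2.112676056338028
top 2.2222222222222223
```

View pics/side0c.png

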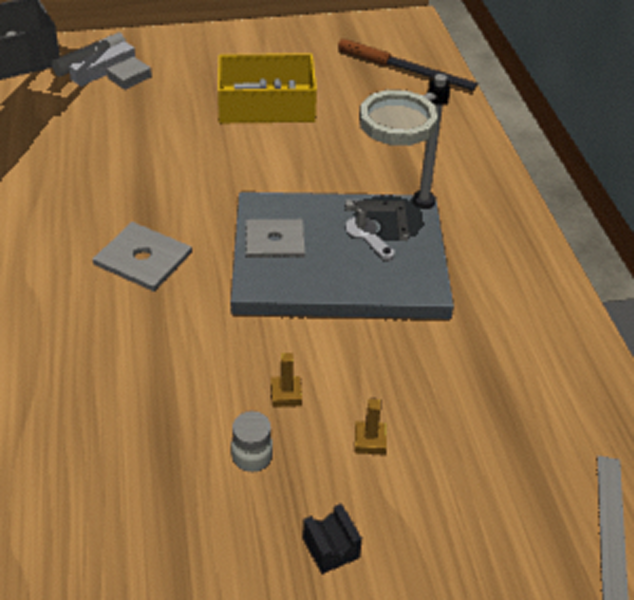

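View pics/top0c.png

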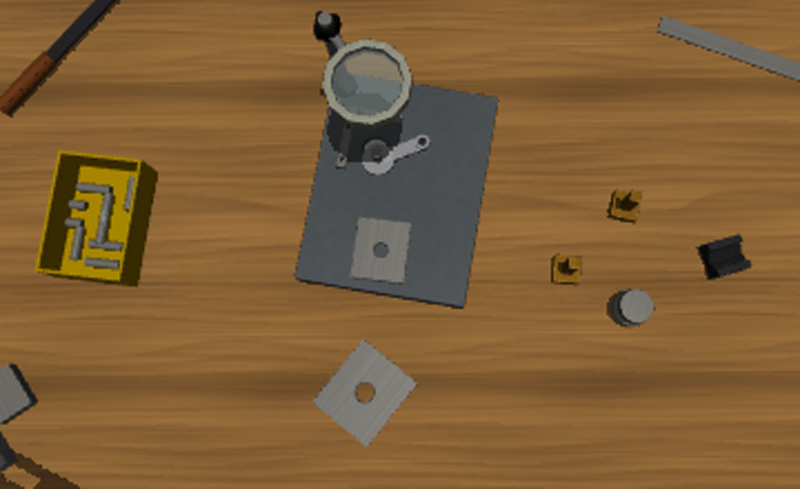

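```bash
cat > h.py <<'E'
import numpy as np, cv2
from scipy.spatial.transform import Rotation as R
from plant import robot
CI={n:robot.camera_info(n) for n in("side","top")}
def unproj(n,uv,z):
    c=CI[n];K=c["intrinsics"]; u,v=uv
    d=np.array([(u-K[0,2])/K[0,0],-(v-K[1,2])/K[1,1],-1.])
    d=R.from_rotvec(c["attitude"]).apply(d); e=c["eye"]
    return e+d*(z-e[2])/d[2]
def proj(n,P):
    c=CI[n];K=c["intrinsics"]
    p=R.from_rotvec(c["attitude"]).inv().apply(np.atleast_2d(P)-c["eye"])
    return np.c_[K[0,2]+K[0,0]*p[:,0]/-p[:,2],K[1,2]+K[1,1]*(-p[:,1])/-p[:,2]]
E
python3 - <<'E'
from h import *
print(CI['top'].keys())
np.set_printoptions(precision=4,suppress=True)
t=lambda x,y:(x/2.2222+60,y/2.2222+80)
s=lambda x,y:(x/2.1127+130,y/2.1127+100)
for p in[(497,98),(463,307),(295,278)]: print("stage top",unproj("top",t(*p),.03))
for p in[(447,304),(233,303),(239,193)]: print("stage side",unproj("side",s(*p),.03))
print("plate",unproj("top",(230.7,192.2),.03),unproj("side",(259.3,214.6),.03))
print("pb far",unproj("top",(340.2,171.6),0),unproj("side",(303.7,311.8),0))
print("pb near",unproj("top",(316.5,201.2),0),unproj("side",(263.7,288),0))
print("pin",unproj("top",(250.3,142.5),.03),unproj("side",(311.9,219.6),.03))
print("knob",unproj("top",(232.3,148.9),.068),unproj("side",(301.1,197.9),.068))
print("port",unproj("top",(228.1,150.1),.03),unproj("side",(303.5,208),.03))
print("vee",unproj("top",(383.7,194.2),.0),unproj("side",(283.5,359.5),.0))
print("jar",unproj("top",(340.3,214.6),0))
for n in("side","top"):
  for th in("stage","plate","push_block"):
    for k,d in enumerate(robot.outline_of(th,n)):
        print(n,th,k,d["conf"],d["box"]); np.save(f"m_{n}_{th}_{k}.npy",d["mask"])
E
```

```text
dict_keys(['intrinsics', 'eye', 'attitude'])
stage top [ 0.7337 -0.0767  0.03  ]
stage top [ 0.4506 -0.0269  0.03  ]
stage top [0.4901 0.1924 0.03  ]
stage side [ 0.7294 -0.0767  0.03  ]
stage side [ 0.4559 -0.0342  0.03  ]
stage side [0.4919 0.1861 0.03  ]
plate [0.5273 0.0821 0.03  ] [0.5252 0.0733 0.03  ]
pb far [ 0.5926 -0.2469  0.    ] [ 0.5837 -0.2573  0.    ]
pb near [ 0.5029 -0.1723  0.    ] [ 0.4988 -0.1709  0.    ]
pin [0.6772 0.024  0.03  ] [0.6724 0.0299 0.03  ]
knob [0.6473 0.0754 0.068 ] [0.6506 0.0858 0.068 ]
port [0.6543 0.0903 0.03  ] [0.6597 0.0828 0.03  ]
vee [ 0.5225 -0.3736  0.    ] [ 0.5103 -0.375   0.    ]
jar [ 0.4623 -0.2414  0.    ]
side stage 0 0.75 [239.1, 132.8, 104.6, 118.7]
side plate 0 0.84 [246.2, 205.7, 30.1, 18.0]
side plate 1 0.84 [174.5, 204.9, 48.1, 34.7]
side push_block 0 0.78 [255.3, 269.0, 14.7, 23.4]
side push_block 1 0.71 [297.3, 288.7, 16.7, 25.1]
side push_block 2 0.19 [275.5, 337.2, 27.1, 32.5]
top stage 0 0.97 [193.4, 86.1, 91.1, 132.9]
top plate 0 0.84 [203.7, 234.1, 45.0, 45.0]
top plate 1 0.79 [216.7, 177.2, 27.8, 30.5]
top push_block 0 0.55 [338.7, 168.2, 10.8, 12.9]
top push_block 1 0.5 [308.0, 194.8, 13.7, 13.8]
top push_block 2 0.31 [225.7, 140.9, 27.8, 16.9]
```

```bash
cat >> h.py <<'E'
from scipy.optimize import least_squares
def rect(cx,cy,hx,hy,z):
    c=[(cx-hx,cy-hy,z),(cx+hx,cy-hy,z),(cx+hx,cy+hy,z),(cx-hx,cy+hy,z)]
    return [(c[i],c[(i+1)%4]) for i in range(4)]
def fit(ims,segs,p0,rad=5,iters=12,n=40,verbose=True,bias=False):
    """ims {cam:gray}, segs {cam:[(P,Q)...] in body frame}; p=(x,y,yaw)"""
    p=np.array(p0,float)
    G={c:(cv2.Sobel(cv2.GaussianBlur(i,(0,0),.8).astype(np.float32),cv2.CV_32F,1,0),cv2.Sobel(cv2.GaussianBlur(i,(0,0),.8).astype(np.float32),cv2.CV_32F,0,1)) for c,i in ims.items()}
    def tr(P,p): 
        c,s=np.cos(p[2]),np.sin(p[2]); P=np.asarray(P,float)
        return np.c_[p[0]+c*P[:,0]-s*P[:,1],p[1]+s*P[:,0]+c*P[:,1],P[:,2]]
    for it in range(iters):
        r=rad if it<iters//2 else max(2,rad/2)
        D=[]
        for c in ims:
            for A,B in segs[c]:
                t=np.linspace(.04,.96,n)[:,None]; P=np.array(A)*(1-t)+np.array(B)*t
                uv=proj(c,tr(P,p)); d=uv[-1]-uv[0]; d/=np.linalg.norm(d); nn=np.array([-d[1],d[0]])
                o=np.arange(-r,r+.01,.25); q=uv[:,None]+o[None,:,None]*nn
                g=np.abs(sum(cv2.remap(G[c][k],q[...,0].astype(np.float32),q[...,1].astype(np.float32),cv2.INTER_LINEAR)*nn[k] for k in(0,1)))
                w=g*np.exp(-(o/r)**2); j=w.argmax(1); ok=g[np.arange(n),j]>15
                D.append((c,P[ok],(uv+o[j][:,None]*nn)[ok],nn))
        def res(x):
            return np.concatenate([((proj(c,tr(P,x))-T)@nn if len(P) else np.zeros(0)) for c,P,T,nn in D])
        s=least_squares(res,p,loss="soft_l1",f_scale=.5,x_scale=[.01,.01,.1]); p=s.x
    if verbose: print({k:None for k in ims}.keys(),"p",p.round(4),"deg",np.degrees(p[2]).round(2),"rms",np.sqrt(np.median(res(p)**2)).round(2),"n",len(res(p)))
    return p
def gray(n,save=None):
    im=robot.read_camera(n)
    if save: cv2.imwrite(save,im)
    return cv2.cvtColor(im,cv2.COLOR_BGR2GRAY)
st=rect(0,0,.145,.113,.03)
ST={"top":[st[0],st[3],((.06,.113,.03),(-.145,.113,.03))],"side":[st[0],st[3],((-.0,.113,.03),(-.145,.113,.03))]}
pl=rect(0,0,.04,.035,.008)
def plsegs(z=.03): return {c:[((*a[:2],a[2]+z),(*b[:2],b[2]+z)) for a,b in pl] for c in("top","side")}
pb=rect(0,0,.018,.018,.014)+rect(0,0,.007,.007,.07)
PB={"top":pb,"side":pb}
E
python3 - <<'E'
from h import *
I={c:cv2.imread(f"pics/{c}0.png",0) for c in("top","side")}
for cs in(["top"],["side"],["top","side"]):
    J={c:I[c] for c in cs}
    print("stage");p=fit(J,{"top":[ST["top"][0],ST["top"][1],((.03,.113,.03),(-.145,.113,.03))],"side":ST["side"]},(.61,.055,-.17))
    c,s=np.cos(p[2]),np.sin(p[2]); print(" corner",p[0]+c*.083-s*.073,p[1]+s*.083+c*.073)
    print("plate");fit(J,plsegs(),(.527,.08,-.05))
    for y in(0,.4,.8,1.2): fit(J,PB,(.59,-.25,y))
E
```

```text
stage
dict_keys(['top']) p [ 0.6098  0.0588 -0.1802] deg -10.32 rms 0.25 n 120
 corner 0.7045544567668045 0.11572680990233565
plate
dict_keys(['top']) p [ 0.5275  0.0809 -0.1347] deg -7.72 rms 0.25 n 160
dict_keys(['top']) p [ 0.5797 -0.2398 -0.227 ] deg -13.01 rms 0.67 n 320
dict_keys(['top']) p [ 0.5802 -0.2399  1.3352] deg 76.5 rms 0.73 n 320
dict_keys(['top']) p [ 0.5853 -0.2412  1.184 ] deg 67.84 rms 0.6 n 320
dict_keys(['top']) p [ 0.5797 -0.2398  1.3463] deg 77.14 rms 0.71 n 320
stage
dict_keys(['side']) p [ 0.6121  0.055  -0.1762] deg -10.1 rms 0.25 n 120
 corner 0.7066474729282674 0.11228998489488952
plate
dict_keys(['side']) p [ 0.5274  0.0803 -0.1269] deg -7.27 rms 0.01 n 160
dict_keys(['side']) p [ 0.5872 -0.2487 -0.2379] deg -13.63 rms 0.26 n 310
dict_keys(['side']) p [ 0.5872 -0.2487 -0.2353] deg -13.48 rms 0.26 n 310
dict_keys(['side']) p [ 0.5898 -0.2496  0.9706] deg 55.61 rms 0.38 n 313
dict_keys(['side']) p [ 0.5873 -0.2487  1.3285] deg 76.12 rms 0.25 n 310
stage
dict_keys(['top', 'side']) p [ 0.6109  0.0574 -0.1778] deg -10.19 rms 0.49 n 240
 corner 0.7054955973712776 0.11456351220036999
plate
dict_keys(['top', 'side']) p [ 0.5275  0.0807 -0.1348] deg -7.73 rms 0.0 n 320
dict_keys(['top', 'side']) p [ 0.5871 -0.2475 -0.2077] deg -11.9 rms 0.26 n 629
dict_keys(['top', 'side']) p [ 0.5867 -0.2475 -0.0901] deg -5.16 rms 0.42 n 629
dict_keys(['top', 'side']) p [ 0.5879 -0.2476  0.6118] deg 35.06 rms 0.51 n 640
dict_keys(['top', 'side']) p [ 0.5872 -0.2475  1.3619] deg 78.03 rms 0.26 n 629
```

```bash
cat >> h.py <<'E'
YAW=-.178; COR=np.array([.7055,.1145,.03])
def c2w(x,y,z=0):  # corner-frame mm -> world m
    c,s=np.cos(YAW),np.sin(YAW); return COR+np.array([c*x-s*y,s*x+c*y,z])/1000
def w2c(p):
    c,s=np.cos(YAW),np.sin(YAW); d=(np.asarray(p)-COR)*1000; return np.array([c*d[0]+s*d[1],-s*d[0]+c*d[1],d[2]])
def toolR(yaw,tilt,flip):
    xh=np.array([np.cos(yaw),np.sin(yaw),0]);yh=np.array([-xh[1],xh[0],0])
    z=np.sin(tilt)*xh+np.array([0,0,-np.cos(tilt)]); y=yh if flip>0 else -yh
    return R.from_matrix(np.c_[np.cross(y,z),y,z])
def plan(wps,opening,step=.045,ang=.14,s=None):
    """wps list of (pos,Rot)"""
    s=s or robot.sense(); p=np.array(s["tool_pos"]);r=R.from_rotvec(s["ee_rot"])
    out=[]
    for P,Q in wps:
        d=P-p; w=(r.inv()*Q).as_rotvec(); n=int(max(1,np.ceil(np.linalg.norm(d)/step),np.ceil(np.linalg.norm(w)/ang)))
        for i in range(n):
            ri=r*R.from_rotvec(w*i/n); out.append(np.r_[ri.inv().apply(d/n)*100,w/n,opening])
        p,r=P,Q
    for o in out: print("[%.2f,%.2f,%.2f,%.3f,%.3f,%.3f,%g],"%tuple(o))
def show():
    s=robot.sense(); r=R.from_rotvec(s["ee_rot"]); 
    print("t",round(s["clock"],2),"tcp",s["tool_pos"].round(4),"c",w2c(s["tool_pos"]).round(1),"gp c",w2c(s["tool_pos"]-.019*r.as_matrix()[:,2]).round(1),"F",s["force"].round(1),"T",s["ft_torque"].round(2),"g",round(s["grip_width"],3),"q",s["q"].round(2)); print(" z",r.as_matrix()[:,2].round(3),"y",r.as_matrix()[:,1].round(3))
E
python3 - <<'E'
from h import *
show()
for f in(1,-1):
    Q=toolR(YAW,np.radians(40),f); s=robot.sense(); print(f,(R.from_rotvec(s["ee_rot"]).inv()*Q).as_rotvec())
I=cv2.imread("pics/side0.png")[170:260,270:370]; cv2.imwrite("pics/k.png",cv2.resize(I,None,fx=6,fy=6,interpolation=cv2.INTER_CUBIC))
E
```

```text
t 1.5 tcp [0.2259 0.5828 0.2313] c [-555.   376.   201.3] gp c [-555.   376.   220.3] F [0.3 0.8 0.1] T [ 0.03 -0.01  0.01] g 0.998 q [ 1.09  0.22  1.61  0.    1.31 -0.11]
 z [ 0.  0. -1.] y [0.361 0.932 0.   ]
1 [-0.06692864 -0.69595394 -0.1839169 ]
-1 [-1.01231279  0.09735231  2.78131299]
```

View pics/k.png

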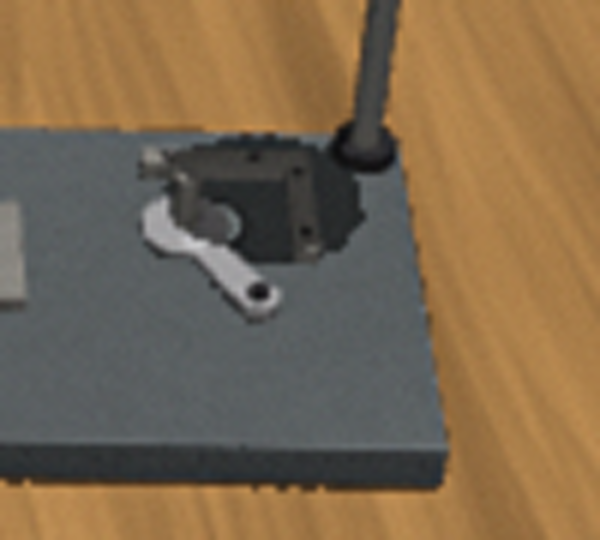

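The side picture shows the cover nearly closed: the knob's top is at about (300.5, 199.5), the disc centre at (301.7, 207), the boss top at (313, 218.5), and the near fence and corner lie behind it.

```bash
python3 - <<'E'
from h import *
for nm,uv,z in(("knob",(300.5,199.7),.067),("disc",(301.7,207),.036),("boss",(313,218.7),.043)):
    p=unproj("side",uv,z); print(nm,p.round(4),w2c(p).round(1))
p=unproj("top",(232.3,148.9),.068); print(w2c(p))
p=unproj("top",(423/2.2222+60,142/2.2222+80),.043); print("boss top",w2c(p))
# knob at c (-50,-38)
Q=toolR(YAW,np.radians(40),1)
zt=Q.as_matrix()[:,2]
K=np.array([-50,-37]); 
T=c2w(*K,0)+np.array([np.cos(YAW),np.sin(YAW),0])*.0122; T[2]=.048
print("T",T)
pre=T-zt*.13
print("pre",pre)
plan([(np.array([.42,.25,.23]),toolR(YAW,.3,1)),(pre,Q)],55)
E
```

```text
knob [0.6474 0.0793 0.067 ] [-50.9 -44.9  37. ]
disc [0.6535 0.0814 0.036 ] [-45.3 -41.8   6. ]
boss [0.672  0.0197 0.043 ] [-16.1 -99.2  13. ]
[-50.35705372 -48.78277032  38.        ]
boss top [-19.78805769 -95.79911832  13.        ]
T [0.66174597 0.08477753 0.048     ]
pre [0.57950389 0.09957322 0.14758578]
[-3.35,-2.67,0.01,-0.003,-0.033,-0.021,55],
[-3.29,-2.74,0.12,-0.003,-0.033,-0.021,55],
[-3.22,-2.81,0.22,-0.003,-0.033,-0.021,55],
[-3.15,-2.88,0.31,-0.003,-0.033,-0.021,55],
[-3.08,-2.94,0.41,-0.003,-0.033,-0.021,55],
[-3.00,-3.01,0.50,-0.003,-0.033,-0.021,55],
[-2.92,-3.07,0.59,-0.003,-0.033,-0.021,55],
[-2.83,-3.14,0.67,-0.003,-0.033,-0.021,55],
[-2.74,-3.20,0.76,-0.003,-0.033,-0.021,55],
[-2.52,-2.00,2.22,-0.000,-0.066,-0.000,55],
[-2.37,-2.00,2.38,-0.000,-0.066,-0.000,55],
[-2.20,-2.00,2.53,-0.000,-0.066,-0.000,55],
[-2.03,-2.00,2.67,-0.000,-0.066,-0.000,55],
[-1.85,-2.00,2.80,-0.000,-0.066,-0.000,55],
[-1.66,-2.00,2.92,-0.000,-0.066,-0.000,55],
```

send_rows([
  [[-3.3,-2.7,0,0,-0.03,-0.02,55],[-3.3,-2.7,0.1,0,-0.03,-0.02,55],[-3.2,-2.8,0.2,0,-0.03,-0.02,55],[-3.2,-2.9,0.3,0,-0.03,-0.02,55],[-3.1,-2.9,0.4,0,-0.03,-0.02,55],[-3,-3,0.5,0,-0.03,-0.02,55],[-2.9,-3.1,0.6,0,-0.03,-0.02,55],[-2.8,-3.1,0.7,0,-0.03,-0.02,55],[-2.7,-3.2,0.8,0,-0.03,-0.02,55],[-2.5,-2,2.2,0,-0.07,0,55],[-2.4,-2,2.4,0,-0.07,0,55]],
], newtons=20)

```text
clock: 2.6
tool_pos: [0.482, 0.1908, 0.208]
ee_rot: [0.234, 2.699, -0.076]
force: [-0.2, -0.1, -0.7]
grip_width: 0.55
```

```bash
python3 - <<'E'
from h import *
show()
Q=toolR(YAW,np.radians(40),1); zt=Q.as_matrix()[:,2]
T=c2w(-50,-40,0)+np.array([np.cos(YAW),np.sin(YAW),0])*.0122; T[2]=.048
plan([(T-zt*.12,Q)],55)
E
```

```text
t 2.6 tcp [0.482  0.1908 0.208 ] c [-233.5   35.5  178. ] gp c [-241.5   35.8  195.2] F [-0.2 -0.1 -0.7] T [-0.01  0.24 -0.07] g 0.55 q [ 0.38 -0.19  2.13 -0.32  0.86 -0.85]
 z [ 0.411 -0.09  -0.907] y [ 0.176  0.984 -0.018]
[-1.96,-1.86,2.82,-0.004,-0.066,0.003,55],
[-1.77,-1.87,2.94,-0.004,-0.066,0.003,55],
[-1.58,-1.87,3.04,-0.004,-0.066,0.003,55],
[-1.38,-1.88,3.13,-0.004,-0.066,0.003,55],
```

send_rows([
  [[-2,-1.9,2.8,0,-0.066,0,40],[-1.8,-1.9,2.9,0,-0.066,0,40],[-1.6,-1.9,3,0,-0.066,0,40],[-1.4,-1.9,3.1,0,-0.066,0,40],[0,0,0,0,0,0,40]],
])

```text
clock: 3.1
tool_pos: [0.5896, 0.0873, 0.1414]
ee_rot: [0.212, 2.424, -0.1]
force: [-0.4, -0.1, -0.8]
grip_width: 0.4
```

```bash
python3 - <<'E'
from h import *
show()
Q=toolR(YAW,np.radians(40),1); zt=Q.as_matrix()[:,2]
T=c2w(-50,-40,0)+np.array([np.cos(YAW),np.sin(YAW),0])*.0122; T[2]=.048
plan([(T,Q)],40)
im=robot.read_camera("side"); cv2.imwrite("pics/s1.png",cv2.resize(im[120:270,200:400],None,fx=4,fy=4,interpolation=cv2.INTER_CUBIC))
E
```

```text
t 3.1 tcp [0.5896 0.0873 0.1414] c [-109.2  -47.3  111.4] gp c [-121.6  -47.1  125.8] F [-0.4 -0.1 -0.8] T [0.04 0.35 0.02] g 0.4 q [ 0.14 -0.02  2.21 -0.71  0.34 -0.66]
 z [ 0.64  -0.128 -0.758] y [ 0.179  0.984 -0.016]
[0.22,0.30,3.91,-0.004,0.004,0.003,40],
[0.21,0.28,3.91,-0.004,0.004,0.003,40],
[0.19,0.26,3.91,-0.004,0.004,0.003,40],
```

View pics/s1.png

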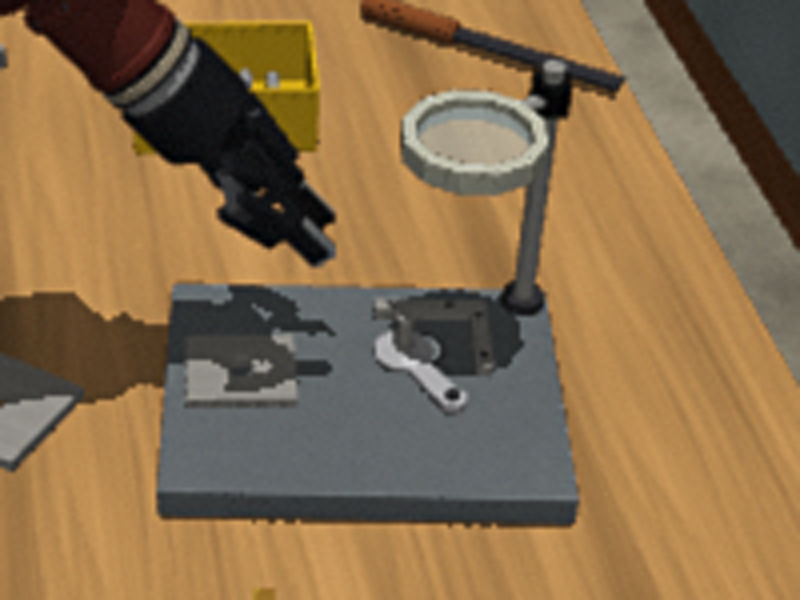

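The gripper is tilted, near the robot's side of the stage, clear of the magnifier; the knob is still at about (401, 320) in this crop. Going in.

send_rows([
  [[0.2,0.1,3.9,0,0,0,40],[0.2,0.1,3.9,0,0,0,40],[0,0,0,0,0,0,40]],
])

```text
clock: 3.45
tool_pos: [0.6424, 0.0833, 0.0857]
ee_rot: [0.211, 2.414, -0.094]
force: [-0.0, -0.1, -0.0]
grip_width: 0.398
```

```bash
python3 - <<'E'
from h import *
show()
Q=toolR(YAW,np.radians(40),1); zt=Q.as_matrix()[:,2]
T=c2w(-50,-42,0)+np.array([np.cos(YAW),np.sin(YAW),0])*.0122; T[2]=.048
plan([(T,Q)],40)
im=robot.read_camera("side"); cv2.imwrite("pics/s2.png",cv2.resize(im[120:270,200:400],None,fx=4,fy=4,interpolation=cv2.INTER_CUBIC))
im=robot.read_camera("top"); cv2.imwrite("pics/t2.png",cv2.resize(im[80:230,180:330],None,fx=4,fy=4,interpolation=cv2.INTER_CUBIC))
E
```

```text
t 3.45 tcp [0.6424 0.0833 0.0857] c [-56.6 -41.8  55.7] gp c [-69.2 -41.7  70. ] F [-0.  -0.1 -0. ] T [0.09 0.34 0.04] g 0.398 q [ 0.11  0.2   2.12 -1.02  0.23 -0.34]
 z [ 0.648 -0.125 -0.752] y [ 0.177  0.984 -0.01 ]
[1.07,0.02,4.07,-0.008,0.022,0.006,40],
```

View pics/s2.png

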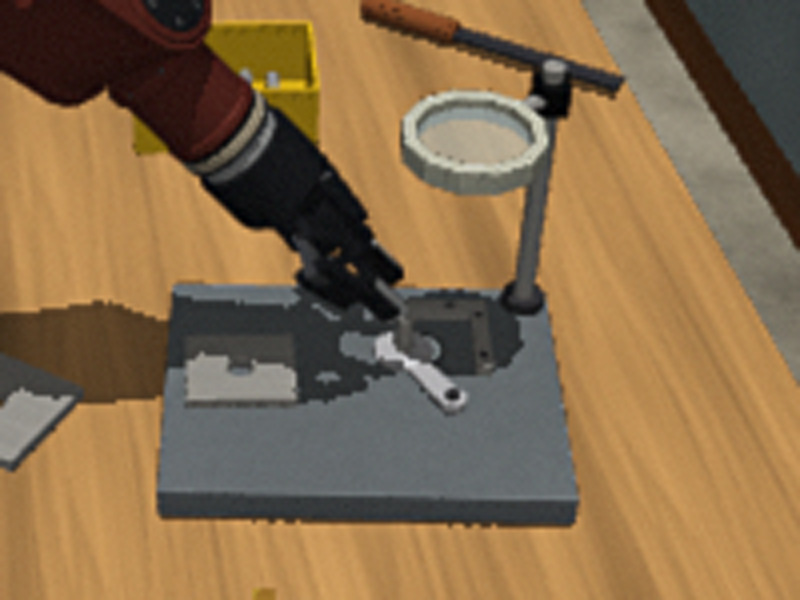

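View pics/t2.png

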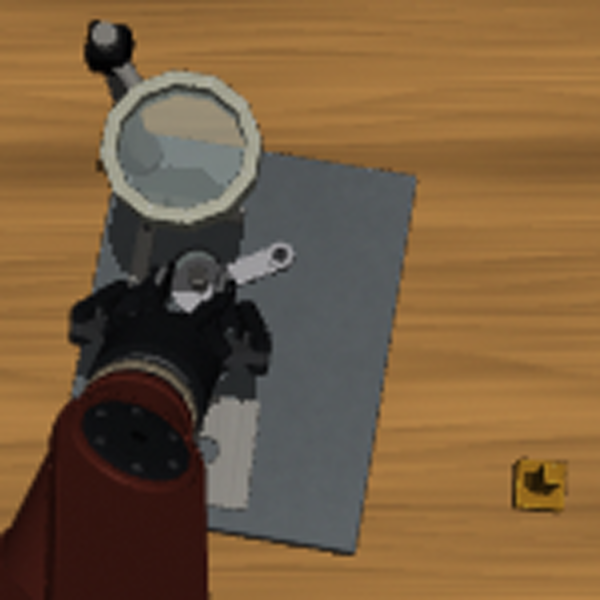

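Side: fingers stand just on the robot side of the knob (≈(405,325) in the crop). Top: the disc (≈(195,272)) lies between the two fingers. The wrist is near its ranges (q4, q5), so I take a bit less tilt.

```bash
python3 - <<'E'
from h import *
Q=toolR(YAW,np.radians(31),1)
T=c2w(-50,-42,0)+np.array([np.cos(YAW),np.sin(YAW),0])*.0098; T[2]=.047
Pm=robot.sense()["tool_pos"]
plan([(Pm,Q),(T,Q)],40)
E
```

```text
[0.00,0.00,0.00,-0.003,0.093,0.002,40],
[0.00,0.00,0.00,-0.003,0.093,0.002,40],
[0.44,-0.06,2.27,0.000,0.000,0.000,40],
[0.44,-0.06,2.27,0.000,0.000,0.000,40],
```

send_rows([
  [[0,0,0,0,0.093,0,40],[0,0,0,0,0.093,0,40],[0.4,0,2.2,0,0,0,40],[0.4,0,2.2,0,0,0,40],[0,0,0,0,0,0,40]],
])

```text
clock: 4.05
tool_pos: [0.6679, 0.0804, 0.0671]
ee_rot: [0.228, 2.493, -0.089]
force: [-0.6, 0.2, 0.6]
grip_width: 0.4
```

```bash
python3 - <<'E'
from h import *
show()
im=robot.read_camera("side"); cv2.imwrite("pics/s3.png",cv2.resize(im[150:240,240:360],None,fx=6,fy=6,interpolation=cv2.INTER_CUBIC))
E
```

```text
t 4.05 tcp [0.6679 0.0804 0.0671] c [-31.  -40.2  37.1] gp c [-42.3 -39.9  52.4] F [-0.6  0.2  0.6] T [0.09 0.28 0.01] g 0.4 q [ 0.09  0.28  2.03 -0.69  0.28 -0.68]
 z [ 0.586 -0.118 -0.802] y [ 0.185  0.983 -0.01 ]
```

View pics/s3.png

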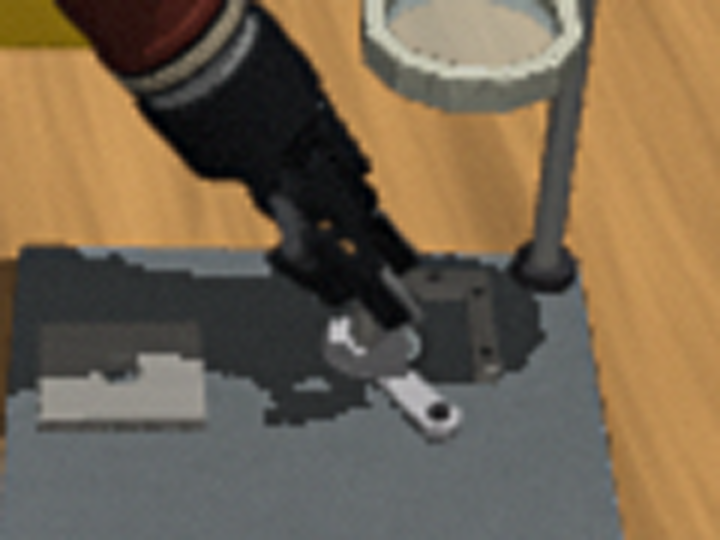

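```bash
python3 - <<'E'
from h import *
Q=toolR(YAW,np.radians(33),1)
T=c2w(-50,-42,0)+np.array([np.cos(YAW),np.sin(YAW),0])*.0103; T[2]=.047
P1=T.copy();P1[2]=.062
plan([(P1,Q),(T,Q)],40)
E
```

```text
[1.15,-0.23,-0.02,-0.012,0.066,-0.001,40],
[0.82,0.00,1.26,0.000,0.000,0.000,40],
```

send_rows([
  [[1.1,-0.2,0,-0.01,0.066,0,40],[0,0,0,0,0,0,40]],
])

```text
clock: 4.3
tool_pos: [0.6602, 0.0822, 0.0674]
ee_rot: [0.227, 2.55, -0.067]
force: [1.1, -0.3, -0.6]
grip_width: 0.4
```

```bash
python3 - <<'E'
from h import *
show()
Q=toolR(YAW,np.radians(33),1)
T=c2w(-50,-42,0)+np.array([np.cos(YAW),np.sin(YAW),0])*.0103; T[2]=.047
plan([(T,Q)],40)
E
```

```text
t 4.3 tcp [0.6602 0.0822 0.0674] c [-38.9 -39.8  37.4] gp c [-49.4 -39.8  53.2] F [ 1.1 -0.3 -0.6] T [0.05 0.24 0.01] g 0.4 q [ 0.08  0.27  2.01 -0.46  0.32 -0.91]
 z [ 0.542 -0.097 -0.835] y [0.177 0.984 0.001]
[1.19,-0.22,1.66,0.001,0.007,-0.000,40],
```

send_rows([
  [[1.2,-0.2,1.7,0,0,0,40],[0,0,0,0,0,0,40]],
])

```text
clock: 4.5
tool_pos: [0.6609, 0.0815, 0.0519]
ee_rot: [0.227, 2.541, -0.066]
force: [-0.5, -0.2, -0.3]
grip_width: 0.399
```

```bash
python3 - <<'E'
from h import *
show()
im=robot.read_camera("side"); cv2.imwrite("pics/s4.png",cv2.resize(im[150:240,240:360],None,fx=6,fy=6,interpolation=cv2.INTER_CUBIC))
E
```

```text
t 4.5 tcp [0.6609 0.0815 0.0519] c [-38.1 -40.4  21.9] gp c [-48.7 -40.5  37.7] F [-0.5 -0.2 -0.3] T [0.12 0.32 0.01] g 0.399 q [ 0.08  0.3   2.02 -0.53  0.28 -0.84]
 z [ 0.549 -0.096 -0.83 ] y [0.176 0.984 0.003]
```

View pics/s4.png

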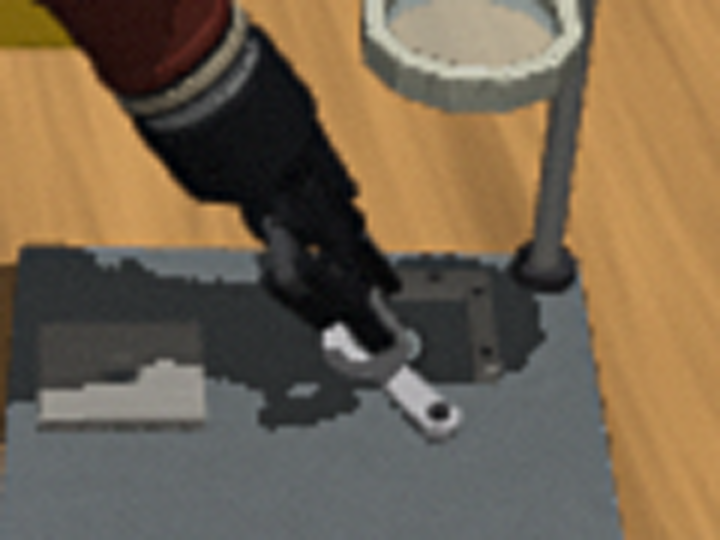

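The fingers now straddle the knob over the disc (tips near (380,335) in the crop). A little lower and close lightly.

send_rows([
  [[0.2,0,0.5,0,0,0,40],[0,0,0,0,0,0,0],[0,0,0,0,0,0,0],[0,0,0,0,0,0,0],[0,0,0,0,0,0,0]],
], newtons=20)

```text
clock: 5.05
tool_pos: [0.6664, 0.082, 0.0531]
ee_rot: [0.224, 2.53, -0.064]
force: [1.2, 0.4, -1.7]
grip_width: 0.138
```

```bash
python3 - <<'E'
from h import *
show()
E
```

```text
t 5.05 tcp [0.6664 0.082  0.0531] c [-32.7 -38.9  23.1] gp c [-43.5 -39.   38.7] F [ 1.2  0.4 -1.7] T [0.07 0.28 0.08] g 0.138 q [ 0.08  0.3   2.01 -0.55  0.27 -0.83]
 z [ 0.559 -0.095 -0.824] y [0.174 0.985 0.004]
```

```bash
cat >> h.py <<'E'
def arc(phi0,n,dphi=10,op=0,zadj=0.):
    s=robot.sense(); r=R.from_rotvec(s["ee_rot"]); c,sn=np.cos(YAW),np.sin(YAW); pin=np.array([-20,-95])
    f=lambda a: 63.2*np.array([np.cos(np.radians(a)),np.sin(np.radians(a))])
    for i in range(n):
        d=f(phi0+(i+1)*dphi)-f(phi0+i*dphi); w=np.array([c*d[0]-sn*d[1],sn*d[0]+c*d[1],zadj])/10
        print("[%.2f,%.2f,%.2f,0,0,0,%g],"%(*r.inv().apply(w),op))
E
python3 - <<'E'
from h import *
arc(117.6,4)
E
```

```text
[0.76,-0.59,-0.53,0,0,0,0],
[0.67,-0.74,-0.46,0,0,0,0],
[0.55,-0.87,-0.38,0,0,0,0],
[0.42,-0.98,-0.29,0,0,0,0],
```

send_rows([
  [[0.8,-0.6,-0.5,0,0,0,0],[0.7,-0.7,-0.5,0,0,0,0]],
])

```text
clock: 5.25
tool_pos: [0.6471, 0.0728, 0.0532]
ee_rot: [0.221, 2.528, -0.062]
force: [5.7, -3.9, -5.6]
grip_width: 0.133
```

```bash
python3 - <<'E'
from h import *
show()
E
```

```text
t 5.25 tcp [0.6471 0.0728 0.0532] c [-50.1 -51.3  23.2] gp c [-60.9 -51.5  38.8] F [ 5.7 -3.9 -5.6] T [-0.28  0.07 -0.13] g 0.133 q [ 0.07  0.27  2.06 -0.55  0.25 -0.84]
 z [ 0.561 -0.094 -0.823] y [0.172 0.985 0.005]
```

```bash
python3 - <<'E'
from h import *
arc(136.5,4)
E
```

```text
[0.57,-0.86,-0.40,0,0,0,0],
[0.43,-0.97,-0.31,0,0,0,0],
[0.29,-1.04,-0.21,0,0,0,0],
[0.14,-1.09,-0.10,0,0,0,0],
```

send_rows([
  [[0.6,-0.9,-0.4,0,0,0,0],[0.4,-1,-0.3,0,0,0,0],[0.3,-1,-0.2,0,0,0,0],[0.1,-1.1,-0.1,0,0,0,0]],
])

```text
clock: 5.65
tool_pos: [0.6197, 0.0361, 0.0533]
ee_rot: [0.217, 2.526, -0.058]
force: [7.6, 1.4, -9.0]
grip_width: 0.135
```

```bash
python3 - <<'E'
from h import *
show()
im=robot.read_camera("side"); cv2.imwrite("pics/s5.png",cv2.resize(im[150:240,240:360],None,fx=6,fy=6,interpolation=cv2.INTER_CUBIC))
E
```

```text
t 5.65 tcp [0.6197 0.0361 0.0533] c [-70.6 -92.3  23.3] gp c [-81.4 -92.5  38.9] F [ 7.6  1.4 -9. ] T [0.35 0.04 0.31] g 0.135 q [-0.01  0.21  2.14 -0.42  0.21 -1.03]
 z [ 0.563 -0.091 -0.821] y [0.168 0.986 0.007]
```

View pics/s5.png

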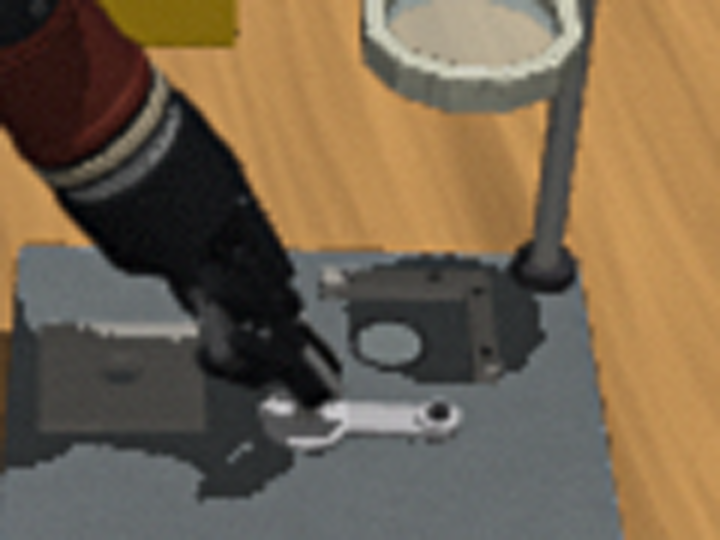

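The cover follows: the arm now points towards the robot (disc ≈(300,420), pin ≈(440,412) in crop) and the port shows free. Continue.

```bash
python3 - <<'E'
from h import *
arc(177.7,5)
E
```

```text
[-0.04,-1.10,0.02,0,0,0,0],
[-0.20,-1.08,0.13,0,0,0,0],
[-0.35,-1.02,0.23,0,0,0,0],
[-0.49,-0.93,0.33,0,0,0,0],
[-0.61,-0.82,0.42,0,0,0,0],
```

send_rows([
  [[0,-1.1,0,0,0.04,0,0],[-0.2,-1.1,0.1,0,0.04,0,0],[-0.3,-1,0.2,0,0.04,0,0]],
])

```text
clock: 6.0
tool_pos: [0.6184, 0.003, 0.053]
ee_rot: [0.225, 2.644, -0.042]
force: [10.2, 6.2, -9.6]
grip_width: 0.137
```

```bash
python3 - <<'E'
from h import *
show()
arc(207,5)
E
```

```text
t 6.0 tcp [0.6184 0.003  0.053 ] c [ -66.  -125.1   23. ] gp c [ -74.9 -125.4   39.8] F [10.2  6.2 -9.6] T [ 1.   -0.55  0.69] g 0.137 q [-0.1   0.21  2.08 -0.07  0.36 -1.44]
 z [ 0.464 -0.069 -0.883] y [0.167 0.986 0.01 ]
[-0.51,-0.94,0.26,0,0,0,0],
[-0.65,-0.83,0.33,0,0,0,0],
[-0.76,-0.69,0.40,0,0,0,0],
[-0.86,-0.53,0.45,0,0,0,0],
[-0.92,-0.35,0.49,0,0,0,0],
```

send_rows([
  [[-0.5,-0.9,0.3,0,0.02,0,0],[-0.7,-0.8,0.3,0,0,0,0],[-0.8,-0.7,0.4,0,0,0,0]],
])

```text
clock: 6.3
tool_pos: [0.6342, -0.0234, 0.0528]
ee_rot: [0.229, 2.667, -0.034]
force: [2.6, 7.9, -1.0]
grip_width: 0.139
```

```bash
python3 - <<'E'
from h import *
show()
arc(236,3)
im=robot.read_camera("side"); cv2.imwrite("pics/s6.png",cv2.resize(im[150:250,240:360],None,fx=6,fy=6,interpolation=cv2.INTER_CUBIC))
E
```

```text
t 6.3 tcp [ 0.6342 -0.0234  0.0528] c [ -45.7 -148.3   22.8] gp c [ -54.3 -148.7   39.8] F [ 2.6  7.9 -1. ] T [ 1.17 -0.16  0.72] g 0.139 q [-0.15  0.25  2.03  0.01  0.39 -1.56]
 z [ 0.445 -0.062 -0.893] y [0.167 0.986 0.015]
[-0.86,-0.54,0.42,0,0,0,0],
[-0.93,-0.37,0.46,0,0,0,0],
[-0.97,-0.18,0.49,0,0,0,0],
```

View pics/s6.png

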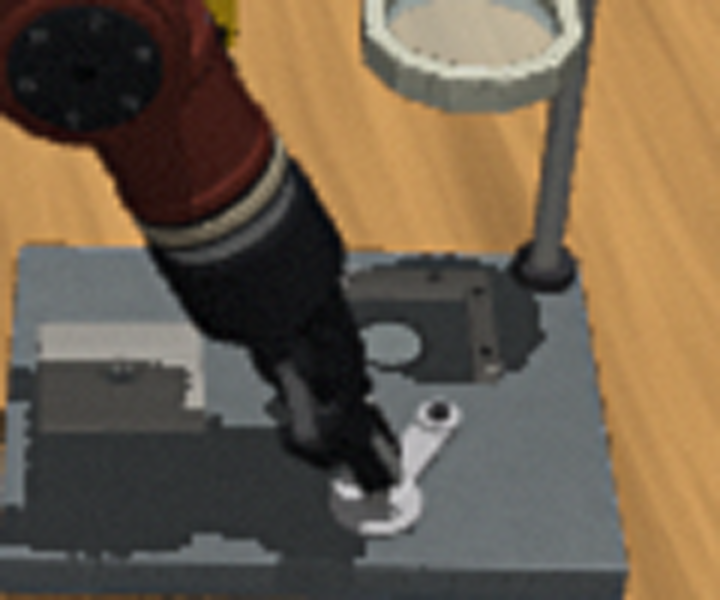

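Cover arm now swung to the right (disc ≈(378,505)); about 13° left to the stop.

send_rows([
  [[-0.9,-0.5,0.4,0,0,0,0],[-0.5,-0.2,0.2,0,0,0,0]],
])

```text
clock: 6.55
tool_pos: [0.6443, -0.0309, 0.0523]
ee_rot: [0.231, 2.675, -0.028]
force: [-17.1, 11.4, 19.1]
grip_width: 0.138
```

```bash
python3 - <<'E'
from h import *
show()
E
```

```text
t 6.55 tcp [ 0.6443 -0.0309  0.0523] c [ -34.4 -154.    22.3] gp c [ -42.8 -154.4   39.4] F [-17.1  11.4  19.1] T [1.39 1.13 0.65] g 0.138 q [-0.16  0.27  2.01  0.04  0.41 -1.59]
 z [ 0.438 -0.058 -0.897] y [0.167 0.986 0.018]
```

send_rows([
  [[-0.4,-0.1,0.2,0,0,0,0]],
])

```text
clock: 6.65
tool_pos: [0.6448, -0.0309, 0.0521]
ee_rot: [0.231, 2.683, -0.025]
force: [-16.4, 8.3, 21.8]
grip_width: 0.141
```

send_rows([
  [[0,0,0,0,0,0,30],[0,0,0,0,0,0,30],[0,0,-4,0,0,0,30],[0,0,-4.5,0,0,0,30],[0,0,-4.5,0,0,0,30]],
])

```text
clock: 7.15
tool_pos: [0.5788, -0.0238, 0.1608]
ee_rot: [0.236, 2.706, -0.022]
force: [1.8, -0.3, -0.7]
grip_width: 0.303
```

```bash
python3 - <<'E'
from h import *
show()
im=robot.read_camera("side"); cv2.imwrite("pics/s7f.png",im); cv2.imwrite("pics/s7.png",cv2.resize(im[130:340,180:400],None,fx=2.8,fy=2.8,interpolation=cv2.INTER_CUBIC))
im=robot.read_camera("top"); cv2.imwrite("pics/t7f.png",im); cv2.imwrite("pics/t7.png",cv2.resize(im[80:240,180:400],None,fx=3.6,fy=3.6,interpolation=cv2.INTER_CUBIC))
E
```

```text
t 7.15 tcp [ 0.5788 -0.0238  0.1608] c [-100.2 -158.6  130.8] gp c [-108.1 -159.   148.1] F [ 1.8 -0.3 -0.7] T [ 0.01  0.16 -0.04] g 0.303 q [-0.17 -0.04  2.09  0.03  0.67 -1.59]
 z [ 0.409 -0.052 -0.911] y [0.169 0.985 0.02 ]
```

View pics/s7.png

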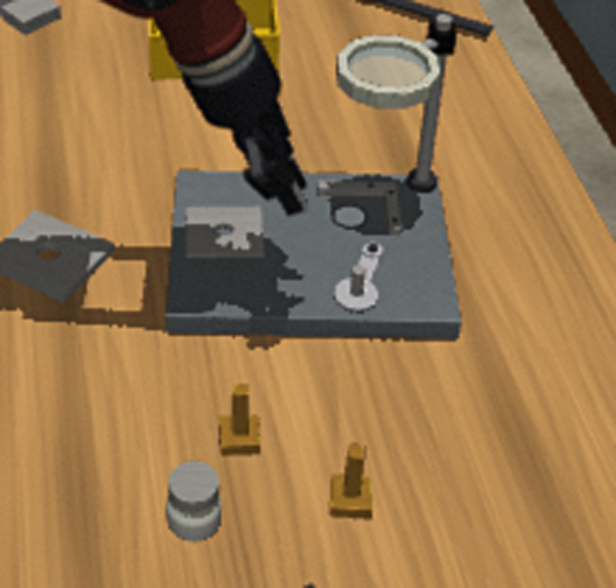

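View pics/t7.png

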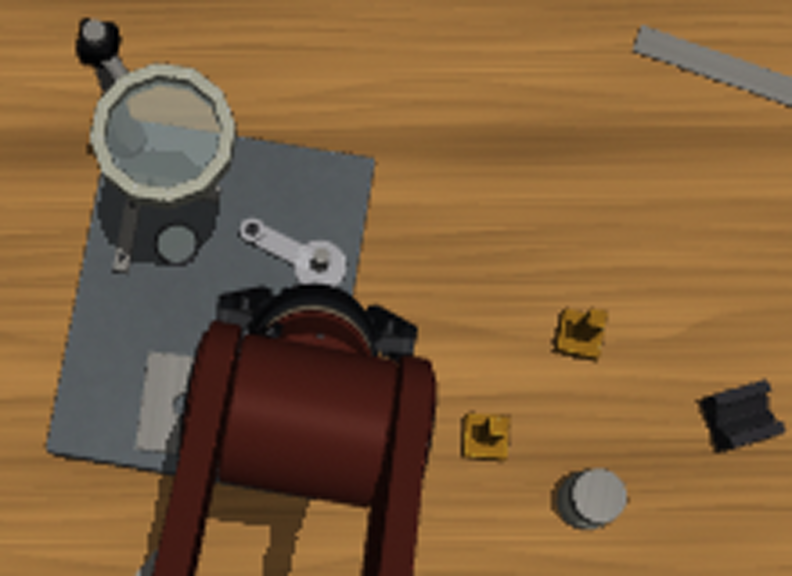

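The cover is swung aside: pin at (252,229), disc at (320,263) in the top crop; the port is open in both views. Check the angle numerically, and refit the block.

```bash
python3 - <<'E'
from h import *
for n,f,o,a,b in(("top",3.6,(180,80),(252,229),(320,265)),("side",2.8,(180,130),(374,249),(357,295))):
    P=w2c(unproj(n,(a[0]/f+o[0],a[1]/f+o[1]),.043)); D=w2c(unproj(n,(b[0]/f+o[0],b[1]/f+o[1]),.036)); v=(D-P)[:2]
    print(n,P,D,"ang",(np.radians(np.degrees(np.arctan2(v[1],v[0]))%360-108.43)))
I={"top":cv2.imread("pics/t7f.png",0),"side":cv2.imread("pics/s7f.png",0)}
for cs in(["top"],["side"],["top","side"]):
    J={c:I[c] for c in cs}
    for x,y in((.587,-.2475),(.5,-.172)):
      for yw in(-.3,.2): fit(J,PB,(x,y,yw),rad=4)
E
```

```text
top [-19.09199617 -94.62357449  13.        ] [ -37.8101432  -154.44996447    6.        ] ang 2.5167025325322685
side [ -14.57888339 -100.15355372   13.        ] [ -34.71118924 -159.88116264    6.        ] ang 2.494819888459439
dict_keys(['top']) p [ 0.5798 -0.2399 -0.221 ] deg -12.66 rms 0.51 n 320
dict_keys(['top']) p [ 0.5808 -0.2417  0.1084] deg 6.21 rms 0.57 n 320
dict_keys(['top']) p [ 0.5047 -0.1683 -0.0418] deg -2.39 rms 0.33 n 317
dict_keys(['top']) p [ 0.4928 -0.1632 -0.4848] deg -27.78 rms 0.5 n 311
dict_keys(['side']) p [ 0.5873 -0.2488 -0.2477] deg -14.19 rms 0.25 n 310
dict_keys(['side']) p [ 0.5871 -0.2488 -0.2398] deg -13.74 rms 0.26 n 310
dict_keys(['side']) p [ 0.5005 -0.1757 -0.1161] deg -6.65 rms 0.5 n 308
dict_keys(['side']) p [ 0.5005 -0.1757 -0.1157] deg -6.63 rms 0.49 n 308
dict_keys(['top', 'side']) p [ 0.5872 -0.2475 -0.1745] deg -10.0 rms 0.25 n 629
dict_keys(['top', 'side']) p [ 0.5872 -0.2474 -0.1733] deg -9.93 rms 0.26 n 628
dict_keys(['top', 'side']) p [ 0.5027 -0.1681 -0.1589] deg -9.1 rms 0.25 n 627
dict_keys(['top', 'side']) p [ 0.5026 -0.1681 -0.1557] deg -8.92 rms 0.25 n 628
```

```bash
python3 - <<'E'
from h import *
print(unproj("top",(341.1,173.0),.014),unproj("side",(180+352/2.8,130+490/2.8),.014))
P=np.array([.586,-.2465,0]); yaw=-.19; tilt=np.radians(30)
Q=toolR(yaw,tilt,1); xh=np.array([np.cos(yaw),np.sin(yaw),0]); zt=Q.as_matrix()[:,2]
T=P+xh*.019*np.sin(tilt); T[2]=.0225   # gp z = .039
pre=T-zt*.11
s=robot.sense()
print(T,pre)
plan([(pre+np.array([0,0,.03]),Q),(pre,Q),(T,Q)],60)
E
```

```text
[ 0.58534769 -0.24620563  0.014     ] [ 0.58981704 -0.24839317  0.014     ]
[ 0.59532904 -0.24829416  0.0225    ] [ 0.54131881 -0.23790692  0.11776279]
[0.24,-4.36,0.25,0.005,-0.017,0.002,60],
[0.24,-4.36,0.27,0.005,-0.017,0.002,60],
[0.24,-4.36,0.29,0.005,-0.017,0.002,60],
[0.23,-4.36,0.31,0.005,-0.017,0.002,60],
[0.23,-4.35,0.34,0.005,-0.017,0.002,60],
[1.50,0.00,2.60,0.000,0.000,0.000,60],
[-0.00,0.00,3.67,0.000,0.000,0.000,60],
[-0.00,0.00,3.67,0.000,0.000,0.000,60],
[-0.00,0.00,3.67,0.000,0.000,0.000,60],
```

send_rows([
  [[0.2,-4.4,0.25,0,-0.017,0,60],[0.2,-4.4,0.3,0,-0.017,0,60],[0.2,-4.4,0.3,0,-0.017,0,60],[0.2,-4.4,0.3,0,-0.017,0,60],[0.2,-4.3,0.3,0,-0.017,0,60],[1.5,0,2.6,0,0,0,60],[0,0,0,0,0,0,60]],
])

```text
clock: 7.95
tool_pos: [0.5431, -0.2484, 0.119]
ee_rot: [0.227, 2.592, -0.041]
force: [-0.9, 1.3, -1.0]
grip_width: 0.602
```

```bash
python3 - <<'E'
from h import *
show()
P=np.array([.586,-.2465,0]); yaw=-.19; tilt=np.radians(30)
Q=toolR(yaw,tilt,1); xh=np.array([np.cos(yaw),np.sin(yaw),0]); zt=Q.as_matrix()[:,2]
T=P+xh*.019*np.sin(tilt); T[2]=.0255
plan([(T-zt*.055,Q)],60)
E
```

```text
t 7.95 tcp [ 0.5431 -0.2484  0.119 ] c [ -95.6 -385.9   89. ] gp c [-105.4 -386.2  105.3] F [-0.9  1.3 -1. ] T [0.06 0.29 0.08] g 0.602 q [-0.68  0.04  2.13  0.53  0.55 -2.48]
 z [ 0.509 -0.074 -0.858] y [0.169 0.985 0.016]
[0.15,0.44,2.59,0.012,0.008,0.005,60],
[0.13,0.47,2.59,0.012,0.008,0.005,60],
```

Joint 6 would run out of range here, so I use the equivalent half-turned grasp; first testing the turn's sign.

send_rows([
  [[0,0,0,0,0,0.149,60],[0,0,0,0,0,0.149,60]],
])

```text
clock: 8.15
tool_pos: [0.542, -0.2487, 0.1183]
ee_rot: [0.614, 2.531, 0.067]
force: [-0.1, 0.1, 0.5]
grip_width: 0.6
```

```bash
python3 - <<'E'
from h import *
show()
E
```

```text
t 8.15 tcp [ 0.542  -0.2487  0.1183] c [ -96.6 -386.4   88.3] gp c [-106.3 -386.7  104.6] F [-0.1  0.1  0.5] T [0.03 0.23 0.04] g 0.6 q [-0.68  0.04  2.13  0.53  0.55 -2.17]
 z [ 0.508 -0.074 -0.858] y [0.412 0.896 0.167]
```

send_rows([
  [[0,0,0,0,0,0.149,60],[0,0,0,0,0,0.149,60],[0,0,0,0,0,0.149,60],[0,0,0,0,0,0.149,60],[0,0,0,0,0,0.149,60],[0,0,0,0,0,0.149,60],[0,0,0,0,0,0.149,60],[0,0,0,0,0,0.149,60],[0,0,0,0,0,0.149,60],[0,0,0,0,0,0.149,60],[0,0,0,0,0,0.149,60],[0,0,0,0,0,0.149,60]],
])

```text
clock: 9.35
tool_pos: [0.5451, -0.2398, 0.1266]
ee_rot: [2.518, 1.167, 0.649]
force: [-0.0, 0.4, -1.0]
grip_width: 0.599
```

send_rows([
  [[0,0,0,0,0,0.149,60],[0,0,0,0,0,0.149,60],[0,0,0,0,0,0.149,60],[0,0,0,0,0,0.149,60],[0,0,0,0,0,0.149,60],[0,0,0,0,0,0.149,60]],
])

```text
clock: 9.95
tool_pos: [0.5468, -0.235, 0.1312]
ee_rot: [2.964, -0.046, 0.824]
force: [-0.7, -0.3, 0.1]
grip_width: 0.598
```

```bash
python3 - <<'E'
from h import *
show()
P=np.array([.586,-.2465,0]); yaw=-.19; tilt=np.radians(25)
Q=toolR(yaw,tilt,-1); xh=np.array([np.cos(yaw),np.sin(yaw),0]); zt=Q.as_matrix()[:,2]
T=P+xh*.019*np.sin(tilt); T[2]=.025
plan([(T-zt*.09,Q),(T-zt*.055,Q)],60)
E
```

```text
t 9.95 tcp [ 0.5468 -0.235   0.1312] c [ -94.3 -372.1  101.2] gp c [-104.1 -372.5  117.4] F [-0.7 -0.3  0.1] T [-0.06  0.28 -0.01] g 0.598 q [-0.66  0.02  2.14  0.51  0.56  0.57]
 z [ 0.514 -0.07  -0.855] y [-0.046 -0.997  0.054]
[-0.22,0.20,1.32,-0.010,-0.055,0.076,60],
[-0.13,0.20,1.33,-0.010,-0.055,0.076,60],
[-0.00,0.00,3.50,0.000,0.000,0.000,60],
```

send_rows([
  [[-0.2,0.2,1.3,-0.01,-0.055,0.076,60],[-0.1,0.2,1.3,-0.01,-0.055,0.076,60],[0,0,0,0,0,0,60]],
])

```text
clock: 10.25
tool_pos: [0.5575, -0.2392, 0.1094]
ee_rot: [3.013, -0.295, 0.667]
force: [-0.5, 0.3, 0.0]
grip_width: 0.608
```

```bash
python3 - <<'E'
from h import *
show()
P=np.array([.586,-.2465,0]); yaw=-.19; tilt=np.radians(25)
Q=toolR(yaw,tilt,-1); xh=np.array([np.cos(yaw),np.sin(yaw),0]); zt=Q.as_matrix()[:,2]
T=P+xh*.019*np.sin(tilt); T[2]=.025
plan([(T-zt*.05,Q),(T,Q)],60)
for n in("side","top"):
  im=robot.read_camera(n); im=im[220:340,230:390] if n=="side" else im[110:230,280:440]
  cv2.imwrite(f"pics/{n}8.png",cv2.resize(im,None,fx=5,fy=5,interpolation=cv2.INTER_CUBIC))
E
```

```text
t 10.25 tcp [ 0.5575 -0.2392  0.1094] c [ -83.1 -374.3   79.4] gp c [ -91.1 -374.2   96.6] F [-0.5  0.3  0. ] T [0.03 0.22 0.05] g 0.608 q [-0.61  0.1   2.06  0.3   0.6   0.94]
 z [ 0.414 -0.081 -0.907] y [-0.194 -0.981 -0.001]
[-0.17,0.18,4.23,0.002,0.000,-0.005,60],
[0.00,0.00,2.50,0.000,0.000,0.000,60],
[0.00,0.00,2.50,0.000,0.000,0.000,60],
```

View pics/side8.png

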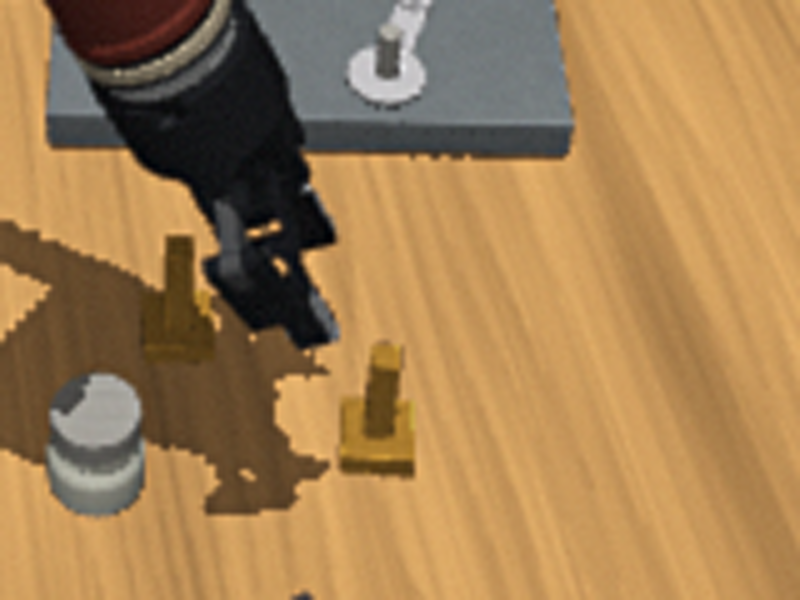

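View pics/top8.png

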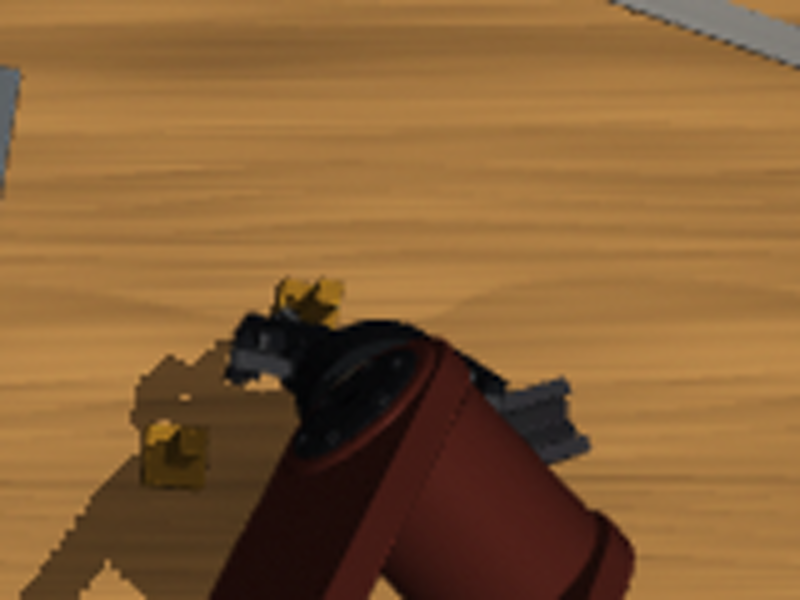

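The open fingers stand just behind and above the far push block (side crop: handle top (385,350), foot (378,440)), clear of the near block and the jar. Descend.

send_rows([
  [[-0.2,0.2,4.2,0,0,0,60],[0,0,2,0,0,0,60],[0,0,0,0,0,0,60]],
])

```text
clock: 10.65
tool_pos: [0.582, -0.246, 0.0556]
ee_rot: [3.008, -0.285, 0.68]
force: [-0.1, -0.6, 0.4]
grip_width: 0.602
```

```bash
python3 - <<'E'
from h import *
show()
P=np.array([.586,-.2465,0]); yaw=-.19; tilt=np.radians(25)
Q=toolR(yaw,tilt,-1); xh=np.array([np.cos(yaw),np.sin(yaw),0]); zt=Q.as_matrix()[:,2]
T=P+xh*.019*np.sin(tilt); T[2]=.025
plan([(T,Q)],60)
for n in("side",):
  im=robot.read_camera(n); im=im[220:340,230:390] if n=="side" else im[110:230,280:440]
  cv2.imwrite(f"pics/{n}9.png",cv2.resize(im,None,fx=5,fy=5,interpolation=cv2.INTER_CUBIC))
E
```

```text
t 10.65 tcp [ 0.582  -0.246   0.0556] c [ -57.7 -376.7   25.6] gp c [ -65.9 -376.5   42.7] F [-0.1 -0.6  0.4] T [ 0.03  0.2  -0.04] g 0.602 q [-0.59  0.25  2.02  0.36  0.49  0.88]
 z [ 0.422 -0.084 -0.903] y [-0.189 -0.982  0.003]
[-0.23,-0.04,3.28,0.003,-0.008,0.001,60],
```

View pics/side9.png

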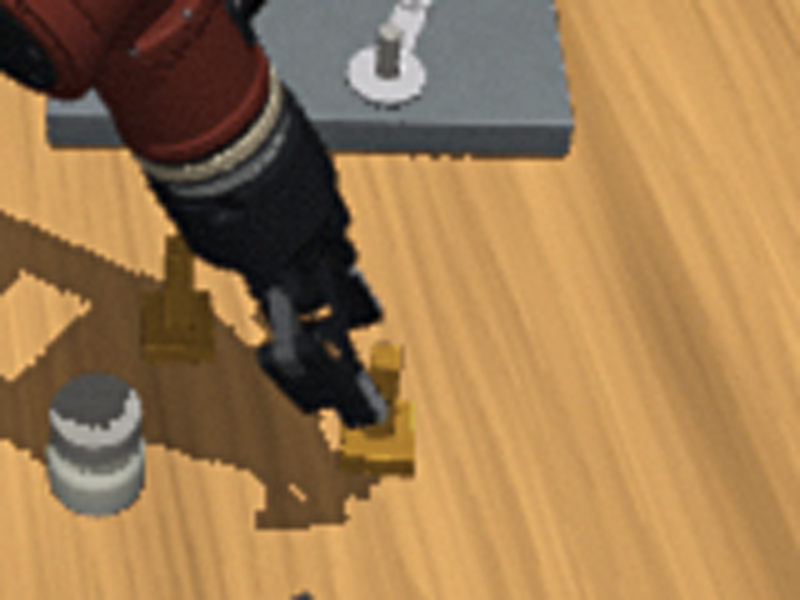

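The handle (≈(385,370)) stands between the fingers, seen just ahead of them. Down the rest and close.

send_rows([
  [[-0.2,0,1.6,0,0,0,60],[-0.1,0,1.6,0,0,0,60],[0,0,0,0,0,0,60]],
])

```text
clock: 11.0
tool_pos: [0.593, -0.2487, 0.0299]
ee_rot: [3.004, -0.282, 0.687]
force: [-0.3, -0.6, 0.2]
grip_width: 0.6
```

```bash
python3 - <<'E'
from h import *
show()
P=np.array([.586,-.2465,0]); yaw=-.19; tilt=np.radians(25)
Q=toolR(yaw,tilt,-1); xh=np.array([np.cos(yaw),np.sin(yaw),0]); zt=Q.as_matrix()[:,2]
T=P+xh*.019*np.sin(tilt); T[2]=.025
plan([(T,Q)],60)
E
```

```text
t 11.0 tcp [ 0.593  -0.2487  0.0299] c [-4.640e+01 -3.774e+02 -1.000e-01] gp c [ -54.7 -377.2   17. ] F [-0.3 -0.6  0.2] T [ 0.06  0.18 -0.  ] g 0.6 q [-0.58  0.31  2.    0.4   0.44  0.85]
 z [ 0.426 -0.086 -0.9  ] y [-0.187 -0.982  0.005]
[-0.15,-0.09,0.48,0.004,-0.014,0.004,60],
```

send_rows([
  [[-0.1,0,0.4,0,0,0,60],[0,0,0,0,0,0,0],[0,0,0,0,0,0,0],[0,0,0,0,0,0,0],[0,0,0,0,0,0,0],[0,0,0,0,0,0,0]],
], newtons=60)

```text
clock: 11.6
tool_pos: [0.5937, -0.2492, 0.0301]
ee_rot: [3.002, -0.28, 0.692]
force: [1.0, -0.4, -2.3]
grip_width: 0.152
```

```bash
python3 - <<'E'
from h import *
show()
im=robot.read_camera("side"); cv2.imwrite("pics/s10f.png",im)
cv2.imwrite(f"pics/s10.png",cv2.resize(im[220:340,230:390],None,fx=5,fy=5,interpolation=cv2.INTER_CUBIC))
E
```

```text
t 11.6 tcp [ 0.5937 -0.2492  0.0301] c [-4.570e+01 -3.778e+02  1.000e-01] gp c [ -54.  -377.6   17.2] F [ 1.  -0.4 -2.3] T [ 0.08  0.2  -0.01] g 0.152 q [-0.59  0.31  2.    0.4   0.43  0.84]
 z [ 0.43  -0.087 -0.899] y [-0.186 -0.983  0.006]
```

View pics/s10.png

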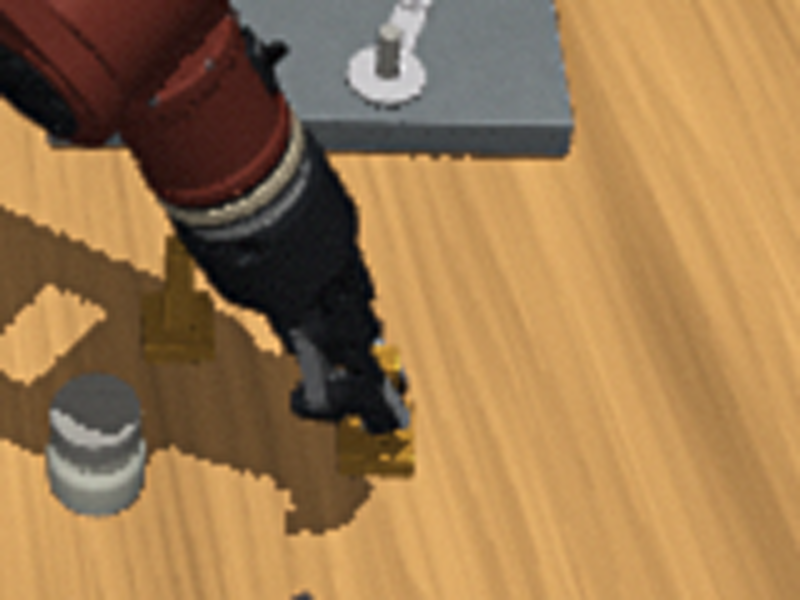

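The block is gripped (opening 15 % ≈ its 14 mm handle). Lift and carry over behind the plate.

```bash
cat >> h.py <<'E'
RG=R.from_rotvec([3.002,-.280,.692]); QS=R.from_rotvec([0,0,.009])*RG
OFFX=7.0
def T(x,y,h): # block axis at corner-frame x,y ; underside h mm above stage
    return c2w(x+OFFX,y,h+30.1)
def blk():
    s=robot.sense(); p=w2c(s["tool_pos"]); rr=(QS.inv()*R.from_rotvec(s["ee_rot"])).as_rotvec()
    rw=QS.apply(rr)
    print("t",round(s["clock"],2),"blk c",(p-[OFFX,0,30.1]).round(1),"rot err(world)",rw.round(3),"F",s["force"].round(1),"Fc",R.from_euler("z",-YAW).apply(s["force"]).round(1),"g",round(s["grip_width"],3),"q",s["q"].round(2))
E
python3 - <<'E'
from h import *
blk()
p=robot.sense()["tool_pos"]; up=p+[0,0,.10]
plan([(up,RG),(T(-243,-65,75),QS)],0)
print(T(-243,-65,75))
E
```

```text
t 11.65 blk c [ -52.6 -377.8  -30. ] rot err(world) [-0.     0.    -0.009] F [ 0.4  0.2 -0.9] Fc [ 0.4  0.2 -0.9] g 0.152 q [-0.59  0.31  2.    0.4   0.43  0.84]
[1.46,0.02,-3.00,0.000,0.000,0.000,0],
[1.46,0.02,-3.00,0.000,0.000,0.000,0],
[1.46,0.02,-3.00,0.000,0.000,0.000,0],
[-1.90,-3.45,-1.01,0.000,0.000,-0.001,0],
[-1.89,-3.46,-1.01,0.000,0.000,-0.001,0],
[-1.89,-3.46,-1.01,0.000,0.000,-0.001,0],
[-1.89,-3.46,-1.01,0.000,0.000,-0.001,0],
[-1.88,-3.46,-1.00,0.000,0.000,-0.001,0],
[-1.88,-3.47,-1.00,0.000,0.000,-0.001,0],
[-1.88,-3.47,-1.00,0.000,0.000,-0.001,0],
[-1.87,-3.47,-1.00,0.000,0.000,-0.001,0],
[-1.87,-3.47,-1.00,0.000,0.000,-0.001,0],
[0.46171985 0.09231353 0.1351    ]
```

send_rows([
  [[1.5,0,-3,0,0,0,0],[1.5,0,-3,0,0,0,0],[1.5,0,-3,0,0,0,0],[0.4,0,-0.8,0,0,0,0]],
])

```text
clock: 12.05
tool_pos: [0.5904, -0.2459, 0.1354]
ee_rot: [3.013, -0.282, 0.672]
force: [1.7, -0.6, -1.4]
grip_width: 0.156
```

```bash
python3 - <<'E'
from h import *
blk()
plan([(T(-243,-65,75),QS)],0)
im=robot.read_camera("side"); cv2.imwrite("pics/s11.png",cv2.resize(im[180:340,200:400],None,fx=4,fy=3.75,interpolation=cv2.INTER_CUBIC))
E
```

```text
t 12.05 blk c [ -56.5 -375.1   75.3] rot err(world) [ 0.008  0.014 -0.008] F [ 1.7 -0.6 -1.4] Fc [ 1.7 -0.3 -1.4] g 0.156 q [-0.58  0.13  1.97  0.27  0.65  0.99]
[-1.90,-3.43,-0.89,-0.000,0.002,-0.001,0],
[-1.90,-3.43,-0.90,-0.000,0.002,-0.001,0],
[-1.89,-3.43,-0.90,-0.000,0.002,-0.001,0],
[-1.89,-3.43,-0.90,-0.000,0.002,-0.001,0],
[-1.88,-3.44,-0.91,-0.000,0.002,-0.001,0],
[-1.88,-3.44,-0.91,-0.000,0.002,-0.001,0],
[-1.87,-3.44,-0.91,-0.000,0.002,-0.001,0],
[-1.87,-3.44,-0.92,-0.000,0.002,-0.001,0],
[-1.86,-3.44,-0.92,-0.000,0.002,-0.001,0],
```

View pics/s11.png

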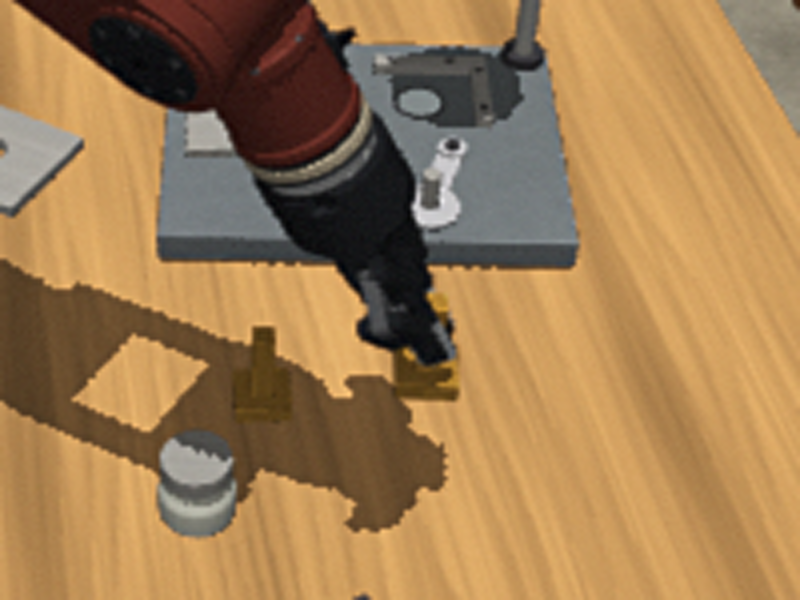

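The block is held and lifted upright (foot ≈(425,378)); near block and jar undisturbed. Carry.

send_rows([
  [[-1.9,-3.4,-0.9,0,0,0,0],[-1.9,-3.4,-0.9,0,0,0,0],[-1.9,-3.4,-0.9,0,0,0,0],[-1.9,-3.4,-0.9,0,0,0,0],[-1.9,-3.4,-0.9,0,0,0,0],[-1.9,-3.4,-0.9,0,0,0,0],[-1.9,-3.4,-0.9,0,0,0,0],[-1.9,-3.4,-0.9,0,0,0,0]],
])

```text
clock: 12.9
tool_pos: [0.4625, 0.0593, 0.1208]
ee_rot: [3.022, -0.299, 0.636]
force: [0.4, 0.3, -3.2]
grip_width: 0.153
```

```bash
python3 - <<'E'
from h import *
blk()
plan([(T(-243,-65,75),QS),(T(-243,-65,12),QS)],0)
E
```

```text
t 12.9 blk c [-236.4  -97.4   60.7] rot err(world) [ 0.015  0.037 -0.019] F [ 0.4  0.3 -3.2] Fc [ 0.4  0.4 -3.2] g 0.153 q [ 0.04 -0.23  2.34 -0.16  0.64  1.91]
[-0.09,-3.23,-1.59,0.001,0.039,-0.020,0],
[-1.38,-0.02,2.83,0.000,0.000,0.000,0],
[-1.38,-0.02,2.83,0.000,0.000,0.000,0],
```

send_rows([
  [[0,-1.6,-0.6,0,0.02,-0.01,0],[0,-1.6,-0.5,0,0.02,-0.01,0],[-0.6,0,1.3,0,0,0,0],[0,0,0,0,0,0,0]],
])

```text
clock: 13.3
tool_pos: [0.4532, 0.0975, 0.1059]
ee_rot: [3.012, -0.251, 0.667]
force: [-0.7, -0.1, -3.0]
grip_width: 0.155
```

```bash
python3 - <<'E'
from h import *
blk()
plan([(T(-243,-65,12),QS)],0)
for n in("side","top"):
  im=robot.read_camera(n); cv2.imwrite(f"pics/{n}12f.png",im); im=im[150:300,160:360] if n=="side" else im[100:250,160:360]
  cv2.imwrite(f"pics/{n}12.png",cv2.resize(im,None,fx=4,fy=4,interpolation=cv2.INTER_CUBIC))
E
```

```text
t 13.3 blk c [-252.3  -61.4   45.8] rot err(world) [-0.001  0.017  0.01 ] F [-0.7 -0.1 -3. ] Fc [-0.7 -0.3 -3. ] g 0.155 q [ 0.15 -0.2   2.35 -0.26  0.59  2.08]
[-0.59,0.33,3.46,-0.001,0.017,0.011,0],
```

View pics/side12.png

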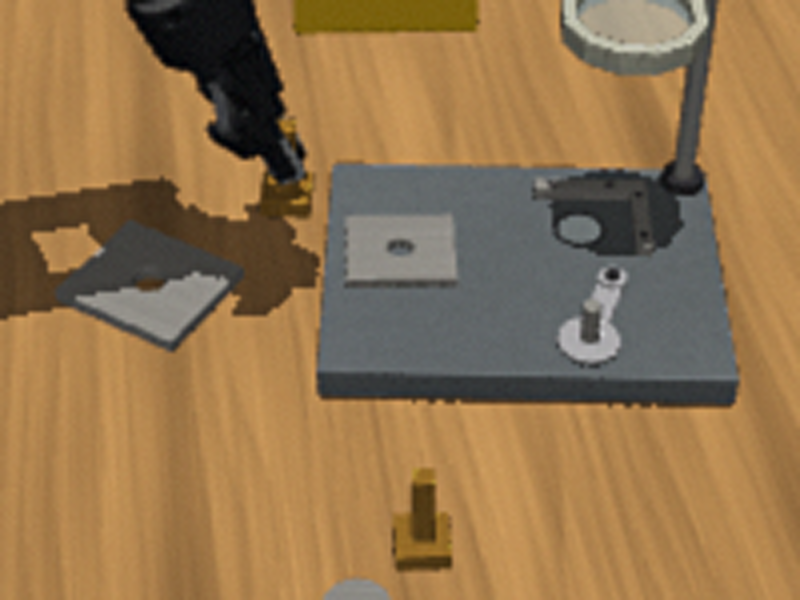

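View pics/top12.png

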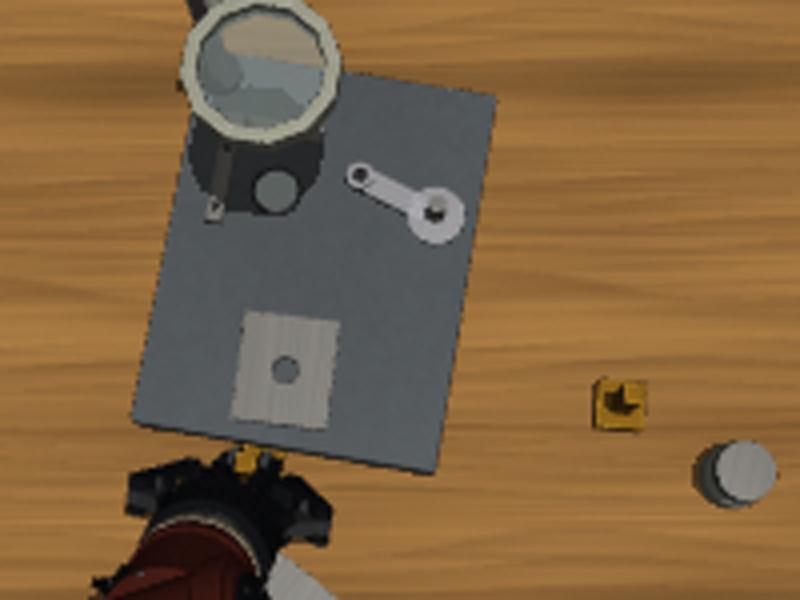

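Both views show the block behind the plate, its handle a bit left of the plate's centre line (top crop: handle (248,458), plate rear edge (232,417)–(327,428)). Refit stage and plate with this clear view.

```bash
cat >> h.py <<'E'
def platefit(I,p0,zz=.03):
    for cs in(["top"],["side"],["top","side"]):
        J={c:I[c] for c in cs if c in I}
        if not J: continue
        p=fit(J,plsegs(zz),p0,rad=4,verbose=False); s=fit(J,ST2,(.611,.0572,-.178),rad=4,verbose=False)
        # express in that camera's own stage frame (removes camera bias)
        ang=s[2]; d=p[:2]-s[:2]; c,sn=np.cos(ang),np.sin(ang)
        print(list(J),"stage",s.round(4),"plate c(own)",np.round([1000*(c*d[0]+sn*d[1])-83,1000*(-sn*d[0]+c*d[1])-73],1),"yaw rel deg",np.degrees(p[2]-ang).round(2),"| plate w",p.round(4))
ST2={"top":[ST["top"][0],((-.145,-.113,.03),(-.145,.113,.03)),((.0,.113,.03),(-.145,.113,.03))],"side":ST["side"]}
E
python3 - <<'E'
from h import *
platefit({c:cv2.imread(f"pics/{c}12f.png",0) for c in("top","side")},(.5275,.0807,-.134))
I=cv2.imread("pics/side12f.png"); hx=[(295/4+160,122/4+150)]; print(w2c(unproj("side",hx[0],.03+.0458+.07)))
E
```

```text
['top'] stage [ 0.6097  0.0587 -0.1809] plate c(own) [-167.8  -65.8] yaw rel deg 2.82 | plate w [ 0.5276  0.081  -0.1317]
['side'] stage [ 0.6116  0.055  -0.1773] plate c(own) [-170.4  -62.9] yaw rel deg 2.96 | plate w [ 0.5274  0.0803 -0.1257]
['top', 'side'] stage [ 0.6108  0.0574 -0.1804] plate c(own) [-169.1  -64.9] yaw rel deg 2.6 | plate w [ 0.5275  0.0808 -0.135 ]
[-242.47891985  -60.58731012  115.8       ]
```

send_rows([
  [[-0.6,0.3,3.0,0,0.015,0.01,0],[0,0,0,0,0,0,0]],
])

```text
clock: 13.6
tool_pos: [0.4636, 0.0921, 0.0789]
ee_rot: [3.005, -0.27, 0.701]
force: [-1.3, -0.3, -3.9]
grip_width: 0.156
```

```bash
python3 - <<'E'
from h import *
blk()
plan([(T(-243,-65,2.5),QS)],0)
E
```

```text
t 13.6 blk c [-241.1  -64.8   18.8] rot err(world) [ 0.002 -0.005 -0.001] F [-1.3 -0.3 -3.9] Fc [-1.3 -0.5 -3.9] g 0.156 q [ 0.14 -0.12  2.36 -0.31  0.49  2.13]
[-0.89,0.01,1.37,-0.002,-0.005,-0.002,0],
```

send_rows([
  [[-0.9,0,1.4,0,0,0,0],[0,0,0,0,0,0,0]],
])

```text
clock: 13.8
tool_pos: [0.4635, 0.0916, 0.0636]
ee_rot: [3.004, -0.272, 0.703]
force: [-1.2, -0.7, -4.0]
grip_width: 0.157
```

```bash
python3 - <<'E'
from h import *
blk()
plan([(T(-228,-65,2),QS)],0)
plan([(T(-145,-65,2),QS)],0,step=.015)
im=robot.read_camera("side"); cv2.imwrite("pics/s13.png",cv2.resize(im[180:230,210:290],None,fx=8,fy=8,interpolation=cv2.INTER_CUBIC))
E
```

```text
t 13.8 blk c [-241.2  -65.4    3.5] rot err(world) [ 0.002 -0.007 -0.003] F [-1.2 -0.7 -4. ] Fc [-1.  -0.9 -4. ] g 0.157 q [ 0.14 -0.08  2.37 -0.34  0.44  2.17]
[1.11,-0.04,0.72,-0.001,-0.007,-0.004,0],
[1.22,-0.01,0.63,-0.000,-0.001,-0.001,0],
[1.22,-0.01,0.63,-0.000,-0.001,-0.001,0],
[1.22,-0.01,0.63,-0.000,-0.001,-0.001,0],
[1.22,-0.01,0.63,-0.000,-0.001,-0.001,0],
[1.22,-0.01,0.62,-0.000,-0.001,-0.001,0],
[1.22,-0.01,0.62,-0.000,-0.001,-0.001,0],
[1.22,-0.01,0.62,-0.000,-0.001,-0.001,0],
```

View pics/s13.png

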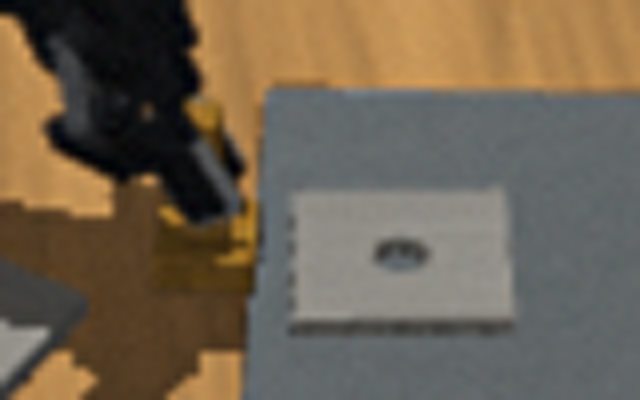

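```bash
python3 - <<'E'
from h import *
im=robot.read_camera("side"); g=cv2.cvtColor(im,cv2.COLOR_BGR2GRAY)
f=lambda uv:((uv-np.array([210,180]))*8).round(0)
for h in(3.5,0,-5):
  for nm,x,y,z in(("FRb",-223,-83,0),("FRt",-223,-83,14),("RRb",-259,-83,0),("FLt",-223,-47,14),("handletop FR",-234,-72,70)):
    print(h,nm,f(proj("side",c2w(x+0,y,z+h))))
print("stage near edge", f(proj("side",np.array([c2w(-228,-40),c2w(-228,-90)]))))
print("plate rear R bottom",f(proj("side",np.array([c2w(-209,-100)]))))
E
```

```text
3.5 FRb [[248. 286.]]
3.5 FRt [[248. 258.]]
3.5 RRb [[149. 284.]]
3.5 FLt [[253. 192.]]
3.5 handletop FR [[215. 118.]]
0 FRb [[249. 293.]]
0 FRt [[248. 265.]]
0 RRb [[150. 291.]]
0 FLt [[253. 199.]]
0 handletop FR [[215. 126.]]
-5 FRb [[249. 303.]]
-5 FRt [[248. 275.]]
-5 RRb [[150. 301.]]
-5 FLt [[253. 209.]]
-5 handletop FR [[216. 137.]]
stage near edge [[241. 215.]
 [234. 306.]]
plate rear R bottom [[285. 326.]]
```

Projected block edges agree with the picture to about 0.5 px (foot front-right bottom predicted (248,286), seen ≈(250,289)). Start pushing along x.

send_rows([
  [[1.2,0,0.7,0,0,0,0],[1.2,0,0.7,0,0,0,0],[1.2,0,0.6,0,0,0,0]],
])

```text
clock: 14.2
tool_pos: [0.5113, 0.0852, 0.07]
ee_rot: [3.003, -0.271, 0.726]
force: [0.8, -0.5, -3.1]
grip_width: 0.154
```

```bash
python3 - <<'E'
from h import *
blk()
plan([(T(-145,-65,2),QS)],0,step=.015)
im=robot.read_camera("side"); cv2.imwrite("pics/s14.png",cv2.resize(im[180:230,210:310],None,fx=8,fy=8,interpolation=cv2.INTER_CUBIC))
E
```

```text
t 14.2 blk c [-193.   -63.2    9.9] rot err(world) [ 0.004 -0.022 -0.001] F [ 0.8 -0.5 -3.1] Fc [ 0.9 -0.3 -3.1] g 0.154 q [ 0.1  -0.    2.28 -0.31  0.43  2.11]
[0.98,0.04,0.72,-0.002,-0.005,-0.001,0],
[0.98,0.04,0.72,-0.002,-0.005,-0.001,0],
[0.98,0.04,0.71,-0.002,-0.005,-0.001,0],
[0.99,0.04,0.71,-0.002,-0.005,-0.001,0],
```

View pics/s14.png

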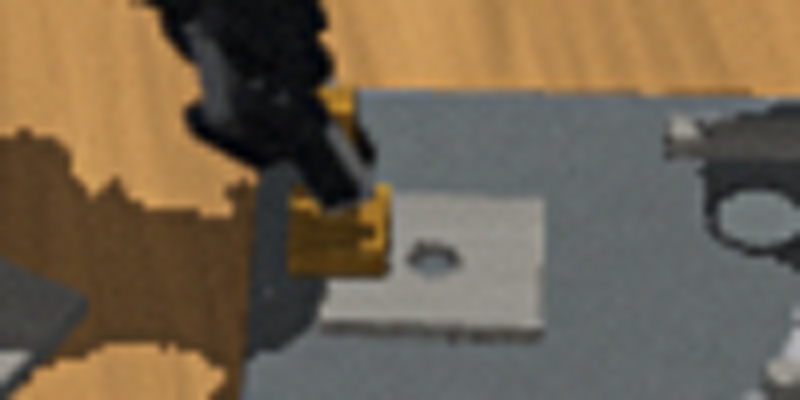

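The block drifted up while moving and slid over the plate after pushing it about 12 mm (foot now above the plate's rear at (340,240)). Back off above it, and then push in smaller steps with height feedback.

```bash
python3 - <<'E'
from h import *
s=robot.sense()
plan([(T(-193,-64,16),QS),(T(-230,-65,16),QS)],0,step=.02)
E
```

```text
[-0.10,0.13,-0.55,-0.008,-0.026,-0.005,0],
[-1.66,0.05,-0.81,0.000,0.000,0.000,0],
[-1.66,0.05,-0.81,0.000,0.000,0.000,0],
```

send_rows([
  [[-0.1,0.1,-0.6,0,-0.02,0,0],[-1.3,0,-0.7,0,0,0,0],[-1.3,0,-0.7,0,0,0,0],[-0.8,0,-0.4,0,0,0,0],[0,0,0,0,0,0,0]],
])

```text
clock: 14.75
tool_pos: [0.4786, 0.0913, 0.0826]
ee_rot: [3.009, -0.277, 0.716]
force: [0.7, -1.0, -3.7]
grip_width: 0.152
```

```bash
python3 - <<'E'
from h import *
blk()
plan([(T(-228,-65,16),QS),(T(-228,-65,2),QS)],0,step=.02)
for n in("side","top"):
  im=robot.read_camera(n); cv2.imwrite(f"pics/{n}15f.png",im)
platefit({c:cv2.imread(f"pics/{c}15f.png",0) for c in("top","side")},(.537,.079,-.134))
E
```

```text
t 14.75 blk c [-226.2  -63.    22.5] rot err(world) [ 0.01  -0.015 -0.004] F [ 0.7 -1.  -3.7] Fc [ 0.8 -0.9 -3.7] g 0.152 q [ 0.13 -0.1   2.34 -0.29  0.48  2.11]
[-0.45,0.20,0.50,-0.009,-0.013,-0.009,0],
[-0.61,-0.01,1.26,0.000,0.000,0.000,0],
['top'] stage [ 0.6154  0.0574 -0.1901] plate c(own) [-161.8  -68.6] yaw rel deg -0.74 | plate w [ 0.5389  0.0767 -0.2031]
['side'] stage [ 0.6155  0.054  -0.1889] plate c(own) [-162.9  -66.6] yaw rel deg -1.8 | plate w [ 0.5382  0.0753 -0.2203]
['top', 'side'] stage [ 0.6159  0.0561 -0.1925] plate c(own) [-162.7  -68. ] yaw rel deg -1.32 | plate w [ 0.5387  0.0763 -0.2155]
```

send_rows([
  [[-0.4,0.2,0.5,-0.01,-0.013,-0.01,0],[-0.6,0,1.2,0,0,0,0],[0,0,0,0,0,0,0]],
])

```text
clock: 15.15
tool_pos: [0.4803, 0.0893, 0.0638]
ee_rot: [3.003, -0.264, 0.697]
force: [-1.0, -0.1, -3.5]
grip_width: 0.151
```

```bash
python3 - <<'E'
from h import *
blk()
plan([(T(-222,-66,1.5),QS)],0,step=.02)
E
```

```text
t 15.15 blk c [-224.2  -64.7    3.7] rot err(world) [-0.002 -0.002  0.001] F [-1.  -0.1 -3.5] Fc [-1.  -0.2 -3.5] g 0.151 q [ 0.13 -0.05  2.33 -0.33  0.44  2.14]
[0.10,0.13,0.29,0.001,-0.003,0.002,0],
```

send_rows([
  [[0.4,0.1,0.5,0,0,0,0],[0.5,0,0.3,0,0,0,0]],
])

```text
clock: 15.35
tool_pos: [0.4918, 0.086, 0.0601]
ee_rot: [3.003, -0.263, 0.693]
force: [-1.9, 0.6, -0.9]
grip_width: 0.149
```

```bash
python3 - <<'E'
from h import *
blk()
E
```

```text
t 15.35 blk c [-212.3  -65.9   -0. ] rot err(world) [-0.003 -0.     0.002] F [-1.9  0.6 -0.9] Fc [-2.   0.3 -0.9] g 0.149 q [ 0.11 -0.01  2.31 -0.33  0.43  2.13]
```

send_rows([
  [[0.7,0,0.25,0,0,0,0],[0.6,0,0.25,0,0,0,0],[0.6,0,0.25,0,0,0,0]],
])

```text
clock: 15.65
tool_pos: [0.5137, 0.0818, 0.0616]
ee_rot: [3.003, -0.264, 0.691]
force: [-0.8, -0.1, -2.3]
grip_width: 0.153
```

```bash
python3 - <<'E'
from h import *
blk()
E
```

```text
t 15.65 blk c [-190.   -66.1    1.5] rot err(world) [-0.003  0.001  0.001] F [-0.8 -0.1 -2.3] Fc [-0.8 -0.3 -2.3] g 0.153 q [ 0.1   0.03  2.26 -0.31  0.43  2.1 ]
```

send_rows([
  [[0.6,0,0.35,0,0,0,0],[0.6,0,0.3,0,0,0,0],[0.6,0,0.3,0,0,0,0]],
])

```text
clock: 15.95
tool_pos: [0.536, 0.0778, 0.0613]
ee_rot: [3.003, -0.264, 0.692]
force: [-1.1, -0.2, -1.4]
grip_width: 0.152
```

```bash
python3 - <<'E'
from h import *
blk()
for n in("side","top"):
  im=robot.read_camera(n); cv2.imwrite(f"pics/{n}16f.png",im)
  im=im[160:260,220:360] if n=="side" else im[100:220,180:340]
  cv2.imwrite(f"pics/{n}16.png",cv2.resize(im,None,fx=5,fy=5,interpolation=cv2.INTER_CUBIC))
E
```

```text
t 15.95 blk c [-167.3  -66.1    1.2] rot err(world) [-0.003  0.     0.001] F [-1.1 -0.2 -1.4] Fc [-1.  -0.4 -1.4] g 0.152 q [ 0.08  0.07  2.22 -0.29  0.43  2.07]
```

View pics/side16.png

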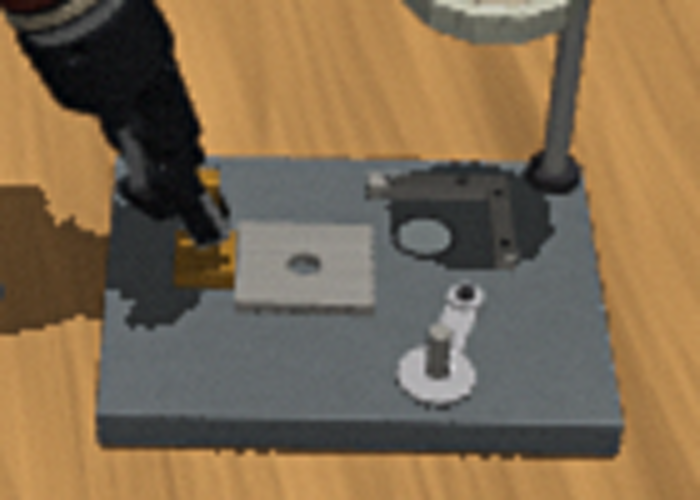

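View pics/top16.png

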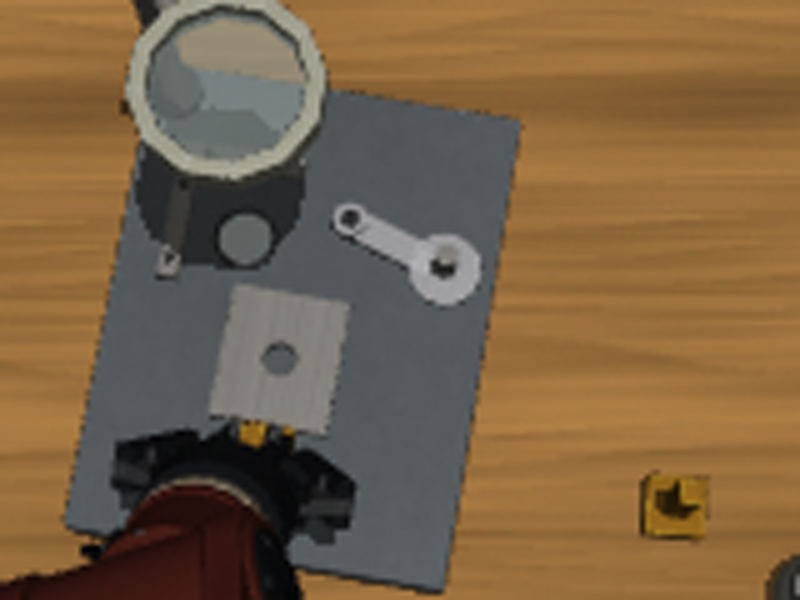

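The plate is being pushed squarely by the foot (side: plate (235–375, 222–310), block just behind it), parallel to the stage.

```bash
cat >> h.py <<'E'
def pf(tag,p0=None,pc=None):
    I={c:cv2.imread(f"pics/{c}{tag}f.png",0) for c in("top","side")}
    SF={"top":np.array([.6098,.0588,-.1803]),"side":np.array([.6118,.055,-.1768])}
    for n in I:
        s=SF[n]; c,sn=np.cos(s[2]),np.sin(s[2])
        q=np.array([pc[0]+83,pc[1]+73])/1000
        p=fit({n:I[n]},plsegs(),(s[0]+c*q[0]-sn*q[1],s[1]+sn*q[0]+c*q[1],s[2]),rad=4,verbose=False)
        d=p[:2]-s[:2]; print(n,"plate c",np.round([1000*(c*d[0]+sn*d[1])-83,1000*(-sn*d[0]+c*d[1])-73],1),"rel yaw",np.degrees(p[2]-s[2]).round(2))
E
python3 - <<'E'
from h import *
pf("16",pc=(-109,-66))
E
```

```text
top plate c [-105.4  -67.8] rel yaw -1.18
side plate c [-110.6  -65.8] rel yaw -0.9
```

send_rows([
  [[0.6,0,0.35,0,0,0,0],[0.6,0,0.3,0,0,0,0],[0.5,0,0.25,0,0,0,0],[0,0,0,0,0,0,0]],
])

```text
clock: 16.45
tool_pos: [0.5572, 0.0742, 0.0611]
ee_rot: [3.002, -0.264, 0.694]
force: [0.3, 0.7, -2.4]
grip_width: 0.15
```

```bash
python3 - <<'E'
from h import *
blk()
plan([(T(-155,-66,3),QS)],0,step=.02)
plan([(T(-155,-66,3),QS),(T(-155,-66,50),QS),(T(-88,-130,50),QS),(T(-88,-130,4),QS)],0,step=.03)
E
```

```text
t 16.45 blk c [-145.8  -66.     1. ] rot err(world) [-0.003 -0.001  0.001] F [ 0.3  0.7 -2.4] Fc [ 0.2  0.7 -2.4] g 0.15 q [ 0.07  0.11  2.17 -0.28  0.43  2.05]
[-0.74,0.01,-0.58,0.002,-0.002,0.002,0],
[-0.74,0.01,-0.58,0.002,-0.002,0.002,0],
[1.03,0.01,-2.11,0.000,0.000,0.000,0],
[1.03,0.01,-2.11,0.000,0.000,0.000,0],
[1.50,1.60,0.74,0.000,0.000,0.000,0],
[1.50,1.60,0.74,0.000,0.000,0.000,0],
[1.50,1.60,0.74,0.000,0.000,0.000,0],
[1.50,1.60,0.74,0.000,0.000,0.000,0],
[-1.01,-0.01,2.07,0.000,0.000,0.000,0],
[-1.01,-0.01,2.07,0.000,0.000,0.000,0],
```

send_rows([
  [[-0.7,0,-0.5,0,0,0,0],[0.8,0,-1.8,0,0,0,0],[0.8,0,-1.8,0,0,0,0],[1.3,1.6,0.7,0,0,0,0],[1.3,1.6,0.7,0,0,0,0],[1.3,1.6,0.7,0,0,0,0],[0.8,1,0.4,0,0,0,0],[0,0,0,0,0,0,0]],
])

```text
clock: 17.25
tool_pos: [0.5868, 0.0094, 0.1024]
ee_rot: [3.002, -0.258, 0.696]
force: [-0.3, 0.6, -2.7]
grip_width: 0.15
```

```bash
python3 - <<'E'
from h import *
blk()
plan([(T(-95,-132,30),QS),(T(-95,-132,5),QS)],0,step=.03)
for n in("side","top"):
  im=robot.read_camera(n); cv2.imwrite(f"pics/{n}17f.png",im)
  im=im[160:260,220:360] if n=="side" else im[100:220,180:340]
  cv2.imwrite(f"pics/{n}17.png",cv2.resize(im,None,fx=5,fy=5,interpolation=cv2.INTER_CUBIC))
pf("17",pc=(-88,-66))
E
```

```text
t 17.25 blk c [-105.2 -124.4   42.3] rot err(world) [-0.004 -0.002  0.005] F [-0.3  0.6 -2.7] Fc [-0.4  0.5 -2.7] g 0.15 q [-0.08  0.07  2.12 -0.11  0.5   1.75]
[0.37,0.75,1.56,0.001,-0.003,0.006,0],
[-1.10,-0.02,2.25,0.000,0.000,0.000,0],
top plate c [-86.5 -72.3] rel yaw 8.97
side plate c [-89.  -71.4] rel yaw 5.22
```

View pics/side17.png

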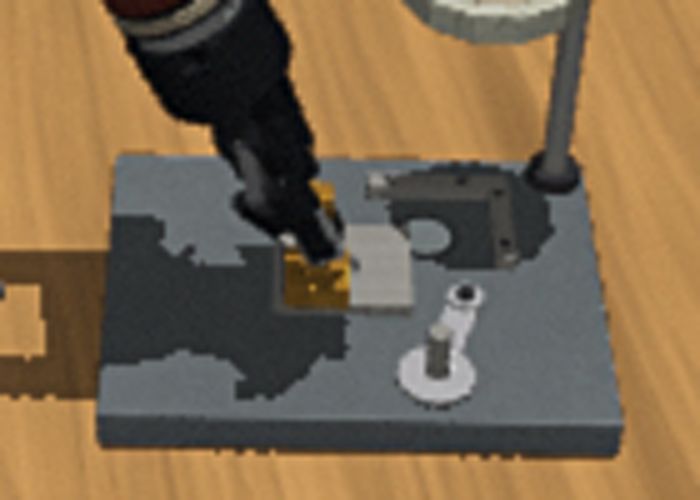

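View pics/top17.png

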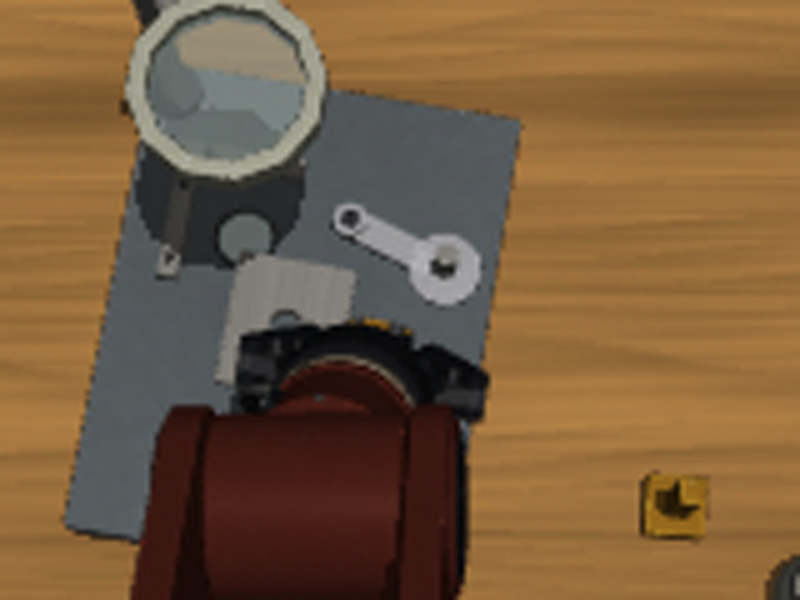

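The block hovers right of the plate, above the stage; the plate's front edge sits at about (240,253)–(355,268) in the top crop, still clear of the boss. Lower beside it.

send_rows([
  [[0.4,0.8,1.5,0,0,0,0],[-0.9,0,1.8,0,0,0,0],[0,0,0,0,0,0,0]],
])

```text
clock: 17.65
tool_pos: [0.592, 0.0032, 0.0691]
ee_rot: [3.005, -0.252, 0.692]
force: [-1.4, -0.1, -3.4]
grip_width: 0.153
```

```bash
python3 - <<'E'
from h import *
blk()
plan([(T(-95,-131,1),QS)],0,step=.03)
plan([(T(-95,-120,1),QS)],0,step=.006)
for n in("side",):
  im=robot.read_camera(n); cv2.imwrite(f"pics/{n}18f.png",im)
  im=im[160:260,220:360] if n=="side" else im[100:220,180:340]
  cv2.imwrite(f"pics/{n}18.png",cv2.resize(im,None,fx=5,fy=5,interpolation=cv2.INTER_CUBIC))
E
```

```text
t 17.65 blk c [ -99.  -129.7    9. ] rot err(world) [-0.003  0.001  0.009] F [-1.4 -0.1 -3.4] Fc [-1.3 -0.3 -3.4] g 0.153 q [-0.09  0.14  2.12 -0.1   0.43  1.73]
[0.01,0.13,0.90,-0.001,0.000,0.009,0],
[0.01,-0.32,0.30,-0.000,0.000,0.003,0],
[0.01,-0.32,0.30,-0.000,0.000,0.003,0],
[0.00,-0.32,0.30,-0.000,0.000,0.003,0],
```

View pics/side18.png

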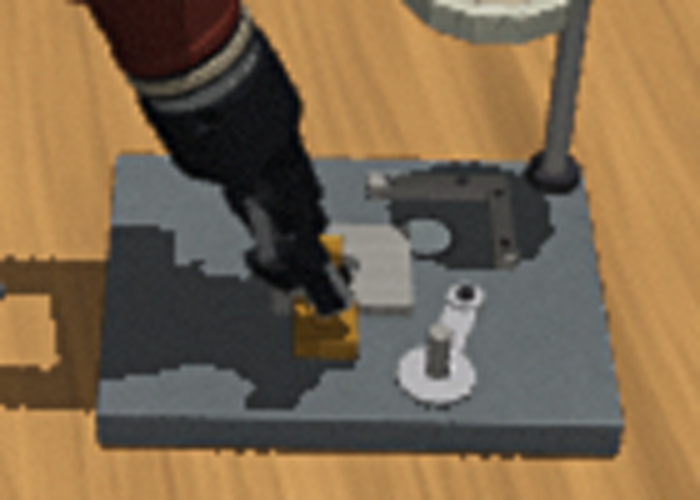

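The block stands beside the plate's right edge (foot top ≈(325,315), plate's edge at y≈310). Lower and push left.

send_rows([
  [[0,0,0.8,0,0,0.01,0],[0,-0.6,0,0,0,0,0],[0,-0.6,0,0,0,0,0],[0,-0.6,0,0,0,0,0]],
])

```text
clock: 18.1
tool_pos: [0.602, 0.022, 0.0661]
ee_rot: [3.004, -0.267, 0.705]
force: [0.1, -0.3, -3.1]
grip_width: 0.154
```

```bash
python3 - <<'E'
from h import *
blk()
plan([(T(-95,-92,1),QS)],0,step=.006)
E
```

```text
t 18.1 blk c [ -92.5 -109.3    6. ] rot err(world) [ 0.001 -0.008  0.   ] F [ 0.1 -0.3 -3.1] Fc [ 0.2 -0.3 -3.1] g 0.154 q [-0.05  0.17  2.1  -0.15  0.42  1.82]
[-0.11,-0.43,0.08,-0.000,-0.002,-0.000,0],
[-0.11,-0.43,0.08,-0.000,-0.002,-0.000,0],
[-0.11,-0.43,0.08,-0.000,-0.002,-0.000,0],
[-0.11,-0.43,0.08,-0.000,-0.002,-0.000,0],
```

send_rows([
  [[-0.3,0.1,0.45,0,0,0,0],[0,0,0,0,0,0,0]],
])

```text
clock: 18.3
tool_pos: [0.6019, 0.0227, 0.0614]
ee_rot: [3.004, -0.264, 0.708]
force: [0.2, 0.5, -2.9]
grip_width: 0.155
```

```bash
python3 - <<'E'
from h import *
blk()
for n in("side",):
  im=robot.read_camera(n); cv2.imwrite(f"pics/{n}19f.png",im)
  im=im[160:260,220:360] if n=="side" else im[100:220,180:340]
  cv2.imwrite(f"pics/{n}19.png",cv2.resize(im,None,fx=5,fy=5,interpolation=cv2.INTER_CUBIC))
E
```

```text
t 18.3 blk c [ -92.7 -108.6    1.3] rot err(world) [ 0.001 -0.01   0.002] F [ 0.2  0.5 -2.9] Fc [ 0.1  0.5 -2.9] g 0.155 q [-0.05  0.18  2.1  -0.15  0.41  1.82]
```

View pics/side19.png

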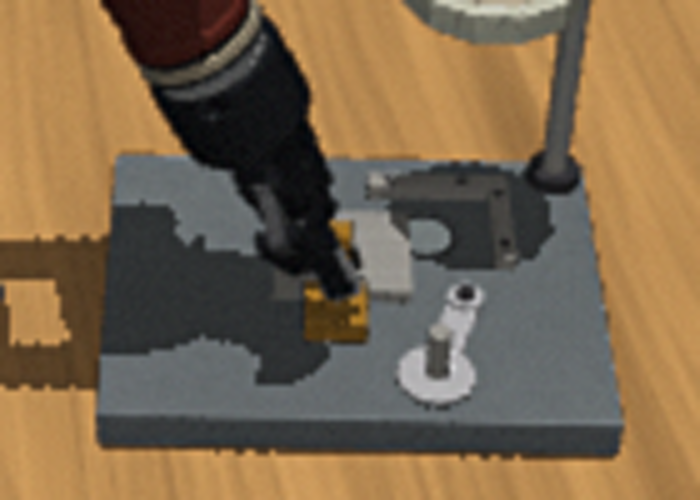

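Plate's right edge moved left (from y≈310 to ≈298 in the crop), block still beside it on the stage. Continue.

send_rows([
  [[-0.1,-0.5,0.1,0,0,0,0],[-0.1,-0.5,0.1,0,0,0,0]],
])

```text
clock: 18.55
tool_pos: [0.6044, 0.0319, 0.0602]
ee_rot: [3.001, -0.265, 0.713]
force: [-1.8, -6.0, 2.9]
grip_width: 0.153
```

```bash
python3 - <<'E'
from h import *
blk()
E
```

```text
t 18.55 blk c [-91.8 -99.1   0.1] rot err(world) [-0.    -0.013  0.001] F [-1.8 -6.   2.9] Fc [-0.7 -6.2  2.9] g 0.153 q [-0.03  0.19  2.09 -0.18  0.41  1.87]
```

send_rows([
  [[0,-0.5,-0.1,0,0,0,0],[-0.1,-0.4,0,0,0,0,0],[0,0,0,0,0,0,0]],
])

```text
clock: 18.85
tool_pos: [0.6049, 0.0422, 0.0606]
ee_rot: [3.002, -0.265, 0.714]
force: [-0.1, -1.4, -2.1]
grip_width: 0.155
```

```bash
python3 - <<'E'
from h import *
blk()
for n in("side","top"):
  im=robot.read_camera(n); cv2.imwrite(f"pics/{n}20f.png",im)
  im=im[160:260,220:360] if n=="side" else im[100:220,180:340]
  cv2.imwrite(f"pics/{n}20.png",cv2.resize(im,None,fx=5,fy=5,interpolation=cv2.INTER_CUBIC))
E
```

```text
t 18.85 blk c [-93.2 -88.9   0.5] rot err(world) [-0.    -0.014  0.001] F [-0.1 -1.4 -2.1] Fc [ 0.2 -1.3 -2.1] g 0.155 q [-0.01  0.19  2.09 -0.2   0.41  1.91]
```

View pics/side20.png

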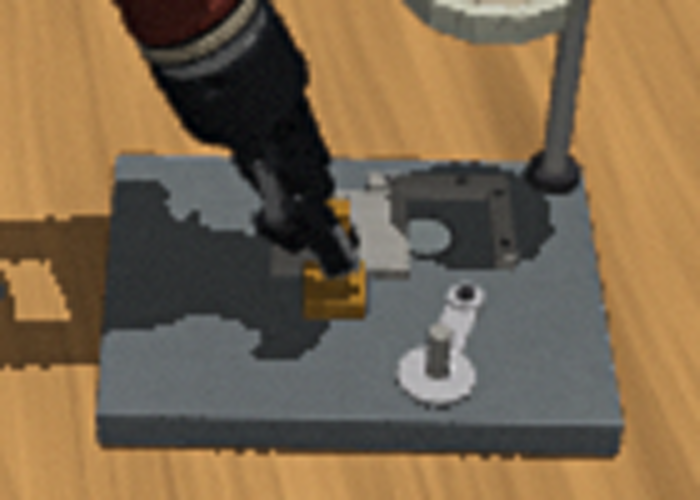

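View pics/top20.png

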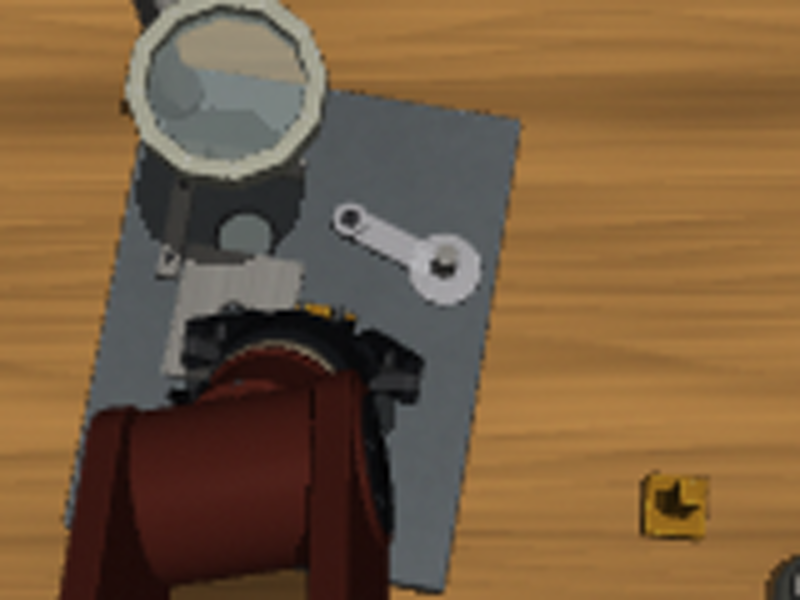

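```bash
python3 - <<'E'
from h import *
pf("20",pc=(-88,-40)); pf("19",pc=(-88,-57))
for n in("side","top"):
  im=cv2.imread(f"pics/{n}20f.png"); im=im[190:230,265:325] if n=="side" else im[130:190,200:280]
  cv2.imwrite(f"pics/{n}20z.png",cv2.resize(im,None,fx=10,fy=10,interpolation=cv2.INTER_CUBIC))
E
```

```text
top plate c [-91.1 -43.2] rel yaw 11.72
side plate c [-94.2 -38.7] rel yaw 10.16[ WARN:0@1.047] global loadsave.cpp:275 findDecoder imread_('pics/top19f.png'): can't open/read file: check file path/integrity
Traceback (most recent call last):
  File "h.py", line 102, in pf
    p=fit({n:I[n]},plsegs(),(s[0]+c*q[0]-sn*q[1],s[1]+sn*q[0]+c*q[1],s[2]),rad=4,verbose=False)
  File "h.py", line 21, in fit
    G={c:(cv2.Sobel(cv2.GaussianBlur(i,(0,0),.8).astype(np.float32),cv2.CV_32F,1,0),cv2.Sobel(cv2.GaussianBlur(i,(0,0),.8).astype(np.float32),cv2.CV_32F,0,1)) for c,i in ims.items()}
                    ~~~~~~~~~~~~~~~~^^^^^^^^^^^^
cv2.error: OpenCV(4.12.0) /io/opencv/modules/imgproc/src/smooth.dispatch.cpp:618: error: (-215:Assertion failed) !_src.empty() in function 'GaussianBlur'
```

```bash
python3 - <<'E'
from h import *
plan([(T(-93,-97,3),QS),(T(-93,-97,35),QS),(T(-172,-41,35),QS),(T(-172,-41,4),QS)],0,step=.02)
E
```

```text
[0.14,0.79,-0.21,-0.002,-0.013,-0.000,0],
[0.70,0.01,-1.44,0.000,0.000,0.000,0],
[0.70,0.01,-1.44,0.000,0.000,0.000,0],
[-1.42,-1.12,-0.70,0.000,0.000,0.000,0],
[-1.42,-1.12,-0.70,0.000,0.000,0.000,0],
[-1.42,-1.12,-0.70,0.000,0.000,0.000,0],
[-1.42,-1.12,-0.70,0.000,0.000,0.000,0],
[-1.42,-1.12,-0.70,0.000,0.000,0.000,0],
[-0.68,-0.01,1.39,0.000,0.000,0.000,0],
[-0.68,-0.01,1.39,0.000,0.000,0.000,0],
```

The plate is turned about +10° with its front-left corner at the left fence. I'll square it with the foot's face from behind, as worked before.

send_rows([
  [[0.1,0.8,-0.2,0,-0.013,0,0],[0.7,0,-1.4,0,0,0,0],[0.6,0,-1.3,0,0,0,0],[-1.3,-1,-0.6,0,0,0,0],[-1.3,-1,-0.6,0,0,0,0],[-1.3,-1,-0.6,0,0,0,0],[-1.3,-1,-0.6,0,0,0,0],[-1,-0.8,-0.5,0,0,0,0],[0,0,0,0,0,0,0]],
])

```text
clock: 19.85
tool_pos: [0.5408, 0.096, 0.0913]
ee_rot: [3.011, -0.272, 0.69]
force: [-0.6, 0.5, -2.3]
grip_width: 0.155
```

```bash
python3 - <<'E'
from h import *
blk()
for n in("side","top"):
  im=robot.read_camera(n); cv2.imwrite(f"pics/{n}21f.png",im)
  im=im[160:260,220:360] if n=="side" else im[100:220,180:340]
  cv2.imwrite(f"pics/{n}21.png",cv2.resize(im,None,fx=5,fy=5,interpolation=cv2.INTER_CUBIC))
pf("21",pc=(-92,-41))
plan([(T(-172,-41,30),QS),(T(-172,-41,4),QS)],0,step=.02)
E
```

```text
t 19.85 blk c [-165.8  -47.4   31.2] rot err(world) [ 0.006  0.002 -0.002] F [-0.6  0.5 -2.3] Fc [-0.7  0.4 -2.3] g 0.155 q [ 0.12  0.03  2.19 -0.27  0.51  2.08]
top plate c [-85.8 -36.3] rel yaw -1.14
side plate c [-89.7 -34.7] rel yaw 1.59
[-0.79,-0.68,-0.18,-0.004,0.001,-0.005,0],
[-0.57,-0.01,1.17,0.000,0.000,0.000,0],
[-0.57,-0.01,1.17,0.000,0.000,0.000,0],
```

View pics/side21.png

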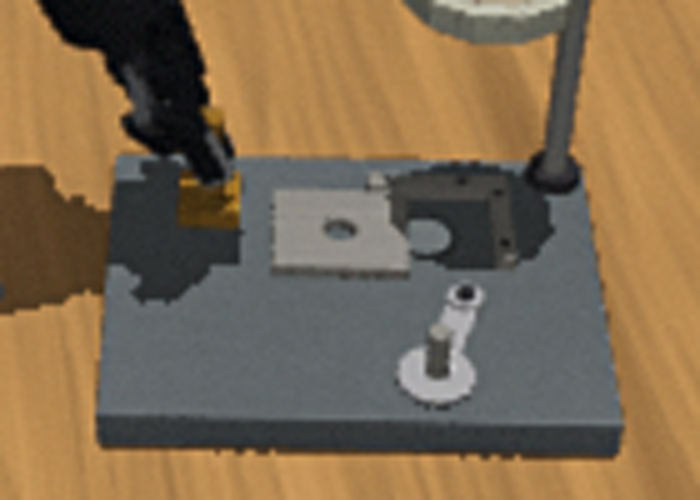

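View pics/top21.png

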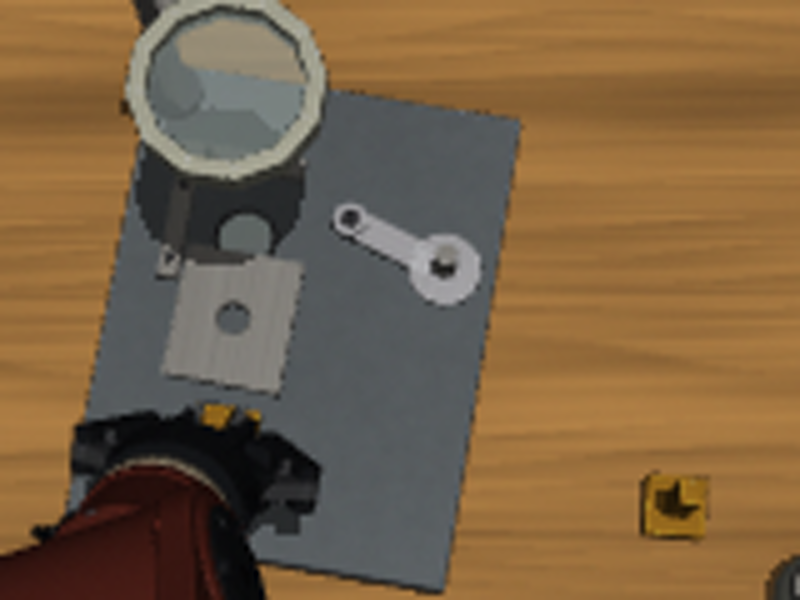

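With the view clear, the plate is in fact square (relative yaw within ±1.6°), centred at about (−88, −35.5) mm: its left edge already lies along the left fence. The earlier "tilt" was an occlusion artefact. Now push it forward from behind.

send_rows([
  [[-0.7,-0.8,-0.2,0,0,0,0],[-0.5,0,1.1,0,0,0,0],[-0.5,0,1.1,0,0,0,0],[0,0,0,0,0,0,0]],
])

```text
clock: 20.35
tool_pos: [0.5404, 0.1026, 0.0658]
ee_rot: [3.009, -0.277, 0.698]
force: [-0.3, -0.3, -2.4]
grip_width: 0.154
```

```bash
python3 - <<'E'
from h import *
blk()
plan([(T(-160,-39,1),QS)],0,step=.008)
E
```

```text
t 20.35 blk c [-167.4  -40.9    5.7] rot err(world) [ 0.006 -0.003 -0.005] F [-0.3 -0.3 -2.4] Fc [-0.3 -0.3 -2.4] g 0.154 q [ 0.14  0.08  2.19 -0.32  0.45  2.15]
[0.23,-0.10,0.37,-0.002,-0.001,-0.004,0],
[0.23,-0.10,0.37,-0.002,-0.001,-0.004,0],
```

send_rows([
  [[0.2,-0.1,0.35,0,0,0,0],[0.2,-0.1,0.3,0,0,0,0],[0,0,0,0,0,0,0]],
])

```text
clock: 20.65
tool_pos: [0.5481, 0.1023, 0.0602]
ee_rot: [3.008, -0.279, 0.695]
force: [0.6, 0.5, -2.5]
grip_width: 0.153
```

```bash
python3 - <<'E'
from h import *
blk()
plan([(T(-150,-39,1),QS)],0,step=.008)
E
```

```text
t 20.65 blk c [-1.598e+02 -3.990e+01  1.000e-01] rot err(world) [ 0.006 -0.002 -0.006] F [ 0.6  0.5 -2.5] Fc [ 0.5  0.6 -2.5] g 0.153 q [ 0.13  0.11  2.18 -0.33  0.44  2.16]
[0.46,-0.05,0.17,-0.001,-0.000,-0.004,0],
[0.46,-0.04,0.17,-0.001,-0.000,-0.004,0],
```

send_rows([
  [[0.6,0,0.25,0,0,-0.004,0],[0.6,0,0.25,0,0,-0.004,0],[0.6,0,0.3,0,0,0,0]],
])

```text
clock: 20.95
tool_pos: [0.5685, 0.0987, 0.0614]
ee_rot: [3.008, -0.265, 0.695]
force: [-0.7, 0.4, -2.7]
grip_width: 0.154
```

```bash
python3 - <<'E'
from h import *
blk()
E
```

```text
t 20.95 blk c [-139.   -39.8    1.3] rot err(world) [ 0.002 -0.001  0.002] F [-0.7  0.4 -2.7] Fc [-0.8  0.3 -2.7] g 0.154 q [ 0.12  0.14  2.14 -0.31  0.45  2.12]
```

send_rows([
  [[0.6,0,0.35,0,0,0,0],[0.6,0,0.3,0,0,0,0],[0.6,0,0.3,0,0,0,0]],
])

```text
clock: 21.25
tool_pos: [0.5899, 0.0947, 0.0605]
ee_rot: [3.008, -0.266, 0.693]
force: [-1.9, 0.0, -1.6]
grip_width: 0.156
```

```bash
python3 - <<'E'
from h import *
blk()
for n in("side","top"):
  im=robot.read_camera(n); cv2.imwrite(f"pics/{n}22f.png",im)
  im=im[160:260,220:360] if n=="side" else im[100:220,180:340]
  cv2.imwrite(f"pics/{n}22.png",cv2.resize(im,None,fx=5,fy=5,interpolation=cv2.INTER_CUBIC))
E
```

```text
t 21.25 blk c [-117.3  -40.     0.4] rot err(world) [0.002 0.    0.001] F [-1.9  0.  -1.6] Fc [-1.9 -0.3 -1.6] g 0.156 q [ 0.11  0.18  2.09 -0.29  0.45  2.09]
```

View pics/side22.png

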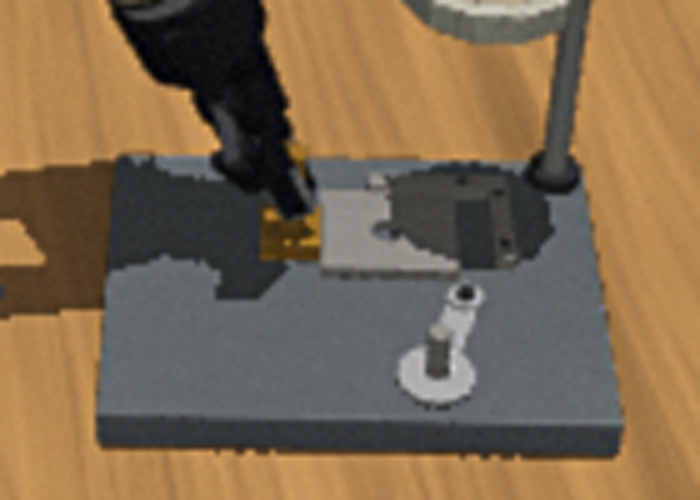

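The plate slides square towards the far fence (its front edge at x≈457, fence at ≈490 in the crop).

send_rows([
  [[0.55,0,0.25,0,0,0,0],[0.5,0,0.25,0,0,0,0]],
])

```text
clock: 21.55
tool_pos: [0.602, 0.0925, 0.0605]
ee_rot: [3.008, -0.266, 0.693]
force: [-2.2, 0.1, -1.5]
grip_width: 0.15
```

```bash
python3 - <<'E'
from h import *
blk()
E
```

```text
t 21.55 blk c [-105.   -40.     0.4] rot err(world) [0.002 0.    0.001] F [-2.2  0.1 -1.5] Fc [-2.2 -0.3 -1.5] g 0.15 q [ 0.1   0.2   2.06 -0.29  0.45  2.08]
```

send_rows([
  [[0.3,0,0.15,0,0,0,0]],
])

```text
clock: 21.65
tool_pos: [0.6057, 0.0918, 0.0604]
ee_rot: [3.008, -0.266, 0.692]
force: [-1.9, 0.7, -1.0]
grip_width: 0.159
```

send_rows([
  [[0.3,0,0.15,0,0,0,0]],
])

```text
clock: 21.75
tool_pos: [0.6091, 0.0911, 0.0603]
ee_rot: [3.008, -0.266, 0.692]
force: [-2.7, -0.7, -1.6]
grip_width: 0.153
```

```bash
python3 - <<'E'
from h import *
blk()
E
```

```text
t 21.75 blk c [-97.7 -40.1   0.2] rot err(world) [0.002 0.001 0.001] F [-2.7 -0.7 -1.6] Fc [-2.5 -1.2 -1.6] g 0.153 q [ 0.09  0.22  2.05 -0.28  0.45  2.07]
```

send_rows([
  [[0.3,0,0.12,0,0,0,0]],
])

```text
clock: 21.85
tool_pos: [0.6111, 0.0906, 0.0601]
ee_rot: [3.008, -0.267, 0.686]
force: [-20.8, 5.0, 20.4]
grip_width: 0.149
```

send_rows([
  [[0.3,0,0.12,0,0,0,0]],
])

```text
clock: 21.95
tool_pos: [0.6117, 0.0904, 0.0602]
ee_rot: [3.009, -0.269, 0.676]
force: [-20.6, 4.2, 20.2]
grip_width: 0.152
```

```bash
python3 - <<'E'
from h import *
blk()
im=robot.read_camera("side"); cv2.imwrite("pics/side23f.png",im)
cv2.imwrite(f"pics/side23.png",cv2.resize(im[160:260,220:360],None,fx=5,fy=5,interpolation=cv2.INTER_CUBIC))
E
```

```text
t 21.95 blk c [-95.  -40.3   0.1] rot err(world) [ 0.002  0.011 -0.002] F [-20.6   4.2  20.2] Fc [-21.    0.5  20.2] g 0.152 q [ 0.09  0.22  2.04 -0.27  0.47  2.06]
```

View pics/side23.png

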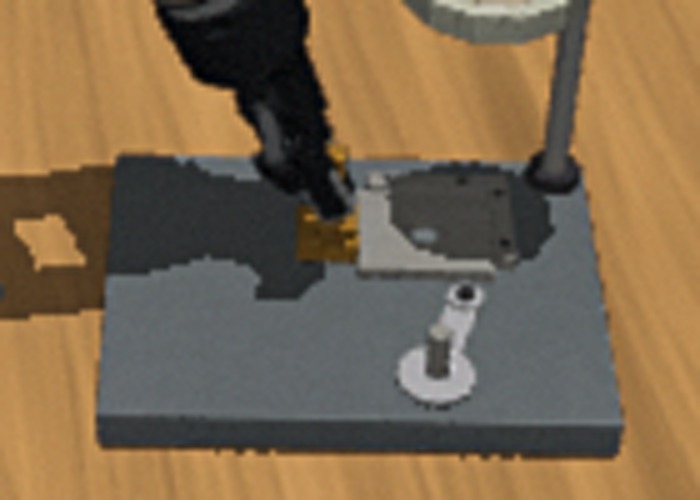

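Contact at the far fence (−21 N along x). Now back off and press gently from the right to ensure the left fence is touched.

```bash
python3 - <<'E'
from h import *
plan([(T(-104,-41,3),QS),(T(-104,-41,30),QS),(T(-62,-112,30),QS),(T(-62,-112,4),QS)],0,step=.02)
E
```

```text
[-0.69,0.08,-0.64,0.001,0.011,-0.002,0],
[0.59,0.01,-1.21,0.000,0.000,0.000,0],
[0.59,0.01,-1.21,0.000,0.000,0.000,0],
[0.75,1.42,0.38,0.000,0.000,0.000,0],
[0.75,1.42,0.38,0.000,0.000,0.000,0],
[0.75,1.42,0.38,0.000,0.000,0.000,0],
[0.75,1.42,0.38,0.000,0.000,0.000,0],
[0.75,1.42,0.38,0.000,0.000,0.000,0],
[-0.57,-0.01,1.17,0.000,0.000,0.000,0],
[-0.57,-0.01,1.17,0.000,0.000,0.000,0],
```

send_rows([
  [[-0.7,0.1,-0.5,0,0.01,0,0],[0.4,0,-1.2,0,0,0,0],[0.5,0,-1.2,0,0,0,0],[0.5,1.4,0.2,0,0,0,0],[0.6,1.4,0.3,0,0,0,0],[0.6,1.4,0.3,0,0,0,0],[0.6,1.2,0.3,0,0,0,0],[0,0,0,0,0,0,0]],
])

```text
clock: 22.8
tool_pos: [0.6239, 0.0328, 0.1006]
ee_rot: [3.002, -0.264, 0.719]
force: [-0.8, 0.4, -2.4]
grip_width: 0.152
```

```bash
python3 - <<'E'
from h import *
blk()
plan([(T(-62,-112,25),QS),(T(-62,-112,4),QS)],0,step=.02)
for n in("side","top"):
  im=robot.read_camera(n); cv2.imwrite(f"pics/{n}24f.png",im)
  im=im[160:260,220:360] if n=="side" else im[100:220,180:340]
  cv2.imwrite(f"pics/{n}24.png",cv2.resize(im,None,fx=5,fy=5,interpolation=cv2.INTER_CUBIC))
E
```

```text
t 22.8 blk c [-72.8 -94.8  40.5] rot err(world) [ 0.    -0.017  0.003] F [-0.8  0.4 -2.4] Fc [-0.9  0.2 -2.4] g 0.152 q [-0.03  0.15  2.04 -0.15  0.49  1.84]
[0.13,0.86,0.94,-0.002,-0.008,0.000,0],
[0.14,0.85,0.94,-0.002,-0.008,0.000,0],
[-0.46,-0.01,0.94,0.000,0.000,0.000,0],
[-0.46,-0.01,0.94,0.000,0.000,0.000,0],
```

View pics/side24.png

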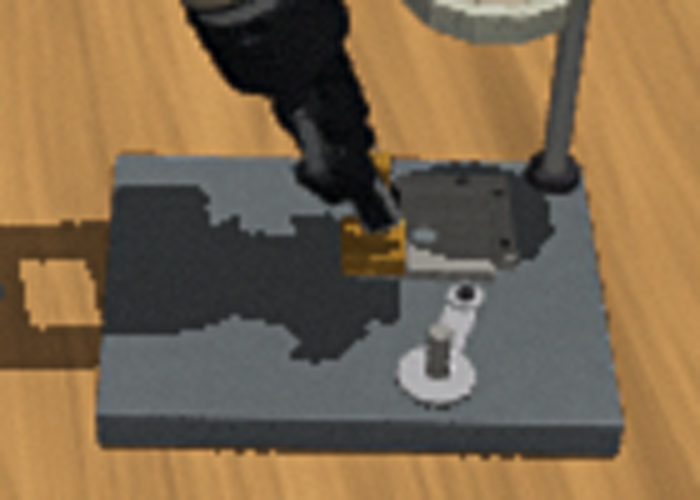

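View pics/top24.png

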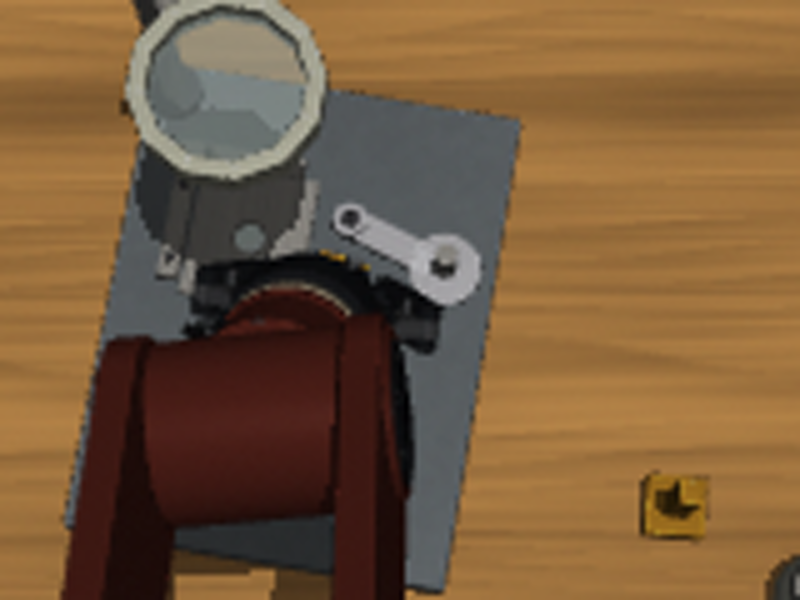

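The block is over the stage by the plate's right rear; the plate sits in the corner with the hole over the port (top (250,238)). Move to its right side and lower.

send_rows([
  [[0.2,0.7,0.4,0,-0.01,0,0],[0.2,0.6,0.4,0,-0.01,0,0],[0,0,0,0,0,0,0]],
])

```text
clock: 23.2
tool_pos: [0.6278, 0.0215, 0.0953]
ee_rot: [3.013, -0.26, 0.687]
force: [-0.4, 0.3, -1.9]
grip_width: 0.151
```

```bash
python3 - <<'E'
from h import *
blk()
plan([(T(-62,-107,20),QS),(T(-62,-107,4),QS)],0,step=.02)
E
```

```text
t 23.2 blk c [ -67.  -105.3   35.2] rot err(world) [0.005 0.004 0.006] F [-0.4  0.3 -1.9] Fc [-0.4  0.2 -1.9] g 0.151 q [-0.05  0.17  2.02 -0.11  0.51  1.78]
[-0.21,0.17,1.58,-0.006,0.005,0.003,0],
[-0.70,-0.01,1.44,0.000,0.000,0.000,0],
```

send_rows([
  [[-0.3,0.2,1.4,0,0,0,0],[-0.7,0,1.3,0,0,0,0],[0,0,0,0,0,0,0]],
])

```text
clock: 23.5
tool_pos: [0.6307, 0.0202, 0.0668]
ee_rot: [3.013, -0.259, 0.689]
force: [0.1, -0.0, -2.8]
grip_width: 0.153
```

```bash
python3 - <<'E'
from h import *
blk()
plan([(T(-62,-105,1),QS)],0,step=.02)
im=robot.read_camera("side"); cv2.imwrite("pics/side25f.png",im)
cv2.imwrite(f"pics/side25.png",cv2.resize(im[160:260,220:360],None,fx=5,fy=5,interpolation=cv2.INTER_CUBIC))
E
```

```text
t 23.5 blk c [ -63.9 -106.     6.7] rot err(world) [0.005 0.003 0.006] F [ 0.1 -0.  -2.8] Fc [ 0.2 -0.  -2.8] g 0.153 q [-0.05  0.22  2.02 -0.12  0.45  1.79]
[-0.07,-0.10,0.59,-0.007,0.004,0.004,0],
```

View pics/side25.png

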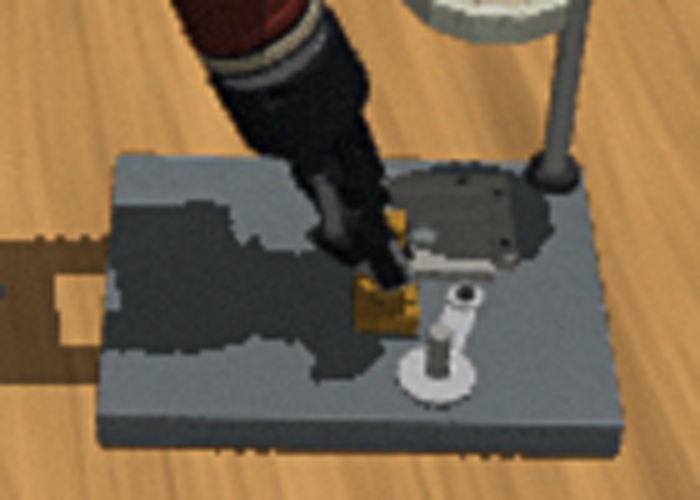

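Block is right of the plate, clear of the boss (465,295) and cover disc. Lower and press left gently.

send_rows([
  [[-0.1,0,0.55,0,0,0,0],[0,-0.4,0,0,0,0,0],[0,-0.4,0,0,0,0,0]],
])

```text
clock: 23.85
tool_pos: [0.6362, 0.0285, 0.0644]
ee_rot: [3.011, -0.259, 0.698]
force: [0.1, -0.1, -3.1]
grip_width: 0.155
```

```bash
python3 - <<'E'
from h import *
blk()
E
```

```text
t 23.85 blk c [-60.  -96.9   4.3] rot err(world) [ 0.005 -0.003  0.007] F [ 0.1 -0.1 -3.1] Fc [ 0.1 -0.  -3.1] g 0.155 q [-0.04  0.24  2.01 -0.14  0.44  1.82]
```

send_rows([
  [[-0.3,0,0.25,0,0,0,0],[-0.1,-0.3,0.1,0,0,0,0]],
])

```text
clock: 24.05
tool_pos: [0.6355, 0.0327, 0.0605]
ee_rot: [3.011, -0.258, 0.701]
force: [0.4, -0.2, -2.8]
grip_width: 0.155
```

```bash
python3 - <<'E'
from h import *
blk()
E
```

```text
t 24.05 blk c [-61.4 -92.9   0.4] rot err(world) [ 0.005 -0.005  0.007] F [ 0.4 -0.2 -2.8] Fc [ 0.4 -0.1 -2.8] g 0.155 q [-0.03  0.24  2.02 -0.15  0.43  1.84]
```

send_rows([
  [[0,-0.3,0,-0.005,0,0.006,0]],
])

```text
clock: 24.15
tool_pos: [0.6359, 0.0358, 0.0604]
ee_rot: [3.007, -0.269, 0.7]
force: [-0.3, 0.1, -3.1]
grip_width: 0.156
```

send_rows([
  [[0,-0.3,0,0,0,0,0]],
])

```text
clock: 24.25
tool_pos: [0.6363, 0.0388, 0.0603]
ee_rot: [3.006, -0.268, 0.699]
force: [0.6, -1.7, -1.7]
grip_width: 0.152
```

```bash
python3 - <<'E'
from h import *
blk()
E
```

```text
t 24.25 blk c [-61.7 -86.8   0.2] rot err(world) [ 0.002 -0.004 -0.   ] F [ 0.6 -1.7 -1.7] Fc [ 0.9 -1.6 -1.7] g 0.152 q [-0.01  0.25  2.01 -0.18  0.44  1.88]
```

send_rows([
  [[0,-0.3,0,0,0,0,0]],
])

```text
clock: 24.35
tool_pos: [0.6365, 0.0396, 0.0605]
ee_rot: [3.003, -0.263, 0.696]
force: [-4.2, -18.2, 2.3]
grip_width: 0.153
```

send_rows([
  [[0,-0.25,0,0,0,0,0]],
])

```text
clock: 24.45
tool_pos: [0.6365, 0.0395, 0.0606]
ee_rot: [2.999, -0.26, 0.692]
force: [-1.6, -10.4, -0.6]
grip_width: 0.155
```

```bash
python3 - <<'E'
from h import *
blk()
E
```

```text
t 24.45 blk c [-61.6 -86.    0.5] rot err(world) [-0.008  0.     0.002] F [ -1.6 -10.4  -0.6] Fc [  0.2 -10.5  -0.6] g 0.155 q [-0.01  0.25  2.01 -0.2   0.45  1.9 ]
```

Firm contact towards the left fence (−18 N). Back off right, then up and away, and look.

send_rows([
  [[0,0.7,-0.1,0.005,0,0,0],[0.3,0.6,-1,0,0,0,0],[0.2,0.3,-1.5,0,0,0,0],[-1.4,-0.8,-1.5,0,0,0,0],[-1.8,-1,-1,0,0,0,0],[-1.8,-1,-1,0,0,0,0],[-1.8,-1,-1,0,0,0,0],[-1,-1,-0.5,0,0,0,0],[0,0,0,0,0,0,0]],
])

```text
clock: 25.35
tool_pos: [0.5446, 0.0898, 0.1047]
ee_rot: [3.003, -0.266, 0.71]
force: [0.6, 0.1, -2.4]
grip_width: 0.15
```

```bash
python3 - <<'E'
from h import *
blk()
for n in("side","top"):
  im=robot.read_camera(n); cv2.imwrite(f"pics/{n}26f.png",im)
  im=im[185:235,270:340] if n=="side" else im[110:190,190:290]
  cv2.imwrite(f"pics/{n}26.png",cv2.resize(im,None,fx=8,fy=8,interpolation=cv2.INTER_CUBIC))
pf("26",pc=(-40,-35))
E
```

```text
t 25.35 blk c [-161.   -52.8   44.6] rot err(world) [ 0.    -0.012  0.001] F [ 0.6  0.1 -2.4] Fc [ 0.5  0.2 -2.4] g 0.15 q [ 0.11  0.    2.19 -0.26  0.52  2.06]
top plate c [-37.  -29.3] rel yaw 7.77
side plate c [-37.1 -20.6] rel yaw 3.55
```

View pics/side26.png

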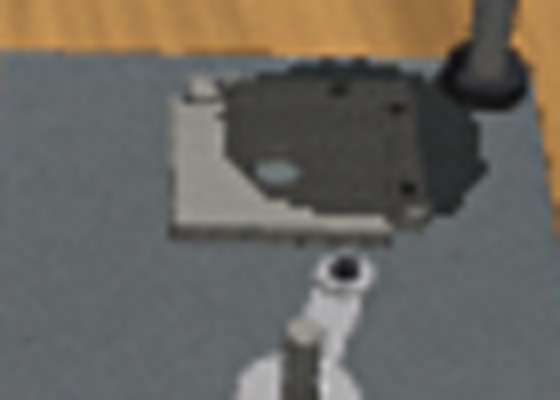

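View pics/top26.png

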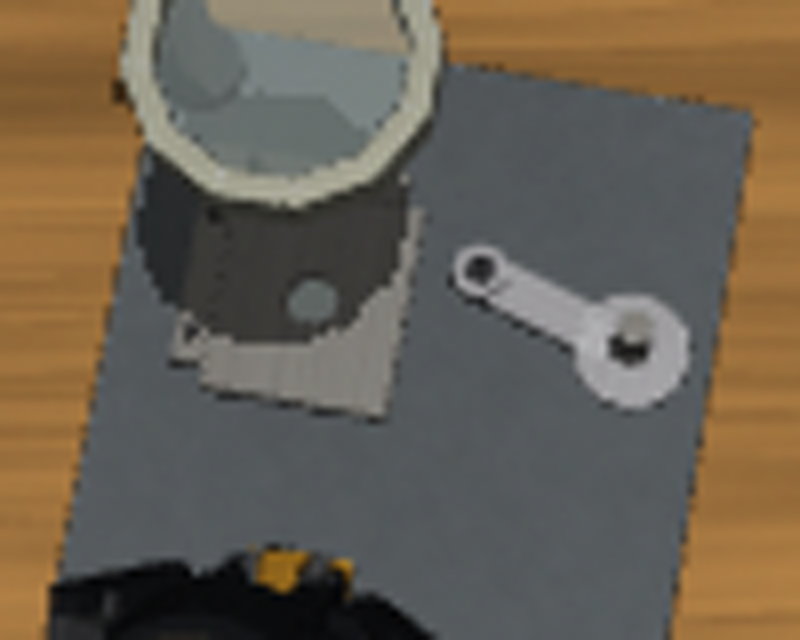

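The plate lies in the corner: side shows its rear edge (170,95)–(170,235) 8 px past the left fence's end and its front at the far fence (≈(400,230)); the hole (278,172) shows the light port. Fit only the lit rear/right edges.

```bash
cat >> h.py <<'E'
def pf2(tag,cams=("top","side"),p=(-40,-35)):
    SF={"top":np.array([.6098,.0588,-.1803]),"side":np.array([.6118,.055,-.1768])}
    z=.038
    seg={"top":[((-.04,.028,z),(-.04,-.035,z)),((-.04,-.035,z),(-.012,-.035,z))],"side":[((-.04,.03,z),(-.04,-.035,z)),((-.04,-.035,z),(.036,-.035,z))]}
    for n in cams:
        s=SF[n]; c,sn=np.cos(s[2]),np.sin(s[2]); q=np.array([p[0]+83,p[1]+73])/1000
        x=fit({n:cv2.imread(f"pics/{n}{tag}f.png",0)},{n:seg[n]},(s[0]+c*q[0]-sn*q[1],s[1]+sn*q[0]+c*q[1],s[2]),rad=4,verbose=False)
        d=x[:2]-s[:2]; print(n,"plate c",np.round([1000*(c*d[0]+sn*d[1])-83,1000*(-sn*d[0]+c*d[1])-73],1),"rel yaw",np.degrees(x[2]-s[2]).round(2))
E
python3 - <<'E'
from h import *
pf2("26")
plan([(T(-140,-38,25),QS),(T(-125,-38,4),QS)],0,step=.02)
E
```

```text
top plate c [-35.3 -33.4] rel yaw -0.49
side plate c [-37.4 -29.3] rel yaw 5.34
[0.41,-0.77,1.33,-0.001,-0.006,-0.001,0],
[0.42,-0.78,1.32,-0.001,-0.006,-0.001,0],
[0.21,-0.01,1.27,0.000,0.000,0.000,0],
[0.21,-0.01,1.27,0.000,0.000,0.000,0],
```

```bash
python3 - <<'E'
from h import *
SF={"top":np.array([.6098,.0588,-.1803]),"side":np.array([.6118,.055,-.1768])}
for n,o in(("side",(270,185)),("top",(190,110))):
    s=SF[n]; c,sn=np.cos(s[2]),np.sin(s[2]); im=cv2.imread(f"pics/{n}26f.png"); 
    r=im[185:235,270:340] if n=="side" else im[110:190,190:290]; r=cv2.resize(r,None,fx=8,fy=8,interpolation=cv2.INTER_CUBIC)
    def W(x,y,z): x=(x+83)/1000;y=(y+73)/1000; return [s[0]+c*x-sn*y,s[1]+sn*x+c*y,.03+z/1000]
    def L(pts,col):
        uv=(proj(n,np.array([W(*p) for p in pts]))-o+.5)*8
        cv2.polylines(r,[uv.round().astype(int)],False,col,1)
    L([(-80,0,8),(-80,-70,8),(0,-70,8),(0,0,8),(-80,0,8)],(0,0,255))
    L([(-72,0,10),(0,0,10),(0,-63,10)],(0,255,0)); L([(-72,0,10),(-72,12,10),(12,12,10),(12,-63,10),(0,-63,10)],(0,255,0))
    a=np.linspace(0,6.3,40); L([(-20+10*np.cos(t),-95+10*np.sin(t),13) for t in a],(255,0,0))
    cv2.imwrite(f"pics/{n}26o.png",r)
E
```

```text
(no output)
```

View pics/side26o.png

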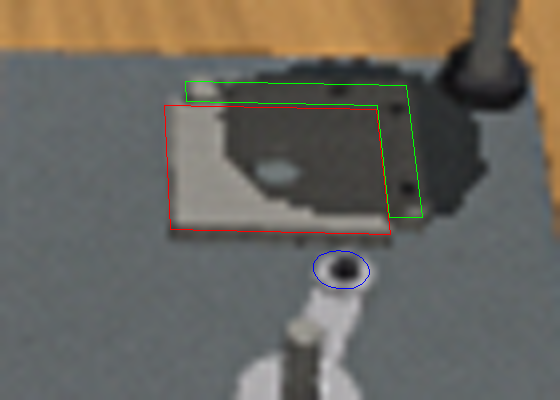

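View pics/top26o.png

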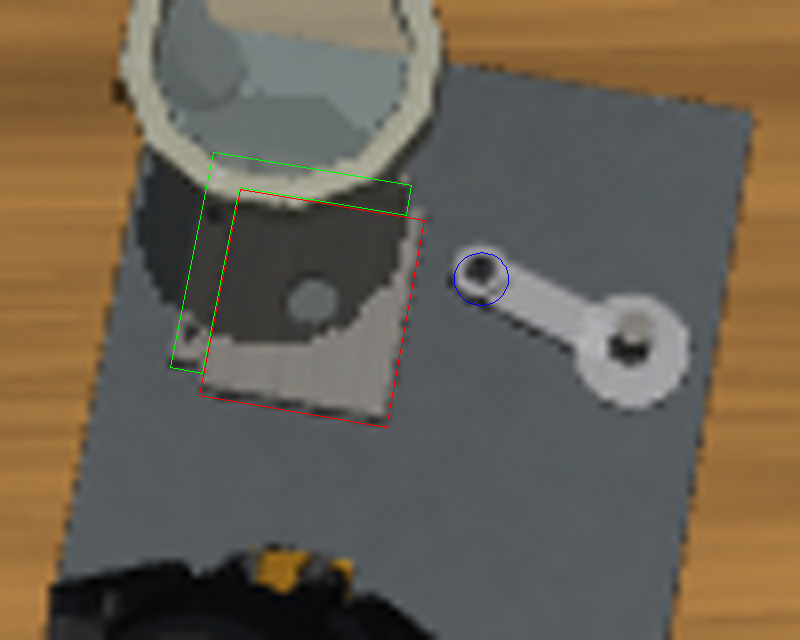

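Overlay of the seated plate (red), fences (green) and pin (blue) agrees with both pictures up to one common shift of about 1 px; only the rear-left plate corner is about 0.6 px off. One more squaring push from behind.

send_rows([
  [[0.4,-0.7,1.2,0,-0.006,0,0],[0.4,-0.7,1.2,0,-0.006,0,0],[0,0,1,0,0,0,0],[0,0,0,0,0,0,0]],
])

```text
clock: 25.85
tool_pos: [0.5751, 0.0971, 0.0799]
ee_rot: [3.005, -0.271, 0.702]
force: [-0.2, -0.2, -1.9]
grip_width: 0.15
```

```bash
python3 - <<'E'
from h import *
blk()
plan([(T(-122,-36,1),QS)],0,step=.01)
E
```

```text
t 25.85 blk c [-132.2  -40.2   19.8] rot err(world) [ 0.003 -0.006 -0.002] F [-0.2 -0.2 -1.9] Fc [-0.1 -0.2 -1.9] g 0.15 q [ 0.12  0.12  2.12 -0.29  0.48  2.1 ]
[0.03,-0.14,0.71,-0.001,-0.002,-0.001,0],
[0.03,-0.14,0.71,-0.001,-0.002,-0.001,0],
[0.03,-0.14,0.71,-0.001,-0.002,-0.001,0],
```

send_rows([
  [[-0.1,-0.1,0.7,0,0,0,0],[-0.1,-0.1,0.6,0,0,0,0],[-0.1,-0.1,0.5,0,0,0,0],[0,0,0,0,0,0,0]],
])

```text
clock: 26.25
tool_pos: [0.5811, 0.0977, 0.0609]
ee_rot: [3.004, -0.274, 0.701]
force: [0.2, 0.3, -2.6]
grip_width: 0.155
```

```bash
python3 - <<'E'
from h import *
blk()
plan([(T(-101,-36,1),QS)],0,step=.007)
E
```

```text
t 26.25 blk c [-126.4  -38.5    0.8] rot err(world) [ 0.002 -0.006 -0.004] F [ 0.2  0.3 -2.6] Fc [ 0.1  0.4 -2.6] g 0.155 q [ 0.12  0.17  2.11 -0.32  0.44  2.13]
[0.57,-0.07,0.28,-0.000,-0.001,-0.001,0],
[0.57,-0.07,0.28,-0.000,-0.001,-0.001,0],
[0.57,-0.07,0.27,-0.000,-0.001,-0.001,0],
[0.57,-0.06,0.27,-0.000,-0.001,-0.001,0],
```

send_rows([
  [[0.6,-0.05,0.3,0,0,-0.004,0],[0.6,-0.05,0.3,0,0,0,0],[0.5,0,0.25,0,0,0,0]],
])

```text
clock: 26.55
tool_pos: [0.6005, 0.0953, 0.0607]
ee_rot: [3.004, -0.266, 0.7]
force: [-0.0, -0.0, -1.9]
grip_width: 0.15
```

```bash
python3 - <<'E'
from h import *
blk()
E
```

```text
t 26.55 blk c [-107.   -37.5    0.6] rot err(world) [ 0.    -0.005  0.   ] F [-0.  -0.  -1.9] Fc [-0.  -0.  -1.9] g 0.15 q [ 0.11  0.2   2.07 -0.3   0.45  2.1 ]
```

send_rows([
  [[0.35,0,0.17,0,0,0,0],[0.3,0,0.15,0,0,0,0]],
])

```text
clock: 26.75
tool_pos: [0.6096, 0.0939, 0.0615]
ee_rot: [3.004, -0.266, 0.703]
force: [0.4, 0.3, -2.2]
grip_width: 0.153
```

send_rows([
  [[0.3,0,0.15,0,0,0,0]],
])

```text
clock: 26.85
tool_pos: [0.6119, 0.0932, 0.061]
ee_rot: [3.004, -0.268, 0.697]
force: [-12.0, 4.6, 6.0]
grip_width: 0.157
```

send_rows([
  [[0.3,0,0.13,0,0,0,0]],
])

```text
clock: 26.95
tool_pos: [0.6122, 0.0929, 0.0602]
ee_rot: [3.006, -0.27, 0.686]
force: [-24.6, 6.4, 23.1]
grip_width: 0.155
```

```bash
python3 - <<'E'
from h import *
blk()
E
```

```text
t 26.95 blk c [-95.  -37.8   0.1] rot err(world) [ 0.     0.004 -0.002] F [-24.6   6.4  23.1] Fc [-25.3   2.   23.1] g 0.155 q [ 0.1   0.23  2.04 -0.29  0.46  2.08]
```

Same contact position as before (block at −95.0), so the plate is seated against the far fence. Now retreat and return the block to its original place on the bench.

```bash
python3 - <<'E'
from h import *
G=np.array([.5937,-.2492,.0301])
plan([(T(-112,-38,5),QS),(T(-125,-38,75),QS),(G+[0,0,.10],RG)],0,step=.035)
E
```

```text
[-1.32,0.03,-1.18,0.002,0.004,-0.002,0],
[0.63,0.01,-2.29,0.000,0.000,0.000,0],
[0.63,0.01,-2.29,0.000,0.000,0.000,0],
[0.63,0.01,-2.29,0.000,0.000,0.000,0],
[0.62,3.40,0.38,-0.000,-0.000,0.001,0],
[0.62,3.40,0.38,-0.000,-0.000,0.001,0],
[0.63,3.40,0.38,-0.000,-0.000,0.001,0],
[0.63,3.39,0.39,-0.000,-0.000,0.001,0],
[0.63,3.39,0.39,-0.000,-0.000,0.001,0],
[0.63,3.39,0.39,-0.000,-0.000,0.001,0],
[0.64,3.39,0.39,-0.000,-0.000,0.001,0],
[0.64,3.39,0.39,-0.000,-0.000,0.001,0],
[0.64,3.39,0.39,-0.000,-0.000,0.001,0],
[0.65,3.39,0.39,-0.000,-0.000,0.001,0],
```

send_rows([
  [[-1,0,-0.5,0,0,0,0],[-0.4,0,-0.7,0,0,0,0],[0.6,0,-2.3,0,0,0,0],[0.6,0,-2.3,0,0,0,0],[0.6,0,-2.3,0,0,0,0],[0.6,3.3,0.3,0,0,0,0],[0.6,3.4,0.3,0,0,0,0],[0.6,3.4,0.3,0,0,0,0],[0.6,3.4,0.3,0,0,0,0],[0,0,0,0,0,0,0]],
])

```text
clock: 27.95
tool_pos: [0.5817, -0.0407, 0.1421]
ee_rot: [3.003, -0.257, 0.698]
force: [-0.3, 0.3, -1.8]
grip_width: 0.152
```

```bash
python3 - <<'E'
from h import *
blk()
G=np.array([.5937,-.2492,.0301])
plan([(G+[0,0,.10],RG)],0,step=.035)
for n in("side","top"):
  im=robot.read_camera(n); cv2.imwrite(f"pics/{n}27f.png",im)
  im=im[185:235,270:340] if n=="side" else im[110:190,190:290]
  cv2.imwrite(f"pics/{n}27.png",cv2.resize(im,None,fx=8,fy=8,interpolation=cv2.INTER_CUBIC))
E
```

```text
t 27.95 blk c [-101.4 -174.7   82. ] rot err(world) [-0.003 -0.003  0.006] F [-0.3  0.3 -1.8] Fc [-0.3  0.2 -1.8] g 0.152 q [-0.19 -0.01  2.11 -0.    0.59  1.55]
[0.61,3.39,0.56,-0.001,-0.001,0.002,0],
[0.62,3.39,0.56,-0.001,-0.001,0.002,0],
[0.63,3.38,0.56,-0.001,-0.001,0.002,0],
[0.64,3.38,0.56,-0.001,-0.001,0.002,0],
[0.65,3.38,0.56,-0.001,-0.001,0.002,0],
[0.65,3.38,0.57,-0.001,-0.001,0.002,0],
```

View pics/side27.png

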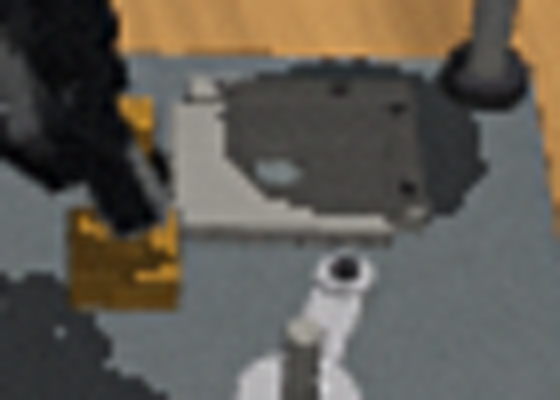

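View pics/top27.png

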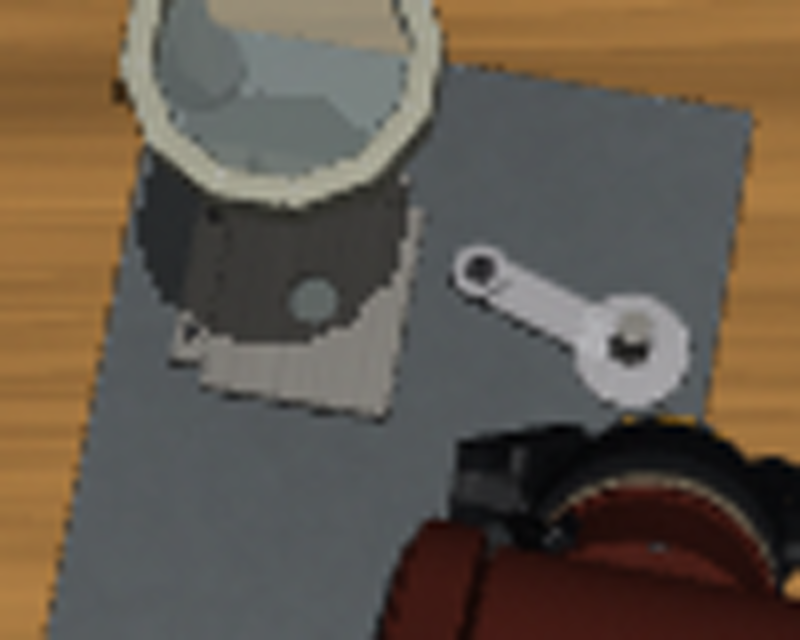

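```bash
python3 - <<'E'
from h import *
a=cv2.imread("pics/top26f.png",0);b=cv2.imread("pics/top27f.png",0)
for (x0,x1,y0,y1) in((212,242,140,164),(222,238,142,153),(225,245,150,165)):
    A=a[y0:y1,x0:x1].astype(np.float32);B=b[y0:y1,x0:x1].astype(np.float32)
    w=cv2.createHanningWindow(A.shape[::-1],cv2.CV_32F); print(cv2.phaseCorrelate(A,B,w),np.abs(A-B).mean())
pf2("26",("top",)); pf2("27",("top",))
D=cv2.absdiff(a,b)[130:172,205:250]; print(D.max()); cv2.imwrite("pics/diff.png",cv2.resize(np.clip(D.astype(int)*5,0,255).astype(np.uint8),None,fx=12,fy=12,interpolation=cv2.INTER_NEAREST))
E
```

```text
((0.052341651220839225, -0.0658303291527087), 0.9783934354782104) 0.4649138
((0.016364008931851082, 0.025637307482089255), 1.0597551961739857) 1.1875
((0.1691267172468791, 0.4723293540018263), 1.061790978908539) 0.83052063
top plate c [-35.3 -33.4] rel yaw -0.49
top plate c [-35.  -33.7] rel yaw -0.3
75
```

View pics/diff.png

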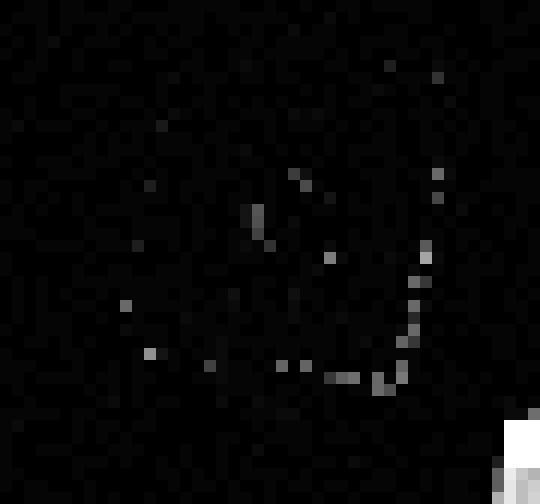

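The plate shifted by about 0.1–0.3 px (≤0.5 mm, to the right) in the last squaring push, so I'll finish with one more gentle press to the left.

```bash
python3 - <<'E'
from h import *
plan([(T(-70,-112,55),QS),(T(-60,-108,10),QS)],0,step=.03)
E
```

```text
[0.61,-2.00,1.25,-0.001,-0.001,0.003,0],
[0.61,-2.00,1.25,-0.001,-0.001,0.003,0],
[0.60,-2.00,1.25,-0.001,-0.001,0.003,0],
[-0.54,-0.21,2.24,0.000,0.000,0.000,0],
[-0.54,-0.21,2.24,0.000,0.000,0.000,0],
```

send_rows([
  [[0.6,-2,1,0,0,0,0],[0.5,-2,1,0,0,0,0],[0.4,-1.6,1,0,0,0,0],[0,0,0,0,0,0,0]],
])

```text
clock: 28.45
tool_pos: [0.6165, 0.018, 0.1198]
ee_rot: [3.007, -0.25, 0.696]
force: [0.9, 0.2, -2.8]
grip_width: 0.151
```

```bash
python3 - <<'E'
from h import *
blk()
plan([(T(-60,-109,25),QS),(T(-60,-109,3),QS)],0,step=.02)
E
```

```text
t 28.45 blk c [ -77.5 -110.8   59.7] rot err(world) [-0.001 -0.002  0.011] F [ 0.9  0.2 -2.8] Fc [ 0.9  0.4 -2.8] g 0.151 q [-0.06  0.1   2.04 -0.11  0.55  1.76]
[0.02,-0.09,1.94,-0.002,-0.001,0.005,0],
[0.02,-0.10,1.94,-0.002,-0.001,0.005,0],
[-0.48,-0.01,0.99,0.000,0.000,0.000,0],
[-0.48,-0.01,0.99,0.000,0.000,0.000,0],
```

send_rows([
  [[0,0,1.8,0,0,0.005,0],[0,0,1.8,0,0,0.005,0],[-0.4,0,0.7,0,0,0,0],[0,0,0,0,0,0,0]],
])

```text
clock: 28.85
tool_pos: [0.6303, 0.0197, 0.0785]
ee_rot: [3.011, -0.254, 0.695]
force: [-0.2, 0.2, -3.7]
grip_width: 0.159
```

```bash
python3 - <<'E'
from h import *
blk()
plan([(T(-58,-106,1),QS)],0,step=.02)
E
```

```text
t 28.85 blk c [ -64.2 -106.6   18.4] rot err(world) [ 0.003 -0.001  0.009] F [-0.2  0.2 -3.7] Fc [-0.2  0.2 -3.7] g 0.159 q [-0.05  0.2   2.02 -0.12  0.47  1.78]
[-0.20,-0.06,1.83,-0.007,-0.000,0.007,0],
```

send_rows([
  [[-0.3,0,0.8,-0.004,0,0.007,0],[-0.3,0,0.8,0,0,0,0],[0,0,0,0,0,0,0]],
])

```text
clock: 29.15
tool_pos: [0.6316, 0.0197, 0.0616]
ee_rot: [3.007, -0.266, 0.696]
force: [-1.0, 0.7, -3.0]
grip_width: 0.158
```

```bash
python3 - <<'E'
from h import *
blk()
plan([(T(-58,-96,1),QS)],0,step=.005)
E
```

```text
t 29.15 blk c [ -62.9 -106.4    1.5] rot err(world) [ 0.002 -0.002  0.001] F [-1.   0.7 -3. ] Fc [-1.1  0.6 -3. ] g 0.158 q [-0.05  0.23  2.03 -0.14  0.43  1.81]
[0.14,-0.35,0.09,-0.001,-0.001,0.000,0],
[0.14,-0.35,0.08,-0.001,-0.001,0.000,0],
[0.14,-0.35,0.08,-0.001,-0.001,0.000,0],
```

send_rows([
  [[0.1,-0.4,0.1,0,0,0,0],[0,-0.4,0.05,0,0,0,0],[0,-0.4,0.05,0,0,0,0]],
])

```text
clock: 29.45
tool_pos: [0.6362, 0.0313, 0.0609]
ee_rot: [3.006, -0.267, 0.698]
force: [-0.6, -0.3, -2.4]
grip_width: 0.155
```

```bash
python3 - <<'E'
from h import *
blk()
E
```

```text
t 29.45 blk c [-60.5 -94.1   0.8] rot err(world) [ 0.002 -0.003  0.   ] F [-0.6 -0.3 -2.4] Fc [-0.5 -0.4 -2.4] g 0.155 q [-0.03  0.25  2.01 -0.16  0.44  1.85]
```

send_rows([
  [[0,-0.4,0,0,0,0,0]],
])

```text
clock: 29.55
tool_pos: [0.6373, 0.0357, 0.0612]
ee_rot: [3.006, -0.267, 0.699]
force: [0.1, -0.4, -2.8]
grip_width: 0.155
```

send_rows([
  [[0,-0.3,0,0,0,0,0]],
])

```text
clock: 29.65
tool_pos: [0.6381, 0.0389, 0.0615]
ee_rot: [3.006, -0.266, 0.7]
force: [-3.2, -9.9, 0.8]
grip_width: 0.153
```

send_rows([
  [[0,-0.2,0,0,0,0,0]],
])

```text
clock: 29.75
tool_pos: [0.6382, 0.0392, 0.0617]
ee_rot: [3.002, -0.262, 0.696]
force: [-2.8, -13.8, -0.4]
grip_width: 0.154
```

```bash
python3 - <<'E'
from h import *
blk()
E
```

```text
t 29.75 blk c [-59.9 -86.1   1.6] rot err(world) [-0.003 -0.002  0.002] F [ -2.8 -13.8  -0.4] Fc [ -0.3 -14.   -0.4] g 0.154 q [-0.01  0.25  2.   -0.19  0.44  1.89]
```

Same stop position as before (y −86.1, 14 N). Retreat and carry the block back.

send_rows([
  [[0,0.6,0,0,0,0,0],[0.2,0.5,-0.8,0,0,0,0],[0.7,0.2,-2,0,0,0,0],[0.6,0.2,-2.2,0,0,0,0],[0,0.5,-2.2,0,0,0,0],[-1,2.6,-0.5,0,0,0,0],[-1,3.2,-0.4,0,0,0,0],[0,0,0,0,0,0,0]],
])

```text
clock: 30.55
tool_pos: [0.5848, -0.0309, 0.1405]
ee_rot: [3.003, -0.259, 0.707]
force: [0.1, 0.3, -3.0]
grip_width: 0.154
```

```bash
python3 - <<'E'
from h import *
blk()
G=np.array([.5937,-.2492,.0301])
plan([(G+[0,0,.09],RG)],0,step=.035)
for n in("side","top"):
  im=robot.read_camera(n); cv2.imwrite(f"pics/{n}28f.png",im)
a=cv2.imread("pics/top28f.png",0)
for k in("26","27"): 
    b=cv2.imread(f"pics/top{k}f.png",0); print(k,np.abs(a.astype(int)-b)[135:165,208:243].mean())
pf2("28",("top",))
im=cv2.imread("pics/side28f.png"); cv2.imwrite(f"pics/side28.png",cv2.resize(im[160:300,220:360],None,fx=4,fy=4,interpolation=cv2.INTER_CUBIC))
E
```

```text
t 30.55 blk c [-100.  -164.4   80.4] rot err(world) [-0.002 -0.009  0.005] F [ 0.1  0.3 -3. ] Fc [-0.   0.3 -3. ] g 0.154 q [-0.17 -0.01  2.11 -0.02  0.58  1.59]
[0.45,3.05,0.58,-0.001,-0.001,0.002,0],
[0.46,3.05,0.58,-0.001,-0.001,0.002,0],
[0.47,3.05,0.58,-0.001,-0.001,0.002,0],
[0.47,3.04,0.58,-0.001,-0.001,0.002,0],
[0.48,3.04,0.58,-0.001,-0.001,0.002,0],
[0.49,3.04,0.58,-0.001,-0.001,0.002,0],
[0.49,3.04,0.59,-0.001,-0.001,0.002,0],
26 0.9580952380952381
27 1.0485714285714285
top plate c [-35.  -33.4] rel yaw -0.19
```

View pics/side28.png

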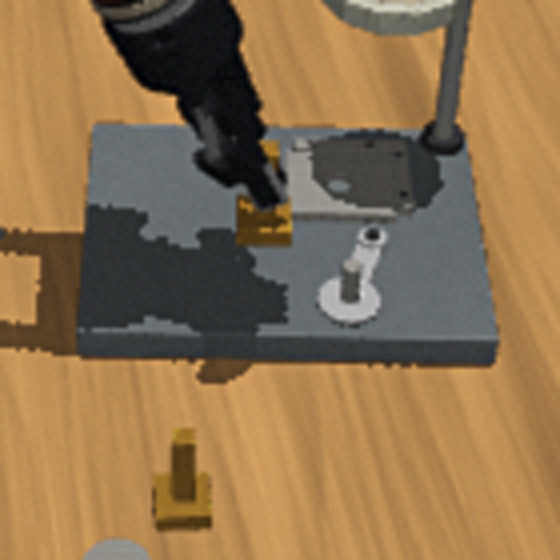

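The plate stays seated, the cover aside; block is being carried (foot ≈(263,222)). Continue to the bench spot.

send_rows([
  [[0.4,3,0.4,0,0,0,0],[0.4,3,0.4,0,0,0,0],[0.4,3,0.4,0,0,0,0],[0.4,3,0.4,0,0,0,0],[0.4,3,0.4,0,0,0,0],[0.4,3,0.4,0,0,0,0],[0.3,1.5,0.2,0,0,0,0],[0,0,0,0,0,0,0]],
])

```text
clock: 31.45
tool_pos: [0.596, -0.2282, 0.1328]
ee_rot: [3.004, -0.24, 0.721]
force: [0.3, 0.3, -2.6]
grip_width: 0.151
```

```bash
python3 - <<'E'
from h import *
blk();show()
G=np.array([.5937,-.2492,.0301])
plan([(G+[0,0,.06],RG),(G+[0,0,.015],RG)],0,step=.03)
E
```

```text
t 31.45 blk c [ -54.1 -356.6   72.7] rot err(world) [-0.002 -0.018  0.018] F [ 0.3  0.3 -2.6] Fc [ 0.3  0.3 -2.6] g 0.151 q [-0.56  0.12  2.    0.31  0.61  0.96]
t 31.45 tcp [ 0.596  -0.2282  0.1328] c [ -47.1 -356.6  102.8] gp c [ -55.7 -356.7  119.8] F [ 0.3  0.3 -2.6] T [0.02 0.42 0.  ] g 0.151 q [-0.56  0.12  2.    0.31  0.61  0.96]
 z [ 0.447 -0.078 -0.891] y [-0.16  -0.987  0.006]
[-0.92,1.04,1.93,-0.006,-0.009,0.012,0],
[-0.89,1.04,1.95,-0.006,-0.009,0.012,0],
[-0.99,-0.01,2.02,0.000,0.000,0.000,0],
[-0.99,-0.01,2.02,0.000,0.000,0.000,0],
```

send_rows([
  [[-0.9,1,1.9,-0.006,-0.009,0.012,0],[-0.9,1,1.9,-0.006,-0.009,0.012,0],[-1,0,1.8,0,0,0,0],[-0.8,0,1.5,0,0,0,0],[0,0,0,0,0,0,0]],
])

```text
clock: 31.95
tool_pos: [0.5964, -0.2436, 0.0526]
ee_rot: [3.004, -0.273, 0.696]
force: [-0.8, 1.5, -2.2]
grip_width: 0.149
```

```bash
python3 - <<'E'
from h import *
blk();show()
G=np.array([.5937,-.2492,.0301])
s=robot.sense(); p=s["tool_pos"].copy(); p[2]=.0315
plan([(p,RG)],0,step=.01)
im=robot.read_camera("side"); cv2.imwrite("pics/s29.png",cv2.resize(im[220:340,230:390],None,fx=5,fy=5,interpolation=cv2.INTER_CUBIC))
E
```

```text
t 31.95 blk c [ -50.9 -371.8   -7.5] rot err(world) [ 0.001 -0.002 -0.004] F [-0.8  1.5 -2.2] Fc [-1.   1.3 -2.2] g 0.149 q [-0.58  0.27  2.    0.37  0.47  0.88]
t 31.95 tcp [ 0.5964 -0.2436  0.0526] c [ -43.9 -371.8   22.6] gp c [ -52.3 -371.6   39.6] F [-0.8  1.5 -2.2] T [0.12 0.41 0.05] g 0.149 q [-0.58  0.27  2.    0.37  0.47  0.88]
 z [ 0.432 -0.084 -0.898] y [-0.181 -0.983  0.005]
[-0.31,-0.00,0.63,-0.001,-0.001,0.001,0],
[-0.31,-0.00,0.63,-0.001,-0.001,0.001,0],
[-0.31,-0.00,0.63,-0.001,-0.001,0.001,0],
```

View pics/s29.png

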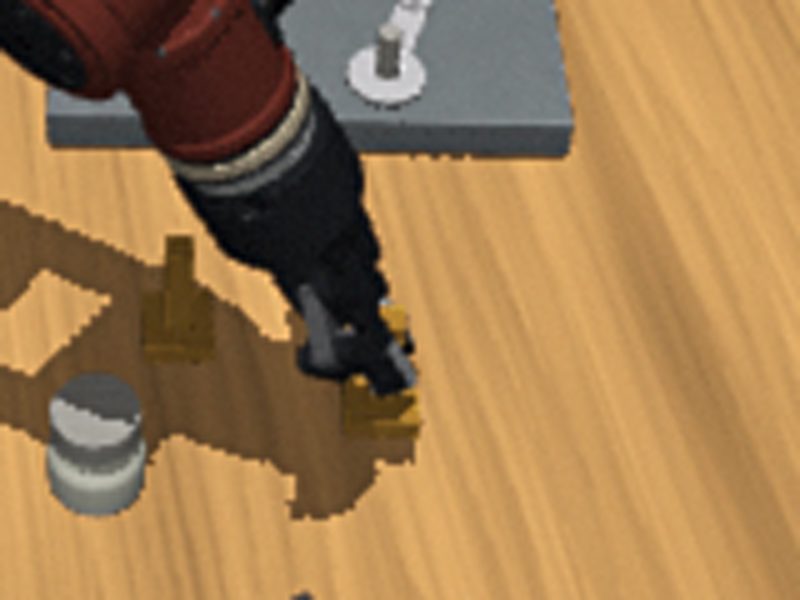

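The block hangs upright about 22 mm above its original spot, clear of the near block and jar. Lower.

send_rows([
  [[-0.3,0,0.6,0,0,0,0],[-0.3,0,0.6,0,0,0,0],[-0.2,0,0.4,0,0,0,0],[0,0,0,0,0,0,0]],
])

```text
clock: 32.4
tool_pos: [0.6005, -0.2435, 0.0388]
ee_rot: [2.999, -0.267, 0.707]
force: [-0.4, 0.3, -1.9]
grip_width: 0.156
```

```bash
python3 - <<'E'
from h import *
blk();show()
E
```

```text
t 32.4 blk c [ -46.9 -370.9  -21.3] rot err(world) [-0.003 -0.01  -0.001] F [-0.4  0.3 -1.9] Fc [-0.5  0.3 -1.9] g 0.156 q [-0.57  0.3   2.    0.4   0.44  0.85]
t 32.4 tcp [ 0.6005 -0.2435  0.0388] c [ -39.9 -370.9    8.8] gp c [ -48.4 -370.7   25.8] F [-0.4  0.3 -1.9] T [0.11 0.37 0.02] g 0.156 q [-0.57  0.3   2.    0.4   0.44  0.85]
 z [ 0.439 -0.087 -0.894] y [-0.179 -0.984  0.008]
```

send_rows([
  [[-0.4,0,0.5,0,-0.008,0,0],[-0.2,0,0.25,0,0,0,0],[0,0,0,0,0,0,0]],
])

```text
clock: 32.7
tool_pos: [0.5995, -0.244, 0.0302]
ee_rot: [3.001, -0.268, 0.698]
force: [0.6, 0.0, -1.9]
grip_width: 0.152
```

```bash
python3 - <<'E'
from h import *
blk();show()
E
```

```text
t 32.7 blk c [ -47.9 -371.6  -29.9] rot err(world) [-0.003 -0.004 -0.002] F [ 0.6  0.  -1.9] Fc [ 0.5  0.1 -1.9] g 0.152 q [-0.57  0.32  2.    0.4   0.43  0.84]
t 32.7 tcp [ 0.5995 -0.244   0.0302] c [-4.090e+01 -3.716e+02  2.000e-01] gp c [ -49.3 -371.4   17.2] F [ 0.6  0.  -1.9] T [0.17 0.26 0.01] g 0.152 q [-0.57  0.32  2.    0.4   0.43  0.84]
 z [ 0.434 -0.087 -0.897] y [-0.179 -0.984  0.009]
```

send_rows([
  [[-0.08,0,0.15,0,-0.003,0,0]],
])

```text
clock: 32.8
tool_pos: [0.6001, -0.2443, 0.0301]
ee_rot: [3.001, -0.268, 0.696]
force: [-9.6, 3.4, 17.0]
grip_width: 0.155
```

send_rows([
  [[-0.08,0,0.15,0,0,0,0]],
])

```text
clock: 32.9
tool_pos: [0.6009, -0.2448, 0.0301]
ee_rot: [3.0, -0.268, 0.699]
force: [-5.4, 1.5, 8.8]
grip_width: 0.151
```

On the bench (contact +17 N, then +9 N). Release and back out along the tool axis.

send_rows([
  [[0,0,0,0,0,0,50],[0,0,0,0,0,0,50],[0,0,0,0,0,0,50],[0,0,0,0,0,0,50]],
])

```text
clock: 33.3
tool_pos: [0.6035, -0.247, 0.0332]
ee_rot: [2.994, -0.268, 0.707]
force: [-0.2, -0.7, -0.1]
grip_width: 0.502
```

```bash
python3 - <<'E'
from h import *
show()
im=robot.read_camera("side"); cv2.imwrite("pics/s30.png",cv2.resize(im[220:340,230:390],None,fx=5,fy=5,interpolation=cv2.INTER_CUBIC))
E
```

```text
t 33.3 tcp [ 0.6035 -0.247   0.0332] c [ -36.4 -373.9    3.2] gp c [ -44.9 -373.6   20.2] F [-0.2 -0.7 -0.1] T [0.02 0.2  0.05] g 0.502 q [-0.57  0.32  1.99  0.4   0.43  0.85]
 z [ 0.439 -0.091 -0.894] y [-0.18  -0.984  0.012]
```

View pics/s30.png

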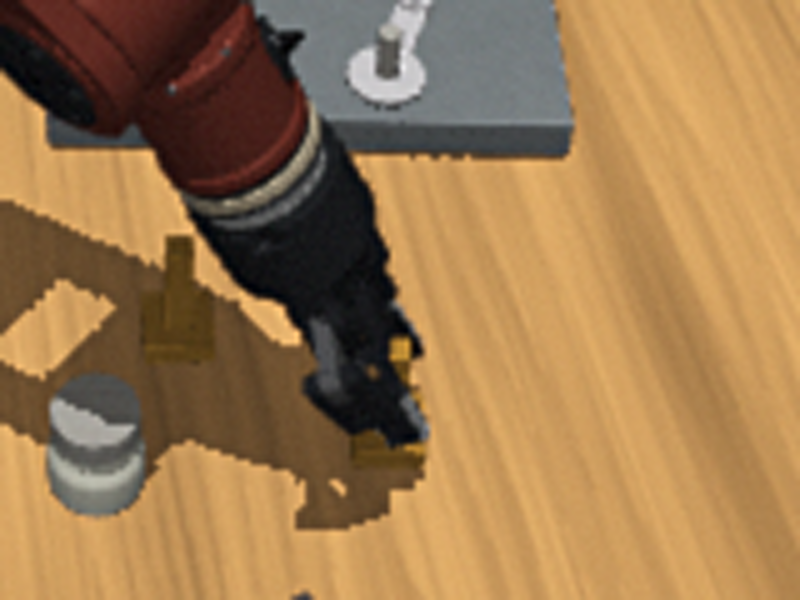

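Jaws are open, block stands (handle top (402,350)). Retreat back and up.

send_rows([
  [[0,0,-2,0,0,0,50],[0,0,-3,0,0,0,50],[0,0,-4,0,0,0,50],[0,0,-4,0,0,0,50],[0.5,0,-4,0,0,0,50],[0.5,0,-4,0,0,0,50],[0,0,0,0,0,0,50]],
])

```text
clock: 34.05
tool_pos: [0.5165, -0.2286, 0.2301]
ee_rot: [2.997, -0.27, 0.701]
force: [0.4, -0.3, 0.5]
grip_width: 0.498
```

```bash
python3 - <<'E'
from h import *
show()
for n in("side","top"):
  im=robot.read_camera(n); cv2.imwrite(f"pics/{n}31f.png",im)
  im=im[150:384,180:400] if n=="side" else im[80:250,180:420]
  f=2.5 if n=="side" else 3.3
  cv2.imwrite(f"pics/{n}31.png",cv2.resize(im,None,fx=f,fy=f,interpolation=cv2.INTER_CUBIC))
pf2("31",("top",))
a=cv2.imread("pics/top31f.png",0);b=cv2.imread("pics/top28f.png",0); print(np.abs(a.astype(int)-b)[135:165,208:243].mean())
fit({"side":cv2.imread("pics/side31f.png",0)},PB,(.593,-.244,-.19),rad=4)
E
```

```text
t 34.05 tcp [ 0.5165 -0.2286  0.2301] c [-125.2 -371.1  200.1] gp c [-133.7 -370.9  217.1] F [ 0.4 -0.3  0.5] T [ 0.01  0.18 -0.01] g 0.498 q [-0.64 -0.18  2.08  0.26  0.84  0.97]
 z [ 0.435 -0.09  -0.896] y [-0.181 -0.983  0.011]
top plate c [-35.  -33.3] rel yaw -0.29
6.751428571428572
dict_keys(['side']) p [ 0.5926 -0.2454 -0.1236] deg -7.08 rms 0.24 n 312
```

View pics/side31.png

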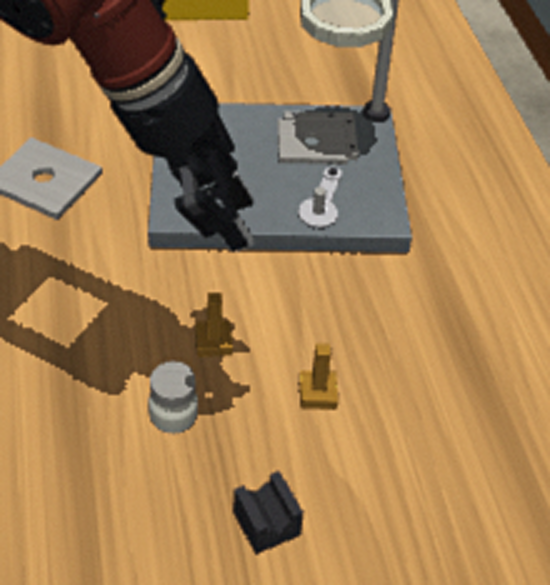

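View pics/top31.png

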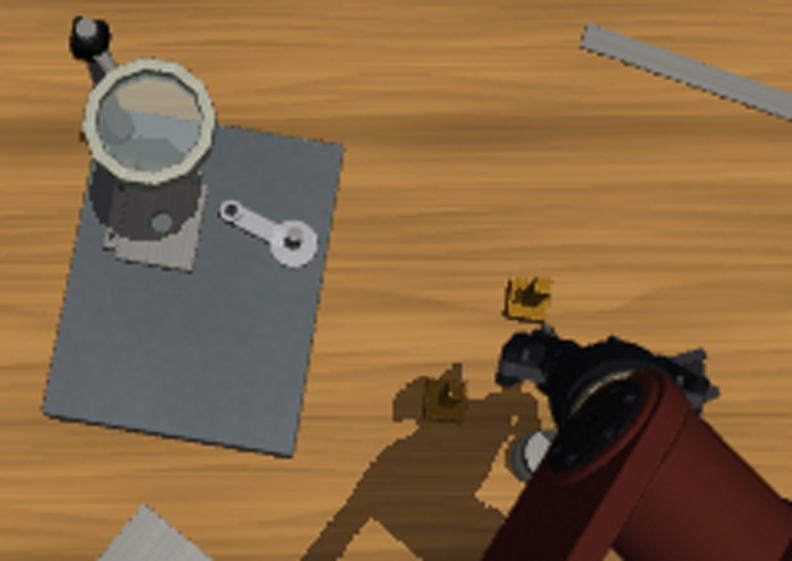

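Both pictures show everything in place: block upright on the bench (side (320,375), top (528,298)), cover fully aside, plate in the corner, near block, jar and vee block untouched, robot clear. Handing in.

```bash
python3 - <<'E'
from plant import robot
print(robot.close_job(), robot.sense()["clock"])
E
```

```text
the job is handed in; nothing more can be done
the job is handed in; nothing more can be done
```

I swung the dust cover to its stop and used the brass block farthest from the robot to push the smaller plate into the fence corner. I then stood that block back on the bench near where it started. The clock was at about 34 s when I handed in, and the robot was touching nothing.

What my last checks showed:
- **Cover:** the angle measured 2.52 rad from the top camera and 2.49 rad from the side camera, against a stop at 2.5. The knob met firm resistance there.
- **Plate:**
  - Pushed against the far fence twice, it stopped at the same place both times, with 21–25 N of contact force.
  - Pressed against the left fence twice, it again stopped at the same place, with 14–18 N.
  - The final top-camera fit gives it square to within 0.3°, and its hole shows the port.
- **Push block:** it stands upright on the bench, off the stage, about 6 mm from its starting place. The other block, the jar, the vee block and the larger plate look undisturbed.

What went wrong or disagreed:
- **First push:** the block drifted upward on the first push and slid over the plate after moving it about 12 mm. I backed off and repeated it in smaller steps.
- **Camera offset:** the two cameras differ by about 4 mm. The top-camera fit puts the plate about 5 mm (x) and 1.7 mm (y) past its nominal seat, where the fences would stop it, so I relied on the contact stops instead.
- **Side-camera fit:** the fits in the magnifier's shadow were unreliable. The side camera once read 5° of turn, which the picture did not support.

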